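Spray-out of glass paint sample plates

TASK

Make up the paint samples: slide every glass plate from the drying rack under a pair of sprung clips of its own on the holder board, in from the robot's side and fully home against the stop bar, so that the clips ride up over the glass and snap down behind it. Once all the plates are clipped in, press the spray can's cap right down for a burst and let it spring back up; then draw the plates out of the clips and lay them flat, side by side, on the rails of the drying rack again. Leave the other things on the table where they are.

Things in the scene. Friction and masses are not known exactly. Their poses are not given: they have to be found in the camera images.
- holder: Fixed plywood board 265 (x) x 290 (y) x 10 mm with three bays side by side, y = +90, 0, -90 mm. Origin: centre of underside; x points away from the robot, the way plates slide in. Nothing on it is over 30 mm above the table. A stop bar 12 mm high crosses the far end (near face at x = +114 mm). The first 108 mm before the clips' lips are bare.
- bay_1 (a point): Left bay, seen from the robot: the point on the board's top where the middle of a plate's underside lies when it is fully home, its x along the bay's x (1.5 mm of play each way between stop bar and clip noses). Axes as holder's. Side guides 5 mm high, 58 mm apart, flared to 70 mm, stand from x = +16 to +57 mm. Sliding in takes about 4 to 9 N, pulling out 8 to 10 N.
- bay_2 (a point): Middle bay, seen from the robot: the point on the board's top where the middle of a plate's underside lies when it is fully home, its x along the bay's x (1.5 mm of play each way between stop bar and clip noses). Axes as holder's. Side guides 5 mm high, 58 mm apart, flared to 70 mm, stand from x = +16 to +57 mm. Sliding in takes about 4 to 9 N, pulling out 8 to 10 N.
- bay_3 (a point): Right bay, seen from the robot: the point on the board's top where the middle of a plate's underside lies when it is fully home, its x along the bay's x (1.5 mm of play each way between stop bar and clip noses). Axes as holder's. Side guides 5 mm high, 58 mm apart, flared to 70 mm, stand from x = +16 to +57 mm. Sliding in takes about 4 to 9 N, pulling out 8 to 10 N.
- clip_1l (a joint): Steel leaf clip of bay_1 (left, y = +14 mm), 8 mm wide, hinged on the stop bar; arm 12 to 16 mm above the board; V nose 2 mm above the board, 60.5 mm on the robot's side of the bay point (back slope 45 deg); from it a lip rises towards the robot at 30 deg, 21 mm long (level), to 14 mm up. Rad: 0 down (free or snapped behind a plate), 0.033 riding on a plate, max 0.15; about 1.2 N down at the nose.
- clip_1r (a joint): Steel leaf clip of bay_1 (right, y = -14 mm), 8 mm wide, hinged on the stop bar; arm 12 to 16 mm above the board; V nose 2 mm above the board, 60.5 mm on the robot's side of the bay point (back slope 45 deg); from it a lip rises towards the robot at 30 deg, 21 mm long (level), to 14 mm up. Rad: 0 down (free or snapped behind a plate), 0.033 riding on a plate, max 0.15; about 1.2 N down at the nose.
- clip_2l (a joint): Steel leaf clip of bay_2 (left, y = +14 mm), 8 mm wide, hinged on the stop bar; arm 12 to 16 mm above the board; V nose 2 mm above the board, 60.5 mm on the robot's side of the bay point (back slope 45 deg); from it a lip rises towards the robot at 30 deg, 21 mm long (level), to 14 mm up. Rad: 0 down (free or snapped behind a plate), 0.033 riding on a plate, max 0.15; about 1.2 N down at the nose.
- clip_2r (a joint): Steel leaf clip of bay_2 (right, y = -14 mm), 8 mm wide, hinged on the stop bar; arm 12 to 16 mm above the board; V nose 2 mm above the board, 60.5 mm on the robot's side of the bay point (back slope 45 deg); from it a lip rises towards the robot at 30 deg, 21 mm long (level), to 14 mm up. Rad: 0 down (free or snapped behind a plate), 0.033 riding on a plate, max 0.15; about 1.2 N down at the nose.
- clip_3l (a joint): Steel leaf clip of bay_3 (left, y = +14 mm), 8 mm wide, hinged on the stop bar; arm 12 to 16 mm above the board; V nose 2 mm above the board, 60.5 mm on the robot's side of the bay point (back slope 45 deg); from it a lip rises towards the robot at 30 deg, 21 mm long (level), to 14 mm up. Rad: 0 down (free or snapped behind a plate), 0.033 riding on a plate, max 0.15; about 1.2 N down at the nose.
- clip_3r (a joint): Steel leaf clip of bay_3 (right, y = -14 mm), 8 mm wide, hinged on the stop bar; arm 12 to 16 mm above the board; V nose 2 mm above the board, 60.5 mm on the robot's side of the bay point (back slope 45 deg); from it a lip rises towards the robot at 30 deg, 21 mm long (level), to 14 mm up. Rad: 0 down (free or snapped behind a plate), 0.033 riding on a plate, max 0.15; about 1.2 N down at the nose.
- plate_a: Glass sample plate, plain rectangular clear, faintly green glass 110 (its x) x 52 (its y) x 6 mm (z) with ground edges, 86 g. Origin: its centre, 3 mm above its underside. All plates are alike, either face up; two or three are present. Starts lying flat across the rails of the rack, long side across the rails, plates side by side 90 mm apart.
- plate_b: Glass sample plate, plain rectangular clear, faintly green glass 110 (its x) x 52 (its y) x 6 mm (z) with ground edges, 86 g. Origin: its centre, 3 mm above its underside. All plates are alike, either face up; two or three are present. Starts lying flat across the rails of the rack, long side across the rails, plates side by side 90 mm apart.
- plate_c: Glass sample plate, plain rectangular clear, faintly green glass 110 (its x) x 52 (its y) x 6 mm (z) with ground edges, 86 g. Origin: its centre, 3 mm above its underside. All plates are alike, either face up; two or three are present. Starts lying flat across the rails of the rack, long side across the rails, plates side by side 90 mm apart.
- rack: Fixed steel-wire drying rack on the robot's right: four rails 330 mm long and 6 mm thick along its x, at y = -52, -20, 20, 52 mm, tops 30 mm above the table, feet at the ends. Origin: centre, at table height, z up. Plates lie across the rails (a plate's x along the rack's y); room for three, at x = -90, 0 and 90 mm.
- spraycan: Aerosol can 53 mm in diameter clamped upright in a steel stand (foot 120 x 110 mm, fixed in place) on the robot's left, the nozzle towards the holder. Origin: centre of the foot's underside. Top of the cap 207 mm above the table.
- cap (a joint): The can's sprung push-down cap: 0 = up, grows to 0.006 m fully down; 3 N to start it, 8.4 N when fully down; springs back by itself.
- cap_top (a point): Centre of the flat top of the cap (a white plastic button 29 mm in diameter, 26 mm across the flat); pressed straight down.
- water_bottle: Bystander: clear water bottle 62 mm in diameter, 198 mm tall. Origin: centre of its underside.
- bulb_box: Bystander: cardboard box 110 x 70 x 50 mm. Origin: centre of its underside.
- sprocket: Bystander: steel chain sprocket lying flat, 102 mm in diameter, 11 mm high. Origin: centre of its underside.
- tape_roll: Bystander: roll of masking tape lying flat, 96 mm in diameter, 25 mm high. Origin: centre of its underside.

How it is judged:
By the outcome, as a careful person would: the job done as asked, in the order asked, and still so for the second after the job is handed in, with the robot touching nothing.
Of plate_a, plate_b, plate_c only 2 to 3 are there at a start; the rules pass over those that are not, and their reading is None.
At some moment in a run one of plate_a, plate_b, plate_c may be knocked a few centimetres aside while the robot is not near it.
Once in a run the grip may slacken for a moment while it holds something.
It also fails if it takes over 210 s, if anything falls off the work surface, if the arm or the gripper's body presses on something with over 40 N, if the wrist force passes 120 N, or if a joint passes its speed limit or range.

ROBOT

A 7-joint arm with a two-finger parallel gripper is mounted at the origin on the work surface. World frame = base frame: x ahead of the robot, y to its left, z up, the work surface at z = 0. Lengths are in mm, angles in rad, forces in N, time in s.
With the tool pointing down it reaches from about 425 to 1025 mm from the base axis. Payload 9.4 kg.
Tool frame: the origin (TCP) lies on the centre line of the jaws, within the pads' length; the fingertips stand 8 mm ahead of it and the grasp point (between the pads) lies 11 mm behind it; x points along the fingers, z is the direction in which the jaws open and shut, and the axes are right-handed (so a half turn about x gives the same grasp; the last joint's range is limited). The gripper opens to 93 mm and grips with 3 to 60 N. Pads are 15 mm wide; open, the fingers measure 128 mm over their backs; the gripper's body (75 mm by 188 mm) begins 65 mm behind the grasp point.
Start: joints at [1.166, 0.599, -0.003, 1.599, 0.002, 0.943, -0.08], TCP at [233.411, -686.399, 193.118] pointing down, gripper open.
Joint ranges: [-2.57, 2.57], [-0.35, 1.97], [-1.29, 1.29], [0.11, 2.56], [-1.05, 4.19], [0.11, 1.86], [-2.63, 2.63]. Speed limits (rad/s): [2.22, 2.22, 3.01, 3.01, 3.14, 3.14, 3.14].

INTERFACE

Orientations are given as a unit quaternion [w, x, y, z].
In Python, from plant import bot, viewer, hand_in gives the robot as it stands. The module is installed in compiled form; this text tells all that it offers.
- The arm moves only by the tool send_rows, never from a script. Its argument "plan" is one flat list of numbers, 7 for each row, row after row: the turn, a rotation vector about the world's x, y, z in degrees, then the shift along the world's x, y, z in mm, then the opening, from 0 (shut) to 1 (fully open). A call has 1 to 5 rows; each row shifts and turns the pose as measured when the row begins; what a row does not reach is not made up. A row lasts 1/10 s, in which the tool goes at most 50 mm and 8.59 degrees, less where a joint would pass 70% of its speed; a pose out of reach is approached as far as the arm can. A call is refused whole if a number of a shift passes 50 or a number of a turn 8.59, either way. A call with a gripper value outside its range is refused whole. The fingers move at their own pace and stop on an object; the grip force is fixed at half the most. Time passes only in rows, so rows that do not move let the fingers close. It gives the time, the measured TCP pose, the force and the opening at its end, in the units of the state.
- bot.sense(): the state, without advancing time (a new reading comes with each control period).
- viewer.snapshot(name): name is "side" or "top"; returns a dict with "image" (400x640x3 uint8, blue, green, red), "fov_y" (degrees; the focal length in pixels is half the picture's height over the tangent of half this angle, whatever the lens; pixels are square), "cx", "cy" (the principal point, pixels), "k1" (the pictures are not rectified: a ray, as slopes to the right and down, at radius r is drawn at 1 + k1 r^2 times it, then the intrinsics apply), "world_to_cam" (4x4, takes a point from world to camera coordinates). Camera axes: x right, y down, z forward; pixel columns grow to the right and rows downward; lengths in mm; the calibration is good to about 2 mm. A picture is of the moment at which its call begins. There is no depth.
- hand_in(): hands the job in, once; it reports no verdict.
The state is a dict: "clock": time; "joints": joint angles; "qd": joint speeds; "tau": joint torques, N m; "eef_pos": TCP position; "tcp_rot": TCP orientation; "contact_force": force on the tool from outside, world axes, zero at the start; "ft_torque": the same for the moment, N m; "finger_gap": finger opening in mm.
Only numpy, scipy, OpenCV 4.12 (cv2) and the standard library are available. Lean on these libraries where they do the work, as an engineer would, in place of code of your own. Each camera call takes 0.05 s, during which the arm holds its last target.

## Working session

There is one attempt and no reset: what is moved stays moved. The work goes in short steps, Python scripts to look and compute and a tool call to move; the robot and the scene stay as the last step left them, time stands still between calls to the robot, and variables do not carry over. Pictures are saved under pics/ and viewed, and the job is handed in when it is done.

Besides the shell and the picture viewer there is one more tool, called after "Emit:" in YAML: its name, and indented under it one key for each argument. send_rows: Moves the arm, as the interface text tells. Its arguments: {"type":"object","properties":{"plan":{"type":"array","items":{"type":"number"}}},"required":["plan"]}

```bash
mkdir -p pics; ls
cat > h.py <<'E'
import numpy as np, cv2
from plant import bot, viewer, hand_in
def snap(cam,name):
    s=viewer.snapshot(cam); cv2.imwrite('pics/%s.png'%name,s['image']); return s
def K(s):
    H,W=s['image'].shape[:2]; f=H/2/np.tan(np.radians(s['fov_y'])/2); return f,s['cx'],s['cy'],s['k1']
def proj(s,P):
    P=np.atleast_2d(P).astype(float); T=np.array(s['world_to_cam']); c=P@T[:3,:3].T+T[:3,3]
    x=c[:,:2]/c[:,2:]; f,cx,cy,k=K(s); r2=(x**2).sum(1,keepdims=True); x=x*(1+k*r2)
    return x*f+[cx,cy]
def ray(s,uv):
    uv=np.atleast_2d(uv).astype(float); f,cx,cy,k=K(s); d=(uv-[cx,cy])/f; x=d.copy()
    for _ in range(30): x=d/(1+k*(x**2).sum(1,keepdims=True))
    T=np.array(s['world_to_cam']); R=T[:3,:3]; o=-R.T@T[:3,3]
    return o,np.c_[x,np.ones(len(x))]@R
def onz(s,uv,z):
    o,d=ray(s,uv); return o+d*((z-o[2])/d[:,2])[:,None]
def tri(s1,p1,s2,p2):
    o1,d1=ray(s1,p1); o2,d2=ray(s2,p2); out=[]
    for a,b in zip(d1,d2):
        A=np.c_[a,-b]; t=np.linalg.lstsq(A,o2-o1,rcond=None)[0]
        q1=o1+a*t[0];q2=o2+b*t[1]; out.append(np.r_[(q1+q2)/2,np.linalg.norm(q1-q2)])
    return np.array(out)
def st():
    s=bot.sense(); print({k:np.round(s[k],2).tolist() for k in ['clock','joints','eef_pos','tcp_rot','contact_force','ft_torque','finger_gap']})
    return s
E
python3 - <<'E'
from h import *
st()
for c in ['side','top']:
    s=snap(c,c+'0'); print(c,K(s),np.round(s['world_to_cam'],3).tolist())
E
```

```text
pics
{'clock': 0.0, 'joints': [1.17, 0.6, -0.0, 1.6, 0.0, 0.94, -0.08], 'eef_pos': [233.22, -685.93, 192.26], 'tcp_rot': [0.57, 0.41, 0.58, -0.41], 'contact_force': [0.24, -0.59, 0.33], 'ft_torque': [-0.06, -0.02, 0.0], 'finger_gap': 93.18}
side (np.float64(415.5124155815027), 316.12620483170707, 196.4317881495862, -0.07161693104570702) [[-0.845, -0.535, 0.007, 492.244], [-0.318, 0.492, -0.811, 319.785], [0.43, -0.687, -0.586, 1025.483], [0.0, 0.0, 0.0, 1.0]]
top (np.float64(499.1761504353059), 321.8431440262496, 202.87828476115243, -0.06752566938190671) [[0.008, -1.0, -0.026, 22.176], [-0.991, -0.004, -0.137, 602.546], [0.136, 0.027, -0.99, 1296.706], [0.0, 0.0, 0.0, 1.0]]
```

View pics/side0.png

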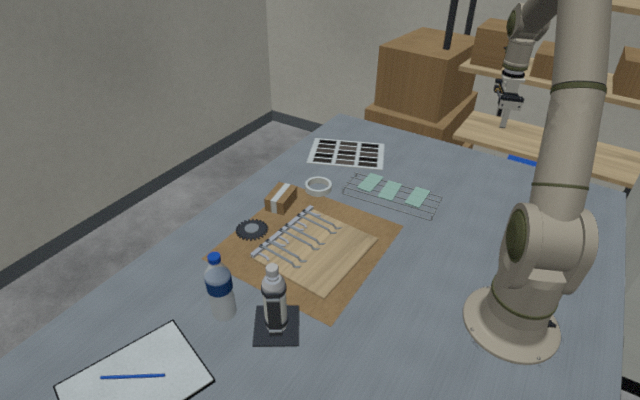

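View pics/top0.png

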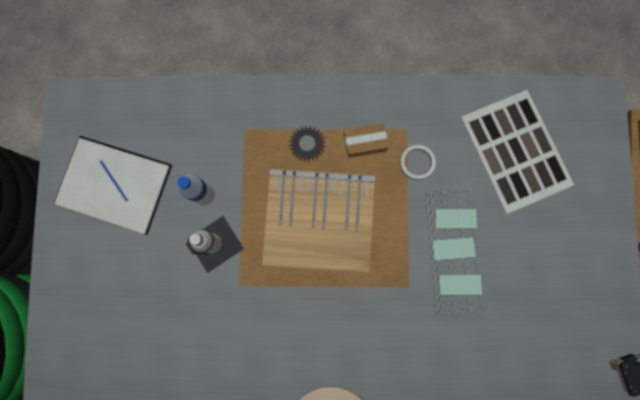

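Run:
```python
import cv2,numpy as np
t=cv2.imread('pics/top0.png'); s=cv2.imread('pics/side0.png')
cv2.imwrite('pics/t_h.png',cv2.resize(t[160:285,245:395],None,fx=5,fy=5,interpolation=cv2.INTER_CUBIC)[:600])
cv2.imwrite('pics/t_r.png',cv2.resize(t[180:325,415:500],None,fx=4,fy=4,interpolation=cv2.INTER_CUBIC))
cv2.imwrite('pics/s_h.png',cv2.resize(s[195:305,240:390],None,fx=5,fy=5,interpolation=cv2.INTER_CUBIC))
cv2.imwrite('pics/s_r.png',cv2.resize(s[165:225,335:450],None,fx=6,fy=6,interpolation=cv2.INTER_CUBIC))
```

```text
(no output)
```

View pics/t_h.png

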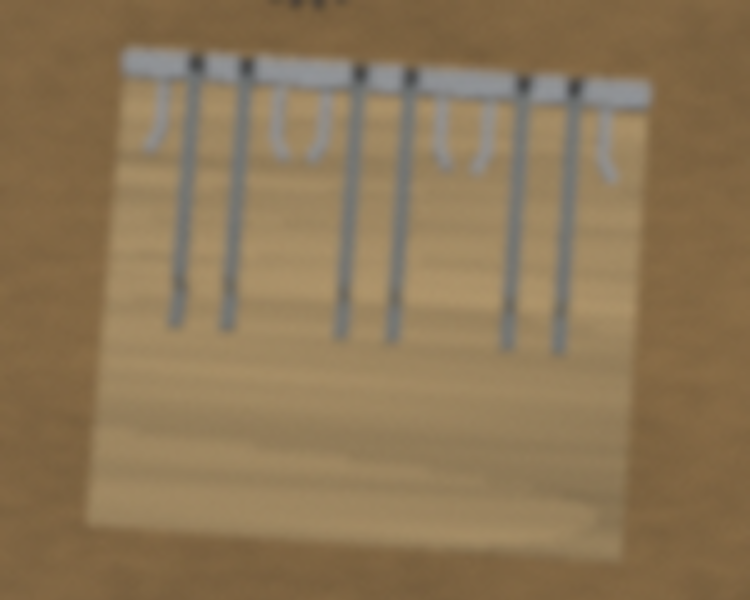

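View pics/t_r.png

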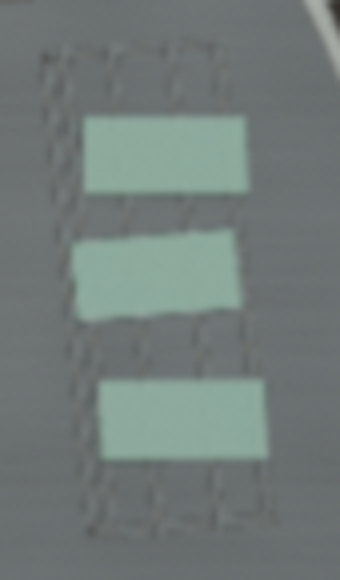

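View pics/s_h.png

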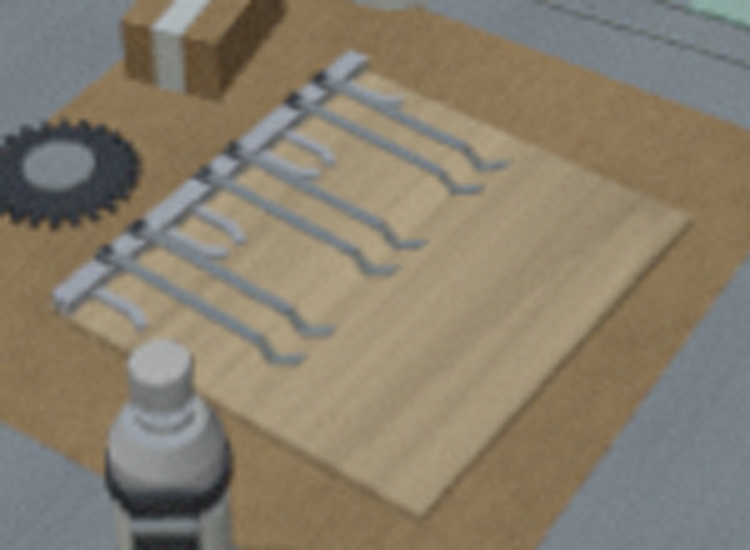

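View pics/s_r.png

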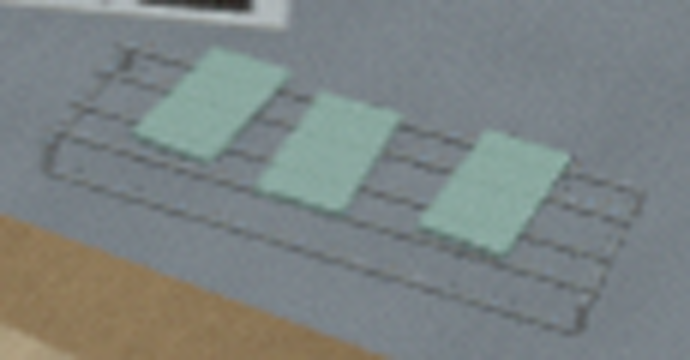

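```bash
cat > meas.py <<'E'
from h import *
def plates(s,amin=300,roi=None):
    im=s['image'].astype(float); g=im[...,1]-im[...,2]
    m=((g>22)&(im[...,1]>110)).astype(np.uint8)
    up=cv2.resize(g.astype(np.float32),None,fx=4,fy=4,interpolation=cv2.INTER_LINEAR)
    m=(up>14).astype(np.uint8); m=cv2.morphologyEx(m,cv2.MORPH_OPEN,np.ones((9,9)))
    cs,_=cv2.findContours(m,cv2.RETR_EXTERNAL,cv2.CHAIN_APPROX_NONE); out=[]
    for c in cs:
        a=cv2.contourArea(c)/16
        if a<amin: continue
        pts=(c[:,0,:].astype(float)+.5)/4-.5
        out.append((pts,a))
    return out
def rects(s,z,amin=300):
    r=[]
    for pts,a in plates(s,amin):
        w=onz(s,pts,z)[:,:2]
        (cx,cy),(w_,h_),ang=cv2.minAreaRect(w.astype(np.float32))
        if w_<h_: w_,h_,ang=h_,w_,ang-90
        ang=(ang+90)%180-90
        M=cv2.moments(w.astype(np.float32).reshape(-1,1,2)); 
        r.append((M['m10']/M['m00'],M['m01']/M['m00'],w_,h_,ang,pts.mean(0).round(1)))
    return r
E
python3 - <<'E'
from meas import *
t=viewer.snapshot('top'); s=viewer.snapshot('side')
for n,c in(('top',t),('side',s)):
    for z in (36,):
        for r in rects(c,z): 
            if r[0]<1200 and 60<r[2]<200: print(n,z,[np.round(v,1).tolist() for v in r])
# two-view height of plates
C={}
for n,c in(('top',t),('side',s)):
    C[n]=sorted([ (r[0],r[1]) for r in rects(c,36) if 60<r[2]<200])
for a,b in zip(C['top'],C['side']):
    pa=proj(t,[[*a,36]]); pb=proj(s,[[*b,36]]); print('tri',tri(t,pa,s,pb).round(1))
# board
im=t['image'].astype(int); print(im[240,300],im[240,255],im[275,330],im[270,365], im[200,420])
E
```

```text
top 36 [387.7, -340.0, 113.1, 54.0, -89.3, [460.3, 284.6]]
top 36 [483.0, -324.6, 112.3, 54.4, -85.2, [453.4, 248.3]]
top 36 [562.6, -333.1, 112.1, 53.1, -89.8, [455.7, 218.5]]
side 36 [391.1, -338.5, 121.3, 56.8, -89.4, [417.0, 196.7]]
side 36 [486.1, -322.7, 122.6, 57.6, -84.9, [389.5, 190.2]]
tri [[ 389.4 -339.3   36.     3.7]]
tri [[ 484.7 -324.    35.6    3.6]]
[ 98 136 159] [ 67 101 128] [ 63  96 121] [ 89 124 145] [112 111 107]
```

Run:
```python
from h import *
t=viewer.snapshot('top'); s=viewer.snapshot('side')
def tc(x,y): return [415+(x+.5)/4-.5,180+(y+.5)/4-.5]
def sc(x,y): return [335+(x+.5)/6-.5,165+(y+.5)/6-.5]
P=[tc(48,50),tc(115,45),tc(175,45),tc(222,42),tc(92,530),tc(155,525),tc(215,522),tc(268,517)]
print(onz(t,P,30).round(0).tolist())
S=[sc(125,48),sc(98,75),sc(72,105),sc(58,137),sc(640,190),sc(625,224),sc(600,262),sc(590,293)]
print(onz(s,S,30).round(0).tolist())
def hc(x,y): return [245+(x+.5)/5-.5,160+(y+.5)/5-.5]
def hs(x,y): return [240+(x+.5)/5-.5,195+(y+.5)/5-.5]
print('board',onz(t,[hc(88,523),hc(618,556)],10).round(1).tolist(), onz(s,[hs(420,515),hs(690,218)],10).round(1).tolist())
print('bar far',onz(t,[hc(122,48),hc(652,80)],22).round(1).tolist(),onz(s,[hs(350,52),hs(55,297)],22).round(1).tolist())
lt=[hc(*p) for p in [(177,328),(227,330),(341,340),(392,343),(508,350),(559,354)]]
ls=[hs(*p) for p in [(300,358),(331,329),(397,267),(426,242),(481,187),(508,163)]]
print('lips',onz(t,lt,24).round(1).tolist()); print(onz(s,ls,24).round(1).tolist()); print(tri(t,lt,s,ls).round(1).tolist())
cap=cv2.resize(t['image'][220:260,180:225],None,fx=12,fy=12,interpolation=cv2.INTER_CUBIC);cv2.imwrite('pics/t_c.png',cap)
cap=cv2.resize(s['image'][255:350,245:305],None,fx=6,fy=6,interpolation=cv2.INTER_CUBIC);cv2.imwrite('pics/s_c.png',cap)
```

```text
[[635.0, -257.0, 30.0], [638.0, -303.0, 30.0], [638.0, -343.0, 30.0], [641.0, -376.0, 30.0], [316.0, -280.0, 30.0], [319.0, -322.0, 30.0], [321.0, -362.0, 30.0], [324.0, -397.0, 30.0]]
[[642.0, -365.0, 30.0], [641.0, -329.0, 30.0], [639.0, -292.0, 30.0], [629.0, -258.0, 30.0], [323.0, -393.0, 30.0], [320.0, -356.0, 30.0], [320.0, -315.0, 30.0], [315.0, -285.0, 30.0]]
board [[438.1, 187.2, 10.0], [422.7, -99.7, 10.0]] [[440.5, 188.1, 10.0], [423.0, -100.0, 10.0]]
bar far [[698.2, 172.8, 22.0], [681.1, -118.6, 22.0]] [[681.4, -115.2, 22.0], [696.2, 173.5, 22.0]]
lips [[543.3, 139.1, 24.0], [542.4, 112.0, 24.0], [537.3, 50.2, 24.0], [535.9, 22.6, 24.0], [532.4, -39.9, 24.0], [530.4, -67.4, 24.0]]
[[549.2, 138.8, 24.0], [547.3, 110.5, 24.0], [543.1, 47.0, 24.0], [540.1, 19.3, 24.0], [537.7, -41.5, 24.0], [535.0, -70.3, 24.0]]
[[545.4, 140.0, 26.6, 5.0], [543.8, 112.5, 27.2, 3.7], [538.6, 50.8, 28.9, 3.7], [536.6, 23.0, 28.3, 2.4], [534.0, -39.0, 27.1, 4.1], [531.5, -66.6, 28.0, 3.0]]
```

View pics/t_c.png

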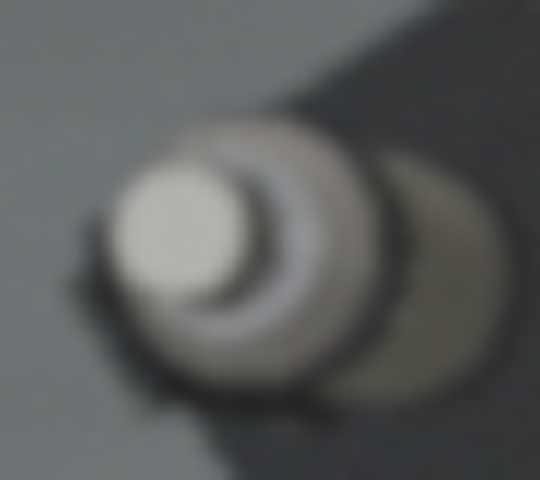

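View pics/s_c.png

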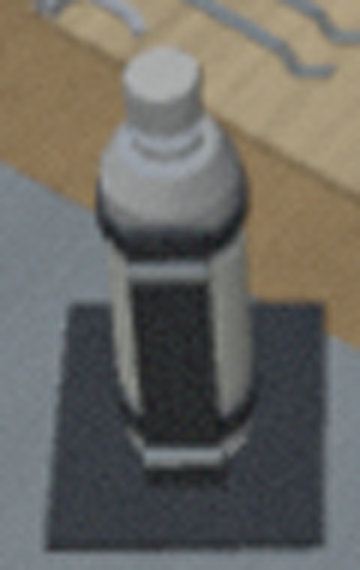

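Run:
```python
from h import *
from scipy.spatial.transform import Rotation as R
t=viewer.snapshot('top'); s=viewer.snapshot('side')
a=[180+(178.5)/12-.5,220+(232.5)/12-.5]; b=[245+162.5/6-.5,255+72/6-.5]
print(onz(t,[a],207),onz(s,[b],207),tri(t,[a],s,[b]))
for i in range(3):
    q=bot.sense(); viewer.snapshot('top'); w=q['tcp_rot']; print(q['clock'],np.round(q['eef_pos'],2),np.round(q['contact_force'],2)); print(R.from_quat([*w[1:],w[0]]).as_matrix().round(3).tolist())
```

```text
[[492.94947382 320.34271999 207.        ]] [[495.81883106 320.25851101 207.        ]] [[493.93074304 320.67711193 208.09066183   2.41764713]]
0.4 [ 233.4  -686.33  193.  ] [-0.04  0.44 -0.55]
[[-0.0, 0.947, 0.322], [0.0, 0.322, -0.947], [-1.0, -0.0, -0.0]]
0.45 [ 233.41 -686.35  193.06] [ 0.03 -0.15 -0.09]
[[-0.0, 0.947, 0.322], [0.0, 0.322, -0.947], [-1.0, -0.0, -0.0]]
0.5 [ 233.41 -686.36  193.05] [-0.02  0.22 -0.47]
[[-0.0, 0.947, 0.322], [0.0, 0.322, -0.947], [-1.0, -0.0, -0.0]]
```

Emit:
send_rows:
  plan: [0,0,8,17,38.5,-8,0.7,0,0,8,17,38.5,-8,0.7,0,0,8,17,38.5,-8,0.7,0,0,8,17,38.5,-8,0.7,0,0,8,17,38.5,-8,0.7]

```text
clock: 1.05
eef_pos: [316.3, -494.2, 153.0]
tcp_rot: [0.684, 0.183, 0.681, -0.187]
contact_force: [1.1, -0.8, 0.5]
finger_gap: 65.5
```

Emit:
send_rows:
  plan: [0,0,8,17,38.5,-8,0.7,0,0,8,17,38.5,-8,0.7,0,0,8,17,38.5,-8,0.7,0,0,8,17,38.5,-8,0.7,0,0,0,0,0,0,0.7]

```text
clock: 1.55
eef_pos: [388.7, -329.5, 121.1]
tcp_rot: [0.71, -0.024, 0.703, 0.021]
contact_force: [0.5, -0.6, -0.0]
finger_gap: 65.5
```

```bash
cat >> h.py <<'E'
from scipy.spatial.transform import Rotation as R
def pose():
    q=bot.sense(); w=q['tcp_rot']; M=R.from_quat([*w[1:],w[0]]).as_matrix()
    print('t',round(q['clock'],2),'pos',np.round(q['eef_pos'],1),'x',M[:,0].round(3),'jaw',round(float(np.degrees(np.arctan2(M[1,2],M[0,2]))),1),'F',np.round(q['contact_force'],1),'gap',round(float(q['finger_gap']),1),'j7',round(float(q['joints'][6]),2)); return q
E
python3 - <<'E'
from h import *
pose(); snap('top','t1');snap('side','s1')
E
```

```text
t 1.55 pos [ 388.7 -329.5  121.1] x [ 0.011 -0.003 -1.   ] jaw 3.6 F [ 0.5 -0.6 -0. ] gap 65.5 j7 0.34
```

Run:
```python
import cv2,numpy as np
t=cv2.imread('pics/t1.png'); s=cv2.imread('pics/s1.png')
a=cv2.resize(t[180:330,400:520],None,fx=4,fy=4,interpolation=cv2.INTER_CUBIC);b=cv2.resize(s[120:240,330:450],None,fx=3,fy=3,interpolation=cv2.INTER_CUBIC)
c=np.zeros((600,800,3),np.uint8); c[:600,:440]=a[:,:440]; c[:360,440:800]=b; cv2.imwrite('pics/c1.png',c)
```

```text
(no output)
```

View pics/c1.png

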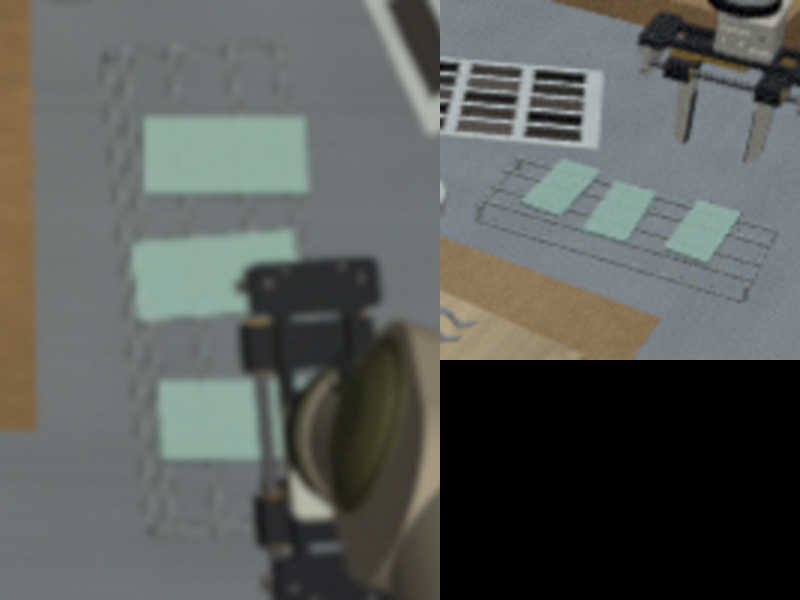

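Run:
```python
from h import *
s=viewer.snapshot('side'); 
print(proj(s,[[388.7+a,-329.5+a*.06,113] for a in(33,38,45,-33,-38,-45)]).round(1))
```

```text
[[410.6 176.1]
 [409.2 175.7]
 [407.2 175.1]
 [430.1 181.6]
 [431.6 182.1]
 [433.8 182.7]]
```

Run:
```python
from h import *
pose()
s=snap('side','s2')
P=proj(s,[[388.7+a,-329.5+a*.06,z] for a in(33,50,-33,-50) for z in (113,133,153)])
im=cv2.resize(s['image'][110:220,380:460],None,fx=7,fy=5.4,interpolation=cv2.INTER_CUBIC)
for p in P: cv2.circle(im,(int((p[0]+.5-380)*7),int((p[1]+.5-110)*5.4)),3,(0,0,255),-1)
cv2.imwrite('pics/c2.png',im); pose()
```

```text
t 1.7 pos [ 386.6 -335.2  121.6] x [ 0.01  -0.006 -1.   ] jaw 2.9 F [-0.5 -1.   0.5] gap 65.1 j7 0.34
t 1.75 pos [ 386.4 -335.9  121.7] x [ 0.01  -0.007 -1.   ] jaw 2.8 F [ 0.1 -0.5  0.6] gap 65.1 j7 0.34
```

View pics/c2.png

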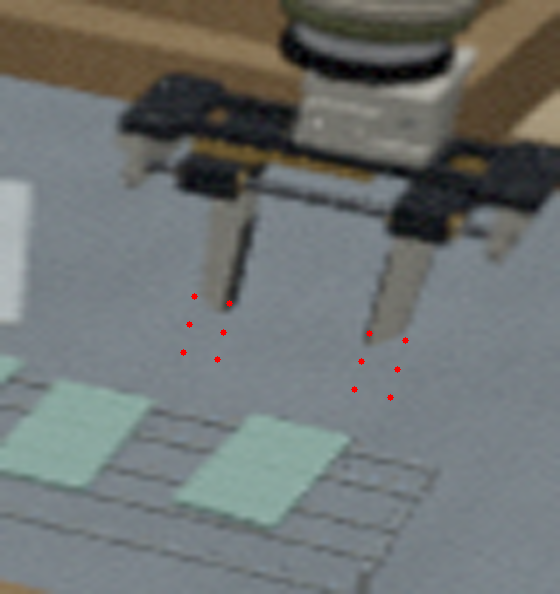

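Run:
```python
from h import *
pose()
t=snap('top','t3'); s=snap('side','s3')
q=pose(); p=np.array(q['eef_pos'])
for z in (113,150,190,260): print(z,proj(t,[[p[0],p[1],z]]).round(1),proj(s,[[p[0],p[1],z]]).round(1))
a=cv2.imread('pics/side0.png'); P=proj(s,[[233.4,-686.4,185],[233.4,-686.4,230]]);print(P)
im=np.hstack([cv2.resize(a[70:150,470:550],None,fx=5,fy=5,interpolation=cv2.INTER_CUBIC)])
for u in P: cv2.circle(im,(int((u[0]+.5-470)*5),int((u[1]+.5-70)*5)),3,(0,0,255),-1)
cv2.imwrite('pics/c3.png',im)
```

```text
t 1.75 pos [ 386.4 -335.9  121.7] x [ 0.01  -0.007 -1.   ] jaw 2.8 F [ 0.1 -0.5  0.6] gap 65.1 j7 0.34
t 1.85 pos [ 386.1 -336.1  121.6] x [ 0.01  -0.007 -1.   ] jaw 2.8 F [-0.9 -0.  -0.1] gap 65.1 j7 0.34
113 [[466.3 286. ]] [[421.8 178.2]]
150 [[470.3 286.4]] [[423.5 168.6]]
190 [[474.9 286.9]] [[425.5 157.9]]
260 [[483.7 287.8]] [[429.1 138.3]]
[[498.24380966 130.01307384]
 [501.38313222 118.72046127]]
```

View pics/c3.png

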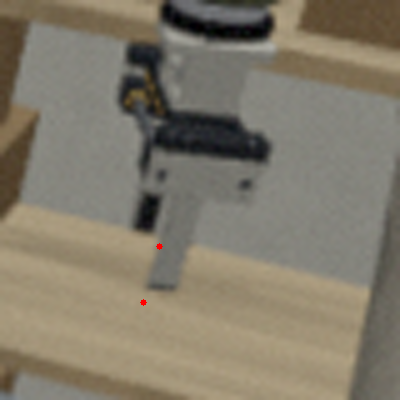

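View pics/t3.png

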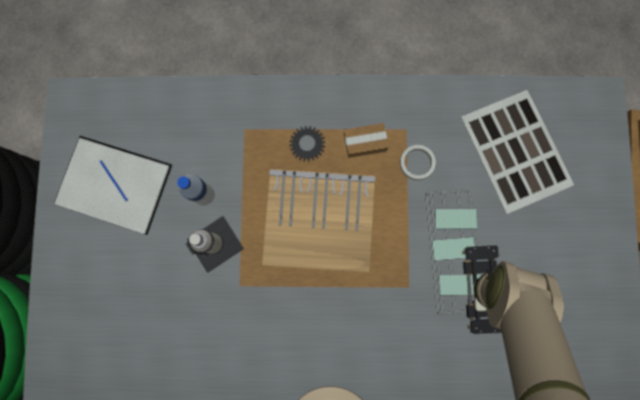

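Emit:
send_rows:
  plan: [0,0,-2,2,-2,-25,0.7,0,0,0,0,0,-25,0.7,0,0,0,0,0,0,0.7,0,0,0,0,0,0,0.7]

```text
clock: 2.25
eef_pos: [387.1, -343.3, 71.8]
tcp_rot: [0.711, -0.005, 0.703, -0.003]
contact_force: [-0.3, 0.1, 0.2]
finger_gap: 65.0
```

```bash
cat > v.py <<'E'
from h import *
import sys
n=sys.argv[1]; cam=sys.argv[2]; x0,x1,y0,y1,f=map(float,sys.argv[3:8])
pose(); s=snap(cam,n+'_full'); q=pose()
x0,x1,y0,y1=map(int,(x0,x1,y0,y1))
cv2.imwrite('pics/%s.png'%n,cv2.resize(s['image'][y0:y1,x0:x1],None,fx=f,fy=f,interpolation=cv2.INTER_CUBIC))
E
python3 v.py a1 side 370 460 120 220 6
```

```text
t 2.25 pos [ 387.1 -343.3   71.8] x [ 0.012 -0.011 -1.   ] jaw 0.1 F [-0.3  0.1  0.2] gap 65.0 j7 0.26
t 2.3 pos [ 387.  -343.3   71.9] x [ 0.012 -0.011 -1.   ] jaw 0.1 F [-0.7 -0.1 -0.3] gap 65.1 j7 0.26
```

View pics/a1.png

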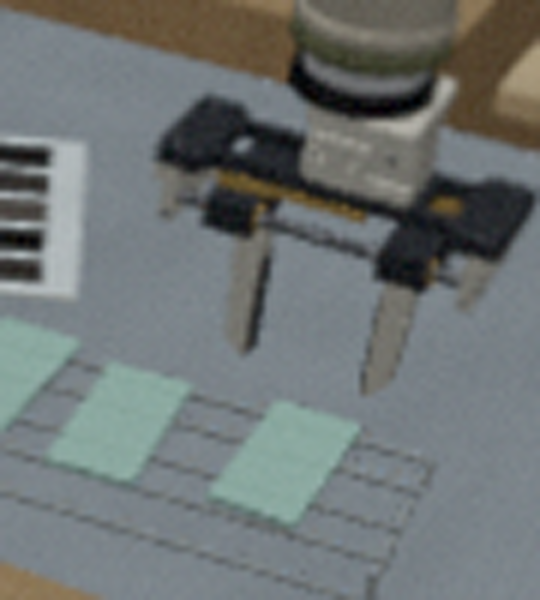

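Run:
```python
from h import *
s=viewer.snapshot('side')
for z in (64,75,85,95,105): print(z,proj(s,[[387,-343.3,z]]).round(1))
p=onz(s,[[410.5,178.7],[432.5,185.5]],64); print(p)
p=onz(s,[[410.5,178.7],[432.5,185.5]],95); print(p)
```

```text
64 [[420.  189.3]]
75 [[420.5 186.6]]
85 [[421.  184.1]]
95 [[421.5 181.6]]
105 [[421.9 179.1]]
[[ 438.62201603 -386.72118958   64.        ]
 [ 359.06039964 -388.37345049   64.        ]]
[[ 424.46624231 -339.86199182   95.        ]
 [ 348.01812351 -341.44959453   95.        ]]
```

Emit:
send_rows:
  plan: [0.6,0.7,0.6,1,6,-15,0.7,0,0,0,0,0,-12,0.7,0,0,0,0,0,0,0.7,0,0,0,0,0,0,0.7]

```text
clock: 2.75
eef_pos: [389.2, -337.6, 44.8]
tcp_rot: [0.708, -0.005, 0.706, 0.004]
contact_force: [-0.6, -0.9, 0.7]
finger_gap: 65.2
```

```bash
python3 v.py a2 side 370 460 120 220 6;python3 v.py a2t top 415 515 200 320 5
```

```text
t 2.75 pos [ 389.2 -337.6   44.8] x [ 0.002 -0.002 -1.   ] jaw 0.8 F [-0.6 -0.9  0.7] gap 65.2 j7 0.24
t 2.8 pos [ 389.1 -337.6   44.8] x [ 0.002 -0.001 -1.   ] jaw 0.8 F [-0.3 -0.2 -0.6] gap 65.1 j7 0.24
t 2.8 pos [ 389.1 -337.6   44.8] x [ 0.002 -0.001 -1.   ] jaw 0.8 F [-0.3 -0.2 -0.6] gap 65.1 j7 0.24
t 2.85 pos [ 389.2 -337.7   45.1] x [ 0.002 -0.002 -1.   ] jaw 0.8 F [ 0.1 -0.1  0.7] gap 65.2 j7 0.24
```

View pics/a2.png

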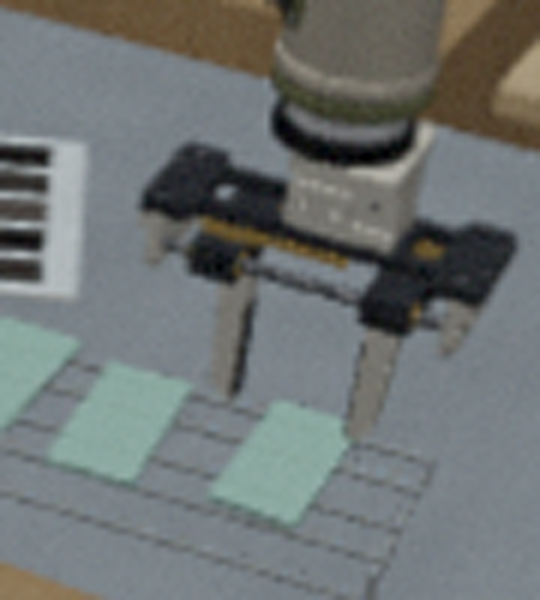

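View pics/a2t.png

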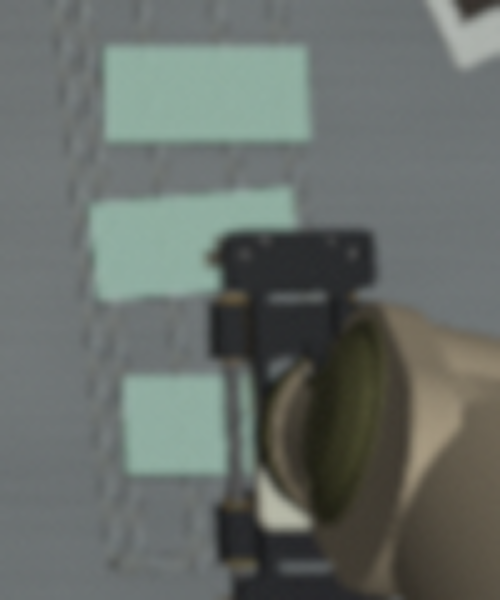

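Emit:
send_rows:
  plan: [0,0,0,-1,3,-12,0.7,0,0,0,0,0,-10,0.7,0,0,0,0,0,0,0.7,0,0,0,0,0,0,0.7]

```text
clock: 3.25
eef_pos: [388.7, -335.4, 23.2]
tcp_rot: [0.708, -0.006, 0.706, 0.003]
contact_force: [0.0, -0.3, -0.3]
finger_gap: 65.3
```

```bash
python3 v.py a3 side 380 460 140 220 7
```

```text
t 3.25 pos [ 388.7 -335.4   23.2] x [ 0.003 -0.003 -1.   ] jaw 0.7 F [ 0.  -0.3 -0.3] gap 65.3 j7 0.21
t 3.3 pos [ 388.8 -335.4   23.3] x [ 0.003 -0.003 -1.   ] jaw 0.7 F [ 0.1 -0.2 -0.2] gap 65.3 j7 0.21
```

View pics/a3.png

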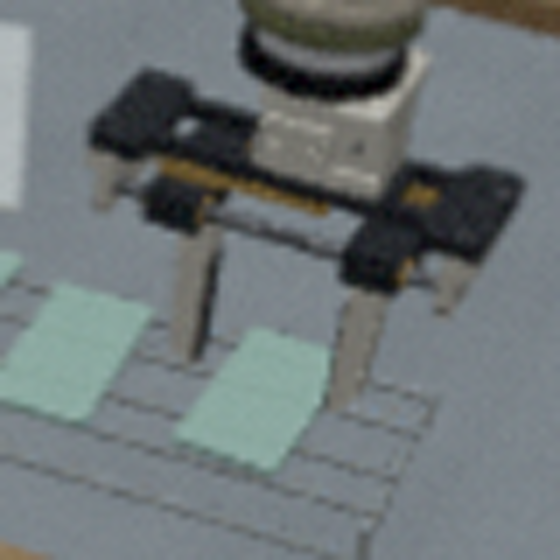

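Run:
```python
from h import *
s=viewer.snapshot('side')
for z in (15,30,38,45,52): print(z,proj(s,[[388.8,-335.4,z]]).round(1))
```

```text
15 [[416.5 202. ]]
30 [[417.2 198.5]]
38 [[417.5 196.5]]
45 [[417.8 194.9]]
52 [[418.1 193.2]]
```

Emit:
send_rows:
  plan: [0,0,0,0,0,-7,0.7,0,0,0,0,0,-7,0.7,0,0,0,0,0,0,0.7,0,0,0,0,0,0,0.5,0,0,0,0,0,0,0]

```text
clock: 3.85
eef_pos: [389.1, -335.9, 8.7]
tcp_rot: [0.709, -0.006, 0.706, 0.003]
contact_force: [-0.2, 0.0, -0.1]
finger_gap: 53.5
```

Emit:
send_rows:
  plan: [0,0,0,0,0,0,0,0,0,0,0,0,0,0,0,0,0,0,0,0,0]

```text
clock: 4.15
eef_pos: [389.0, -336.0, 8.9]
tcp_rot: [0.709, -0.006, 0.706, 0.003]
contact_force: [0.2, -0.4, -0.9]
finger_gap: 50.6
```

```bash
python3 v.py a4 side 380 460 140 220 7
```

```text
t 4.15 pos [ 389.  -336.     8.9] x [ 0.004 -0.004 -1.   ] jaw 0.7 F [ 0.2 -0.4 -0.9] gap 50.6 j7 0.2
t 4.2 pos [ 389.1 -335.9    8.9] x [ 0.004 -0.004 -1.   ] jaw 0.7 F [ 1.5  0.3 -0.7] gap 51.0 j7 0.2
```

View pics/a4.png

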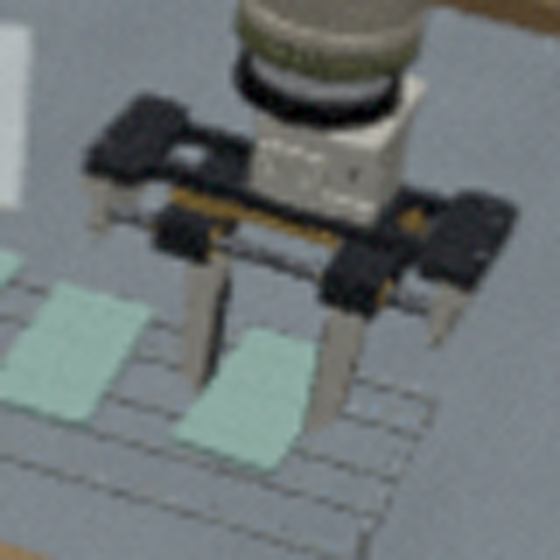

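Emit:
send_rows:
  plan: [0,0,0,0,0,10,0,0,0,0,0,0,20,0,0,0,0,0,0,20,0,0,0,0,0,0,0,0]

```text
clock: 4.6
eef_pos: [388.6, -335.4, 61.7]
tcp_rot: [0.708, -0.006, 0.706, 0.003]
contact_force: [0.5, -0.7, -1.2]
finger_gap: 50.5
```

```bash
python3 v.py a5 side 380 460 140 220 7
```

```text
t 4.6 pos [ 388.6 -335.4   61.7] x [ 0.003 -0.003 -1.   ] jaw 0.7 F [ 0.5 -0.7 -1.2] gap 50.5 j7 0.24
t 4.65 pos [ 388.3 -335.2   60.8] x [ 0.003 -0.003 -1.   ] jaw 0.7 F [-1.   0.4 -2. ] gap 50.9 j7 0.24
```

View pics/a5.png

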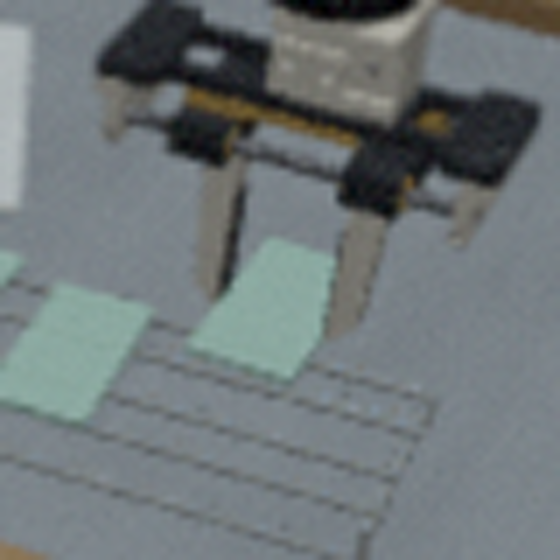

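Emit:
send_rows:
  plan: [0,0,8.4,8,28,4,0,0,0,8.4,8,28,0,0,0,0,8.4,8,28,0,0,0,0,8.4,8,28,0,0,0,0,8.4,8,28,0,0]

```text
clock: 5.15
eef_pos: [426.8, -195.0, 63.4]
tcp_rot: [0.658, -0.263, 0.656, 0.26]
contact_force: [0.3, 0.2, -1.1]
finger_gap: 50.7
```

Emit:
send_rows:
  plan: [0,0,8.4,8,28,0,0,0,0,8.4,8,28,0,0,0,0,8.4,8,28,0,0,0,0,8.4,8,28,0,0,0,0,8,8,28,0,0]

```text
clock: 5.65
eef_pos: [466.1, -48.8, 61.1]
tcp_rot: [0.517, -0.483, 0.516, 0.483]
contact_force: [0.6, 0.2, -1.3]
finger_gap: 50.6
```

Emit:
send_rows:
  plan: [0,0,0,0,0,0,0,0,0,0,0,0,0,0]

```text
clock: 5.85
eef_pos: [466.8, -44.5, 60.2]
tcp_rot: [0.516, -0.484, 0.513, 0.486]
contact_force: [-0.2, -0.2, 0.2]
finger_gap: 50.7
```

```bash
python3 v.py b1t top 245 395 160 285 5; python3 v.py b1s side 240 400 180 305 4.5
```

```text
t 5.85 pos [466.8 -44.5  60.2] x [ 0.     0.005 -1.   ] jaw 86.7 F [-0.2 -0.2  0.2] gap 50.7 j7 0.72
t 5.9 pos [467.  -44.5  60.3] x [ 0.001  0.006 -1.   ] jaw 86.7 F [ 0.3 -0.1 -2.1] gap 50.6 j7 0.72
t 5.9 pos [467.  -44.5  60.3] x [ 0.001  0.006 -1.   ] jaw 86.7 F [ 0.3 -0.1 -2.1] gap 50.6 j7 0.72
t 5.95 pos [466.9 -45.1  60.4] x [ 0.001  0.005 -1.   ] jaw 86.6 F [ 0.6 -0.4 -0.6] gap 50.6 j7 0.72
```

View pics/b1t.png

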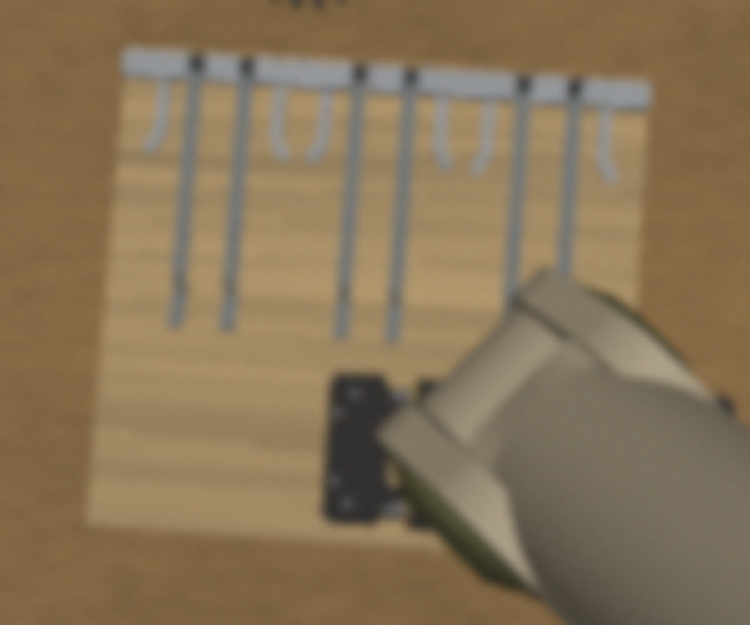

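View pics/b1s.png

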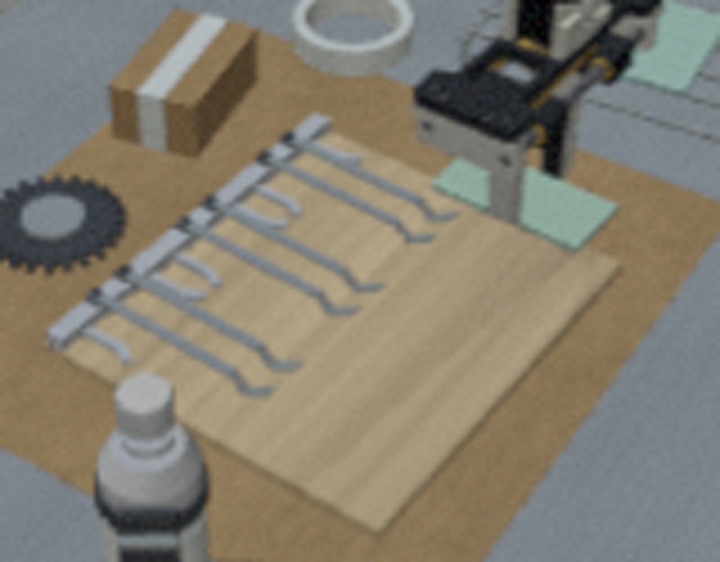

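Emit:
send_rows:
  plan: [0.3,0,0,3,-4.5,-30,0,0,0,0,1,0,-25,0,0,0,0,0,0,0,0,0,0,0,0,0,0,0]

```text
clock: 6.35
eef_pos: [470.1, -54.5, 4.5]
tcp_rot: [0.519, -0.48, 0.515, 0.484]
contact_force: [-0.2, -0.4, -1.0]
finger_gap: 50.6
```

```bash
python3 v.py b2s side 310 400 190 265 8
python3 - <<'E'
from meas import *
s=viewer.snapshot('side')
for r in rects(s,36): print([np.round(v,1).tolist() for v in r])
E
```

```text
t 6.35 pos [470.1 -54.5   4.5] x [ 0.001  0.008 -1.   ] jaw 86.0 F [-0.2 -0.4 -1. ] gap 50.6 j7 0.59
t 6.4 pos [470.3 -54.5   4.7] x [ 0.001  0.008 -1.   ] jaw 86.0 F [ 0.4  0.8 -0.7] gap 50.7 j7 0.59
```

View pics/b2s.png

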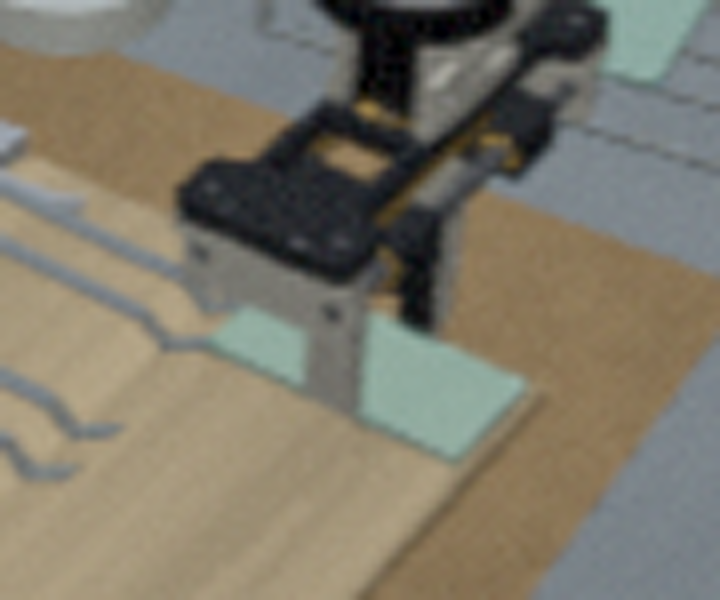

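Emit:
send_rows:
  plan: [-0.5,0,0.7,1,5,-7,0,0,0,0,0,0,-4,0,0,0,0,0,0,0,0,0,0,0,0,0,0,0]

```text
clock: 6.85
eef_pos: [472.9, -50.7, -3.1]
tcp_rot: [0.516, -0.486, 0.514, 0.483]
contact_force: [0.4, 0.1, -1.7]
finger_gap: 50.5
```

```bash
python3 v.py b3s side 310 400 190 265 8
```

```text
t 6.85 pos [472.9 -50.7  -3.1] x [ 0.006 -0.002 -1.   ] jaw 86.5 F [ 0.4  0.1 -1.7] gap 50.5 j7 0.54
t 6.9 pos [472.8 -50.8  -3.1] x [ 0.006 -0.002 -1.   ] jaw 86.5 F [-0.  -0.2 -1.2] gap 50.6 j7 0.54
```

View pics/b3s.png

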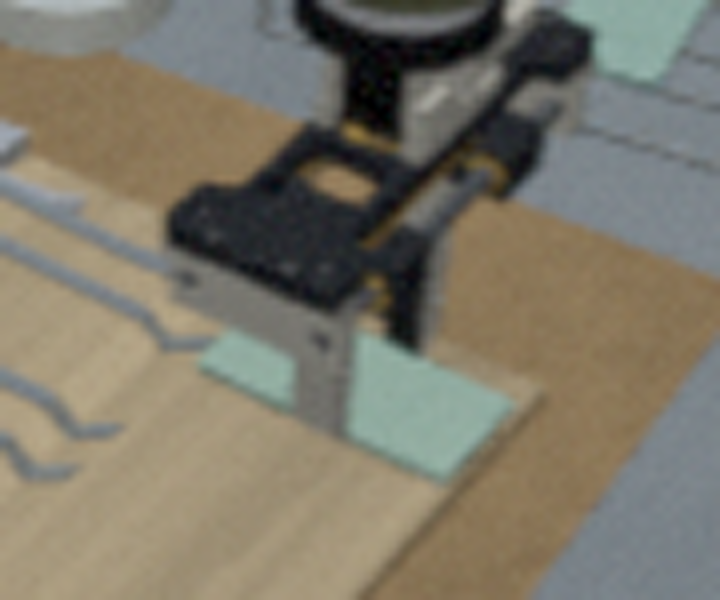

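Emit:
send_rows:
  plan: [0,0.3,0,0,0,-4,0,0,0,0,0,0,-2,0,0,0,0,0,0,0,0]

```text
clock: 7.2
eef_pos: [473.1, -51.4, -9.0]
tcp_rot: [0.515, -0.485, 0.515, 0.483]
contact_force: [-0.4, 0.3, -0.6]
finger_gap: 50.7
```

Emit:
send_rows:
  plan: [0,0,0,0,0,-2,0,0,0,0,0,0,0,0]

```text
clock: 7.4
eef_pos: [473.1, -51.5, -11.2]
tcp_rot: [0.515, -0.485, 0.515, 0.483]
contact_force: [1.0, -0.1, -0.2]
finger_gap: 50.9
```

Emit:
send_rows:
  plan: [0,0,0,0,0,-2,0,0,0,0,0,0,0,0]

```text
clock: 7.6
eef_pos: [473.5, -51.5, -12.0]
tcp_rot: [0.515, -0.486, 0.515, 0.483]
contact_force: [0.5, 0.0, -0.4]
finger_gap: 50.7
```

Emit:
send_rows:
  plan: [0,0,0,0,0,-2,0,0,0,0,0,0,0,0]

```text
clock: 7.8
eef_pos: [473.8, -51.5, -12.7]
tcp_rot: [0.516, -0.487, 0.515, 0.482]
contact_force: [-1.2, -0.1, -1.1]
finger_gap: 51.7
```

```bash
python3 v.py b4s side 310 400 190 265 8
```

```text
t 7.8 pos [473.8 -51.5 -12.7] x [ 0.005 -0.004 -1.   ] jaw 86.5 F [-1.2 -0.1 -1.1] gap 51.7 j7 0.51
t 7.85 pos [473.8 -51.5 -12.8] x [ 0.005 -0.004 -1.   ] jaw 86.5 F [ 0.7  1.2 -0.8] gap 51.3 j7 0.51
```

View pics/b4s.png

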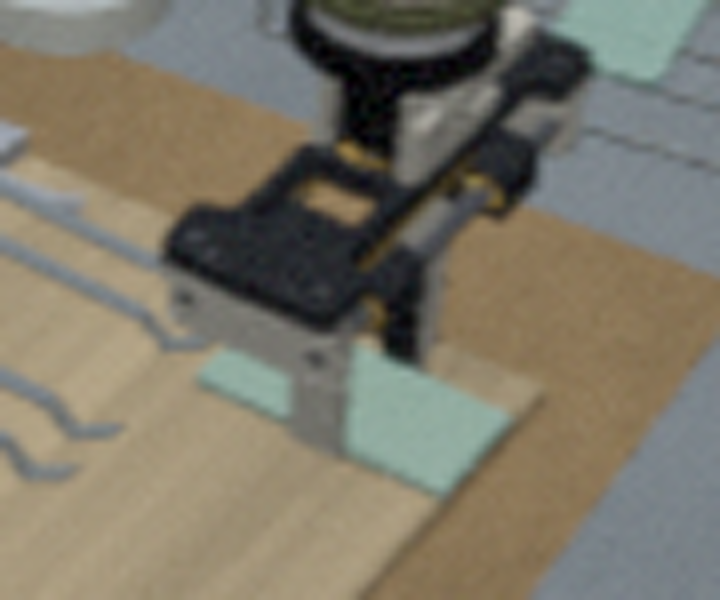

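Emit:
send_rows:
  plan: [0.2,0.3,0.2,0,2,1.5,0,0,0,0,10,-0.5,0,0,0,0,0,10,-0.5,0,0,0,0,0,5,-0.5,0,0,0,0,0,0,0,0,0]

```text
clock: 8.35
eef_pos: [498.4, -51.2, -12.4]
tcp_rot: [0.513, -0.484, 0.516, 0.487]
contact_force: [-0.7, 0.6, -1.0]
finger_gap: 51.0
```

```bash
python3 v.py b5s side 310 400 190 265 8
```

```text
t 8.35 pos [498.4 -51.2 -12.4] x [-0.006 -0.    -1.   ] jaw 86.7 F [-0.7  0.6 -1. ] gap 51.0 j7 0.6
t 8.4 pos [498.4 -51.2 -12.4] x [-0.006  0.    -1.   ] jaw 86.7 F [ 0.6 -0.5 -0. ] gap 51.3 j7 0.6
```

View pics/b5s.png

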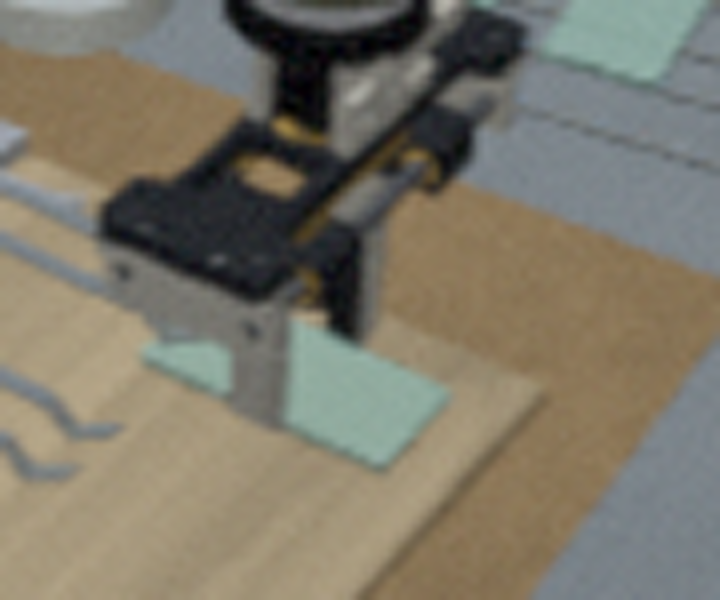

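Emit:
send_rows:
  plan: [0,-0.3,0,10,-0.5,0,0,0,0,0,10,-0.5,0,0,0,0,0,10,-0.5,0,0,0,0,0,0,0,0,0]

```text
clock: 8.8
eef_pos: [530.7, -53.1, -12.7]
tcp_rot: [0.514, -0.485, 0.515, 0.485]
contact_force: [1.4, -1.7, -3.1]
finger_gap: 51.1
```

Emit:
send_rows:
  plan: [0,0,0,10,-0.5,0,0,0,0,0,10,-0.5,0,0,0,0,0,5,-0.5,0,0,0,0,0,0,0,0,0]

```text
clock: 9.2
eef_pos: [557.9, -55.0, -12.9]
tcp_rot: [0.514, -0.485, 0.515, 0.485]
contact_force: [-2.1, -0.2, -1.1]
finger_gap: 51.4
```

```bash
python3 v.py b6s side 300 390 190 265 8
```

```text
t 9.2 pos [557.9 -55.  -12.9] x [-0.002 -0.    -1.   ] jaw 86.6 F [-2.1 -0.2 -1.1] gap 51.4 j7 0.7
t 9.25 pos [557.9 -54.9 -12.9] x [-0.001 -0.    -1.   ] jaw 86.6 F [ 0.5 -0.4 -3.2] gap 51.4 j7 0.7
```

View pics/b6s.png

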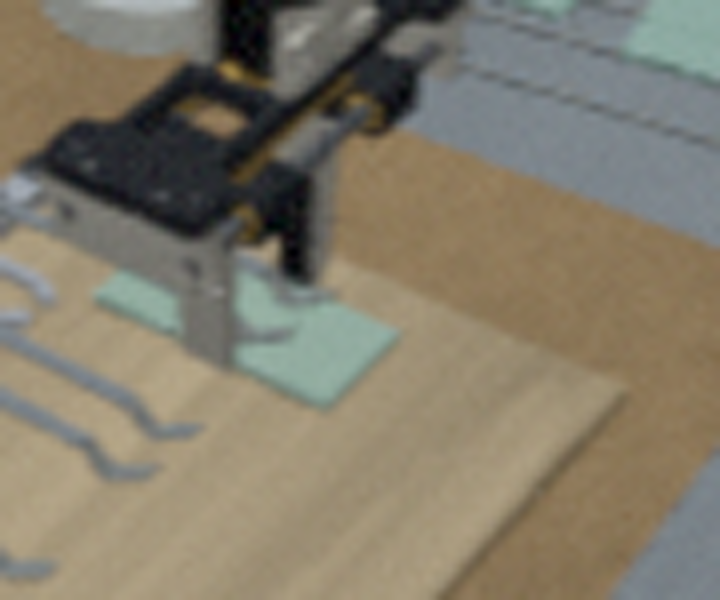

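Run:
```python
from h import *
s=viewer.snapshot('side')
p=onz(s,[[340.3,240.5],[349.6,231]],16)[:,:2]; print(p.round(1))
th=np.radians(-3.25);C=np.array([563,35.8]);A=np.array([[np.cos(th),np.sin(th)],[-np.sin(th),np.cos(th)]])
print(((p-C)@A.T).round(1))
```

```text
[[511.  -23.1]
 [508.5 -76.9]]
[[ -48.6  -61.8]
 [ -48.  -115.6]]
```

Emit:
send_rows:
  plan: [0,0,0,0,0,0.5,0.68,0,0,0,0,0,0,0.68,0,0,0,0,0,0,0.68]

```text
clock: 9.6
eef_pos: [558.8, -54.4, -11.5]
tcp_rot: [0.515, -0.486, 0.514, 0.485]
contact_force: [-0.7, -0.0, 0.1]
finger_gap: 63.3
```

Emit:
send_rows:
  plan: [0,0,0,-15,1,0,0.68,0,0,0,-15,1,0,0.68,0,0,0,-15,0.7,0,0.68,0,0,0,0,0,0,0.68]

```text
clock: 10.0
eef_pos: [513.5, -51.1, -10.6]
tcp_rot: [0.516, -0.486, 0.513, 0.485]
contact_force: [-0.0, -0.1, 0.3]
finger_gap: 63.5
```

Emit:
send_rows:
  plan: [0,0,0,0,0,0,0,0,0,0,0,0,0,0,0,0,0,0,0,0,0,0,0,0,0,0,0,0]

```text
clock: 10.4
eef_pos: [516.9, -52.6, -9.1]
tcp_rot: [0.516, -0.488, 0.513, 0.483]
contact_force: [0.1, 2.1, 1.7]
finger_gap: 36.0
```

```bash
python3 v.py b7s side 300 390 190 265 8
```

```text
t 10.4 pos [516.9 -52.6  -9.1] x [ 0.008 -0.002 -1.   ] jaw 86.6 F [0.1 2.1 1.7] gap 36.0 j7 0.62
t 10.45 pos [517.2 -52.3  -9.1] x [ 0.009 -0.001 -1.   ] jaw 86.6 F [-0.3  1.3  8. ] gap 31.8 j7 0.62
```

View pics/b7s.png

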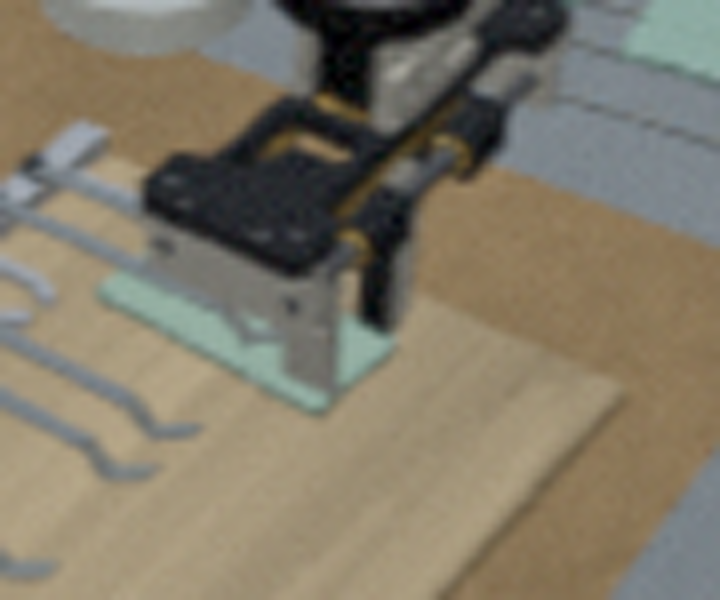

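Emit:
send_rows:
  plan: [0,0,0,0,0,0.5,0.68,0,0.5,0,-1.5,0.5,0,0.68,0,0,0,-1.5,0.5,0,0.68,0,0,0,0,0,0,0.68]

```text
clock: 10.85
eef_pos: [516.1, -51.0, -8.6]
tcp_rot: [0.515, -0.485, 0.514, 0.485]
contact_force: [-0.6, -0.1, -0.5]
finger_gap: 59.5
```

Emit:
send_rows:
  plan: [0,0,0,0,0,-3,0.68,0,0,0,0,0,-1.5,0.68,0,0,0,0,0,0,0.68]

```text
clock: 11.15
eef_pos: [516.0, -51.0, -13.8]
tcp_rot: [0.515, -0.485, 0.514, 0.485]
contact_force: [0.3, 0.0, 0.9]
finger_gap: 63.3
```

```bash
python3 v.py b8s side 300 390 190 265 8
```

```text
t 11.15 pos [516.  -51.  -13.8] x [ 0.001 -0.    -1.   ] jaw 86.6 F [0.3 0.  0.9] gap 63.3 j7 0.62
t 11.2 pos [516.  -51.  -13.7] x [ 0.001 -0.    -1.   ] jaw 86.6 F [-0.3  0.3  0.5] gap 63.2 j7 0.62
```

View pics/b8s.png

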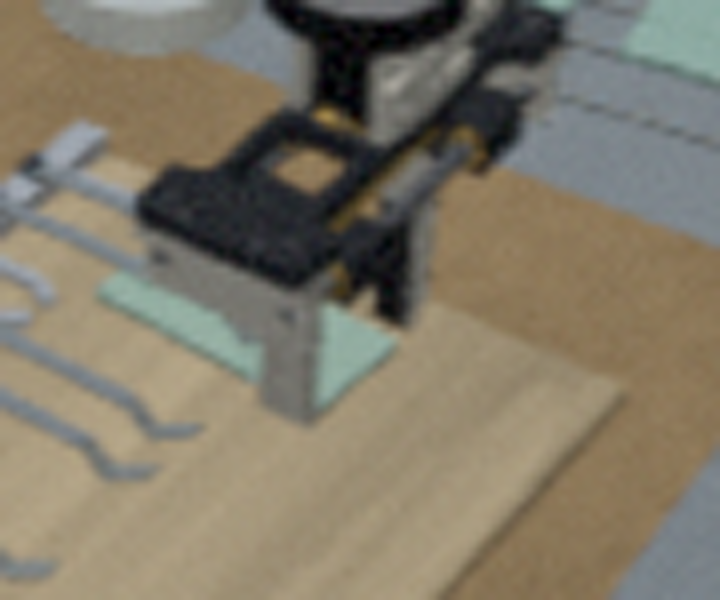

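Emit:
send_rows:
  plan: [0,0,0,-3,0.2,-1,0.68,0,0,0,0,0,0,0.5,0,0,0,0,0,0,0,0,0,0,0,0,0,0,0,0,0,0,0,0,0]

```text
clock: 11.7
eef_pos: [512.3, -50.1, -14.9]
tcp_rot: [0.515, -0.485, 0.514, 0.485]
contact_force: [-0.1, 0.9, -1.2]
finger_gap: 51.3
```

```bash
python3 v.py b9s side 300 390 190 265 8
```

```text
t 11.7 pos [512.3 -50.1 -14.9] x [ 0.     0.001 -1.   ] jaw 86.7 F [-0.1  0.9 -1.2] gap 51.3 j7 0.61
t 11.75 pos [512.3 -50.1 -14.9] x [ 0.     0.001 -1.   ] jaw 86.7 F [-0.2  0.6 -0.8] gap 51.2 j7 0.61
```

View pics/b9s.png

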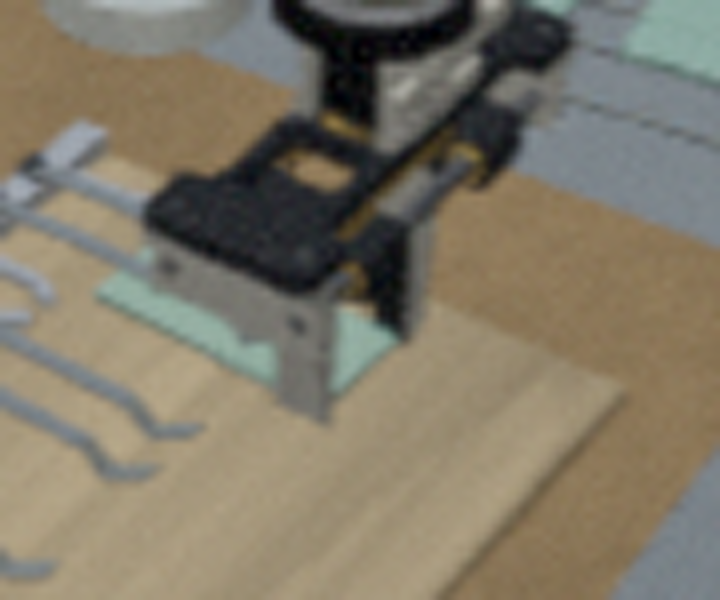

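Emit:
send_rows:
  plan: [0,0,0,10,-0.6,0.4,0,0,0,0,10,-0.6,0,0,0,0,0,10,-0.6,0,0,0,0,0,0,0,0,0]

```text
clock: 12.15
eef_pos: [543.1, -52.8, -14.9]
tcp_rot: [0.514, -0.484, 0.516, 0.486]
contact_force: [1.6, -1.0, -0.9]
finger_gap: 51.3
```

Emit:
send_rows:
  plan: [0,0,0,8,-0.5,0,0,0,0,0,6,-0.3,0,0,0,0,0,0,0,0,0]

```text
clock: 12.45
eef_pos: [557.2, -53.7, -14.9]
tcp_rot: [0.513, -0.484, 0.516, 0.486]
contact_force: [-0.1, 0.4, -1.5]
finger_gap: 51.1
```

```bash
python3 v.py c1s side 290 380 190 265 8
```

```text
t 12.45 pos [557.2 -53.7 -14.9] x [-0.005 -0.    -1.   ] jaw 86.6 F [-0.1  0.4 -1.5] gap 51.1 j7 0.7
t 12.5 pos [557.2 -53.7 -14.9] x [-0.004 -0.    -1.   ] jaw 86.6 F [ 1.5  0.1 -2.1] gap 51.0 j7 0.7
```

View pics/c1s.png

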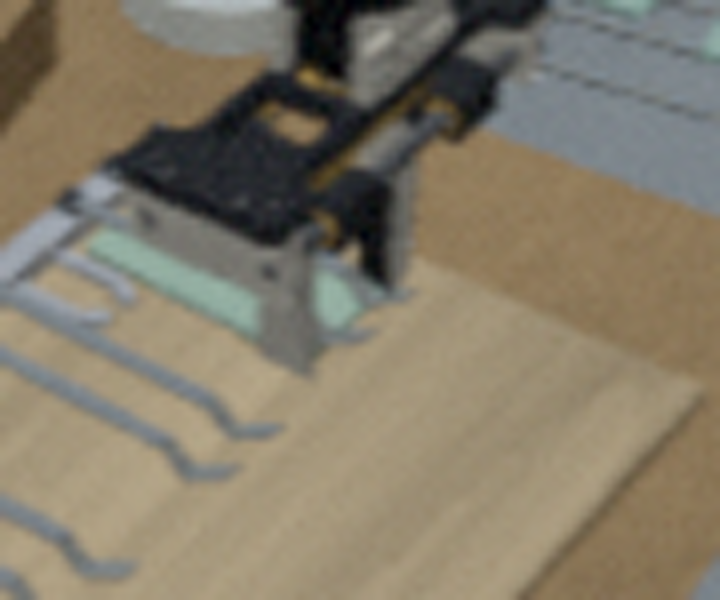

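Nearly home; last ~7 mm.

Emit:
send_rows:
  plan: [0,-0.2,0,4,-0.2,0,0,0,0,0,3,-0.2,0,0,0,0,0,0,0,0,0]

```text
clock: 12.8
eef_pos: [563.8, -54.3, -14.9]
tcp_rot: [0.514, -0.485, 0.515, 0.485]
contact_force: [-1.3, 0.9, 0.6]
finger_gap: 51.3
```

Emit:
send_rows:
  plan: [0,0,0,3,-0.2,0,0,0,0,0,2,0,0,0]

```text
clock: 13.0
eef_pos: [563.7, -54.4, -14.9]
tcp_rot: [0.511, -0.484, 0.518, 0.487]
contact_force: [-7.6, 0.6, 7.5]
finger_gap: 51.3
```

```bash
python3 v.py c2s side 290 380 190 265 8
```

```text
t 13.0 pos [563.7 -54.4 -14.9] x [-0.01  -0.003 -1.   ] jaw 86.7 F [-7.6  0.6  7.5] gap 51.3 j7 0.71
t 13.05 pos [563.8 -54.5 -14.9] x [-0.01  -0.003 -1.   ] jaw 86.7 F [-8.7  0.7  7.7] gap 51.2 j7 0.71
```

View pics/c2s.png

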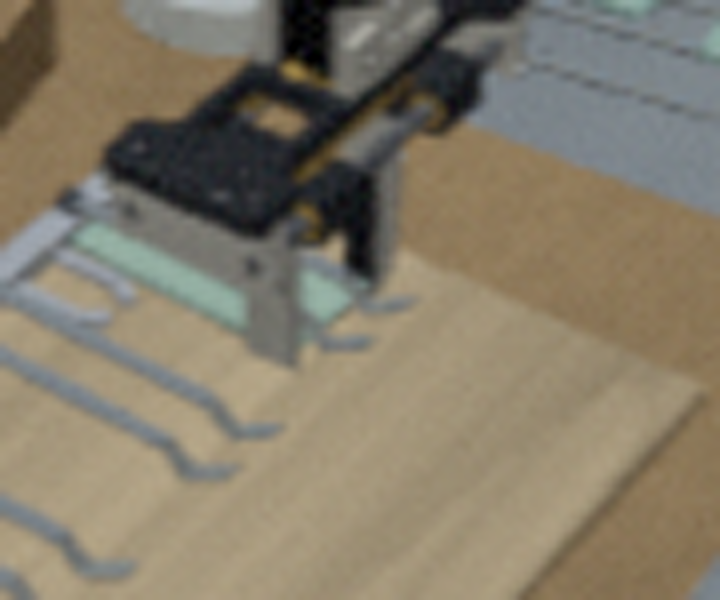

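Emit:
send_rows:
  plan: [0,0.5,0,-0.5,0,0,0.66,0,0,0,0,0,0,0.66,0,0,0,0,0,0,0.66,0,0,0,-4,0,10,0.66,0,0,0,-20,0,40,0.66]

```text
clock: 13.55
eef_pos: [540.8, -54.0, 33.6]
tcp_rot: [0.509, -0.481, 0.52, 0.49]
contact_force: [0.1, -1.1, 0.2]
finger_gap: 61.7
```

Emit:
send_rows:
  plan: [0,0,-8.4,-5,-45,10,0.68,0,0,-8.4,-5,-45,0,0.68,0,0,-8.4,-5,-45,0,0.68,0,0,-8.4,0,-45,0,0.68,0,0,-8.4,0,-15,0,0.68]

```text
clock: 14.05
eef_pos: [525.9, -251.8, 52.8]
tcp_rot: [0.656, -0.261, 0.656, 0.267]
contact_force: [0.3, -0.1, 0.5]
finger_gap: 62.7
```

```bash
python3 v.py c3t top 245 395 160 280 5; python3 v.py c3s side 250 390 190 305 5
python3 - <<'E'
from meas import *
t=viewer.snapshot('top')
for r in rects(t,36,200): print([np.round(v,1).tolist() for v in r])
E
```

```text
t 14.05 pos [ 525.9 -251.8   52.8] x [-0.004  0.007 -1.   ] jaw 43.9 F [ 0.3 -0.1  0.5] gap 62.7 j7 0.6
t 14.1 pos [ 526.  -252.7   53. ] x [-0.003  0.007 -1.   ] jaw 43.3 F [ 0.7 -2.  -0.3] gap 63.0 j7 0.59
t 14.1 pos [ 526.  -252.7   53. ] x [-0.003  0.007 -1.   ] jaw 43.3 F [ 0.7 -2.  -0.3] gap 63.0 j7 0.59
t 14.15 pos [ 526.4 -249.7   52.9] x [-0.004  0.008 -1.   ] jaw 44.1 F [0.5 0.4 0.2] gap 63.5 j7 0.6
[227.7, 865.3, 334.4, 85.7, 4.1, [12.2, 340.4]]
[610.9, -57.8, 105.7, 21.1, -3.8, [353.0, 200.2]]
```

View pics/c3t.png

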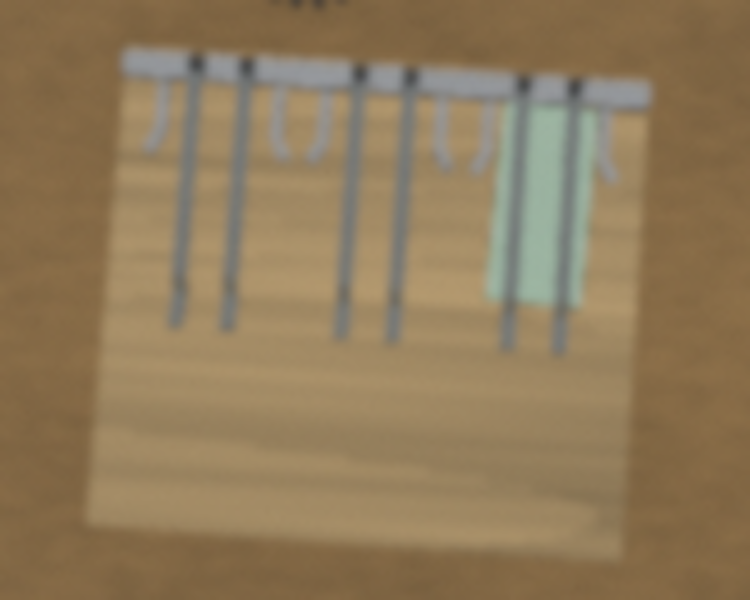

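View pics/c3s.png

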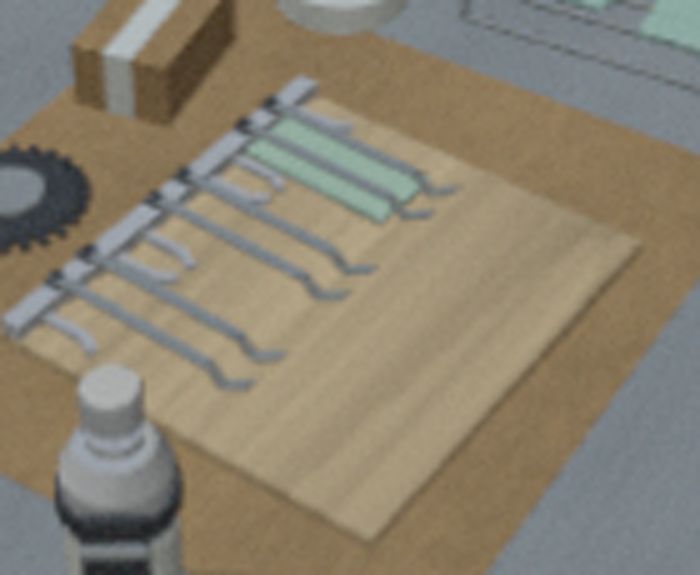

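```bash
python3 v.py d1s side 330 450 130 225 6
python3 - <<'E'
from meas import *
s=viewer.snapshot('side')
for r in rects(s,36,200): print([np.round(v,1).tolist() for v in r])
E
```

```text
t 14.2 pos [ 526.7 -247.1   52.8] x [-0.004  0.009 -1.   ] jaw 44.5 F [ 0.2  0.6 -0.5] gap 63.3 j7 0.6
t 14.25 pos [ 527.  -245.4   52.7] x [-0.004  0.01  -1.   ] jaw 44.7 F [ 1.5  1.3 -0.1] gap 63.1 j7 0.6
[659.6, 617.3, 139.8, 10.2, 36.6, [131.7, 375.9]]
[671.8, 329.8, 64.7, 55.3, 47.3, [219.8, 287.5]]
[486.2, -322.4, 123.0, 58.0, -84.3, [389.3, 190.3]]
[566.3, -331.6, 122.5, 57.4, -87.8, [369.9, 181.9]]
```

View pics/d1s.png

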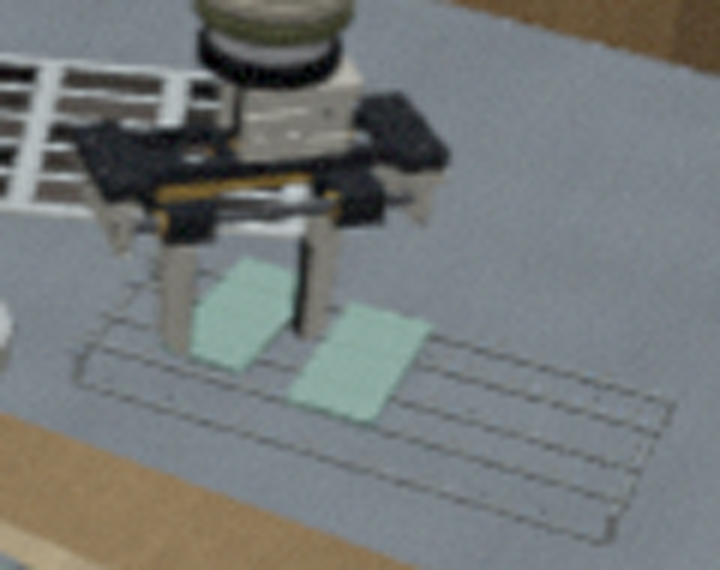

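View pics/c3t_full.png

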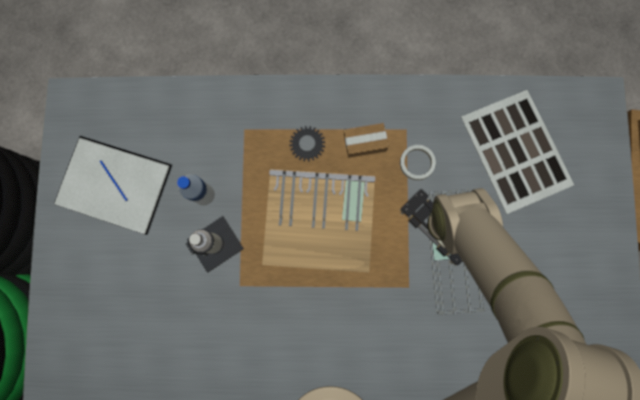

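Emit:
send_rows:
  plan: [-0.5,-0.2,-8,-9,-17,0,0.68,0,0,-8,-9,-17,0,0.68,0,0,-8,-9,-17,0,0.68,0,0,-8,-9,-17,0,0.68,0,0,-8,-6,-13,0,0.68]

```text
clock: 14.8
eef_pos: [488.0, -314.3, 53.2]
tcp_rot: [0.708, -0.031, 0.704, 0.035]
contact_force: [0.3, 0.3, -0.1]
finger_gap: 63.3
```

Emit:
send_rows:
  plan: [0,0,0,0,0,0,0.68,0,0,0,0,0,0,0.68]

```text
clock: 15.0
eef_pos: [488.3, -312.1, 53.3]
tcp_rot: [0.708, -0.033, 0.704, 0.038]
contact_force: [1.1, 0.1, -0.1]
finger_gap: 63.3
```

```bash
python3 -c "
from h import *
pose()"
```

```text
t 15.0 pos [ 488.3 -312.1   53.3] x [ 0.005  0.007 -1.   ] jaw 5.8 F [ 1.1  0.1 -0.1] gap 63.3 j7 0.23
```

Emit:
send_rows:
  plan: [-0.4,0.3,-1,-4,-14,-10,0.68,0,0,0,0,0,-10,0.68,0,0,0,0,0,0,0.68]

```text
clock: 15.3
eef_pos: [485.7, -323.8, 31.6]
tcp_rot: [0.706, -0.033, 0.706, 0.034]
contact_force: [-0.4, -1.2, -0.1]
finger_gap: 63.3
```

```bash
python3 v.py d2s side 340 440 130 220 7
```

```text
t 15.3 pos [ 485.7 -323.8   31.6] x [ 0.     0.001 -1.   ] jaw 5.4 F [-0.4 -1.2 -0.1] gap 63.3 j7 0.22
t 15.35 pos [ 485.7 -324.1   32. ] x [ 0.     0.001 -1.   ] jaw 5.4 F [-0.2  0.2  0.4] gap 63.0 j7 0.22
```

View pics/d2s.png

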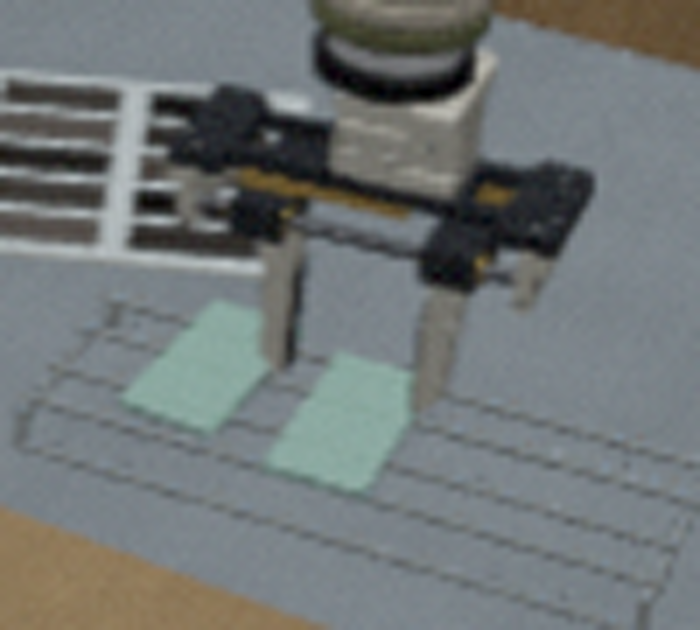

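Emit:
send_rows:
  plan: [0,0,-0.5,-1.5,-2,-8,0.64,0,0,0,0,0,-9,0.64,0,0,0,0,0,-8,0.64,0,0,0,0,0,0,0.64]

```text
clock: 15.75
eef_pos: [484.2, -325.5, 4.4]
tcp_rot: [0.706, -0.03, 0.706, 0.031]
contact_force: [-0.4, 0.1, -0.9]
finger_gap: 59.5
```

Emit:
send_rows:
  plan: [0,0,0,0,0,0,0,0,0,0,0,0,0,0,0,0,0,0,0,0,0,0,0,0,0,0,0,0]

```text
clock: 16.15
eef_pos: [484.3, -325.4, 4.4]
tcp_rot: [0.706, -0.03, 0.706, 0.031]
contact_force: [-0.5, -1.0, 0.1]
finger_gap: 51.5
```

Emit:
send_rows:
  plan: [0,0,0,0,0,10,0,0,0,0,0,0,20,0,0,0,0,0,0,25,0,0,0,0,0,0,0,0]

```text
clock: 16.55
eef_pos: [484.1, -325.1, 62.9]
tcp_rot: [0.706, -0.03, 0.707, 0.032]
contact_force: [0.9, -0.2, -0.9]
finger_gap: 51.4
```

```bash
python3 v.py d3s side 340 440 130 220 7
```

```text
t 16.55 pos [ 484.1 -325.1   62.9] x [-0.001  0.002 -1.   ] jaw 5.0 F [ 0.9 -0.2 -0.9] gap 51.4 j7 0.24
t 16.6 pos [ 483.5 -324.9   61.7] x [-0.002  0.002 -1.   ] jaw 5.0 F [ 1.3  0.8 -1.2] gap 51.5 j7 0.24
```

View pics/d3s.png

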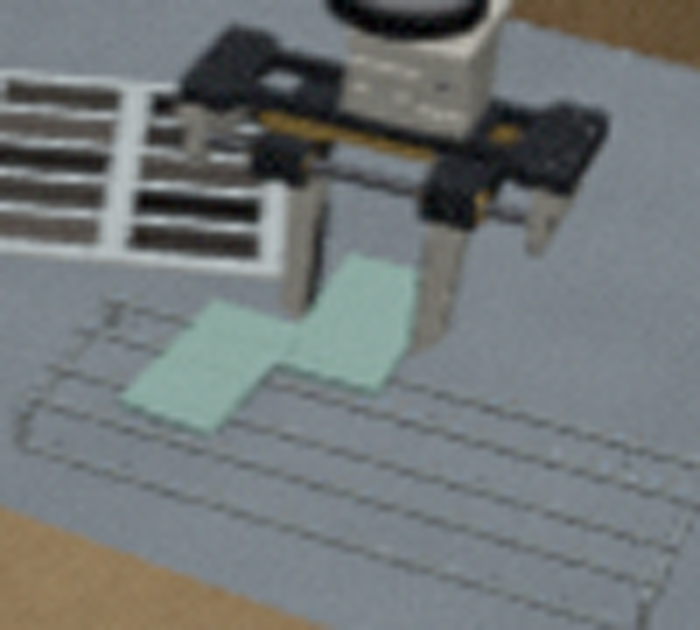

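Emit:
send_rows:
  plan: [0,0,8.1,0,36,0,0,0,0,8.1,0,36,0,0,0,0,8.1,0,36,0,0,0,0,8.1,0,36,0,0,0,0,8.1,0,36,0,0]

```text
clock: 17.1
eef_pos: [481.3, -145.7, 60.7]
tcp_rot: [0.65, -0.278, 0.651, 0.278]
contact_force: [0.0, 0.3, -0.5]
finger_gap: 51.2
```

Emit:
send_rows:
  plan: [0,0,8.1,0,36,0,0,0,0,8.1,0,36,0,0,0,0,8.1,0,36,0,0,0,0,8.1,0,36,0,0,0,0,7,0,32,0,0]

```text
clock: 17.6
eef_pos: [478.8, 37.5, 59.2]
tcp_rot: [0.51, -0.488, 0.512, 0.489]
contact_force: [1.2, 0.4, -0.8]
finger_gap: 51.7
```

Emit:
send_rows:
  plan: [0,0,0,0,0,0,0,0,0,0,0,0,0,0]

```text
clock: 17.8
eef_pos: [478.4, 42.6, 58.8]
tcp_rot: [0.509, -0.49, 0.509, 0.492]
contact_force: [0.1, 0.2, -0.3]
finger_gap: 51.5
```

```bash
python3 -c "
from h import *
pose()"
```

```text
t 17.8 pos [478.4  42.6  58.8] x [-0.003  0.002 -1.   ] jaw 88.0 F [ 0.1  0.2 -0.3] gap 51.5 j7 0.57
```

Emit:
send_rows:
  plan: [-0.1,-0.2,-1.3,2.5,-2,-20,0,0,0,0,0,0,-20,0,0,0,0,0,0,-18,0,0,0,0,0,0,0,0,0,0,0,0,0,0,0]

```text
clock: 18.3
eef_pos: [480.7, 35.1, -1.3]
tcp_rot: [0.517, -0.483, 0.518, 0.481]
contact_force: [0.4, -0.9, -0.8]
finger_gap: 51.4
```

```bash
python3 v.py e1s side 290 400 190 280 7
```

```text
t 18.3 pos [480.7  35.1  -1.3] x [-0.    -0.003 -1.   ] jaw 85.9 F [ 0.4 -0.9 -0.8] gap 51.4 j7 0.4
t 18.35 pos [480.8  35.1  -1.1] x [ 0.    -0.003 -1.   ] jaw 85.9 F [-0.4  0.2 -0.1] gap 51.6 j7 0.4
```

View pics/e1s.png

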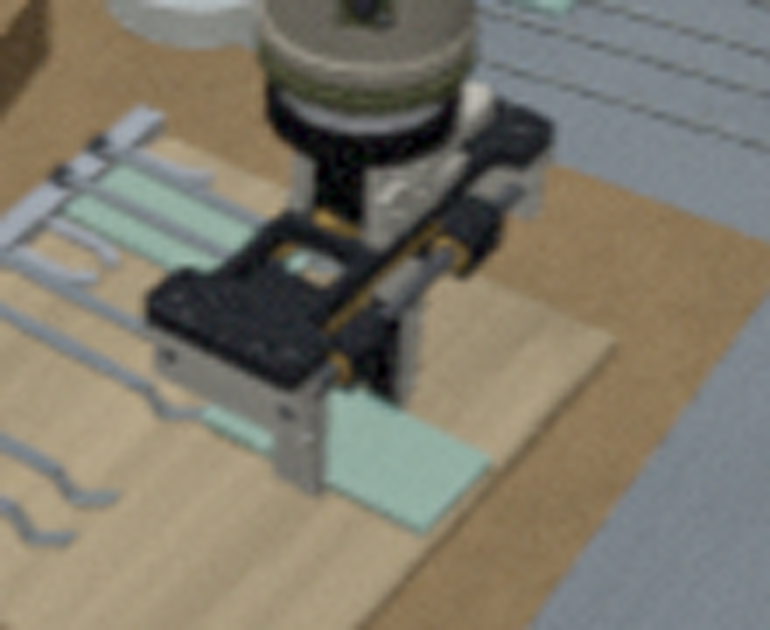

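Emit:
send_rows:
  plan: [0.2,0,0.8,0,5,-6,0,0,0,0,0,0,-5,0,0,0,0,0,0,0,0]

```text
clock: 18.65
eef_pos: [481.9, 39.7, -11.3]
tcp_rot: [0.516, -0.485, 0.513, 0.485]
contact_force: [-0.4, -0.3, -0.9]
finger_gap: 51.2
```

Emit:
send_rows:
  plan: [0,0,0,0,0,-2,0,0,0,0,0,0,0,0]

```text
clock: 18.85
eef_pos: [482.0, 39.8, -13.2]
tcp_rot: [0.516, -0.486, 0.513, 0.485]
contact_force: [-0.2, 0.8, -1.0]
finger_gap: 51.4
```

Emit:
send_rows:
  plan: [0,0,0,0,0,-2,0,0,0,0,0,0,0,0]

```text
clock: 19.05
eef_pos: [482.2, 39.7, -15.0]
tcp_rot: [0.516, -0.486, 0.513, 0.485]
contact_force: [0.4, 0.8, -0.3]
finger_gap: 51.3
```

```bash
python3 v.py e2s side 310 380 210 280 8
```

```text
t 19.05 pos [482.2  39.7 -15. ] x [ 0.004  0.002 -1.   ] jaw 86.6 F [ 0.4  0.8 -0.3] gap 51.3 j7 0.36
t 19.1 pos [482.2  39.8 -15. ] x [ 0.004  0.002 -1.   ] jaw 86.7 F [ 0.   0.6 -1.2] gap 51.2 j7 0.36
```

View pics/e2s.png

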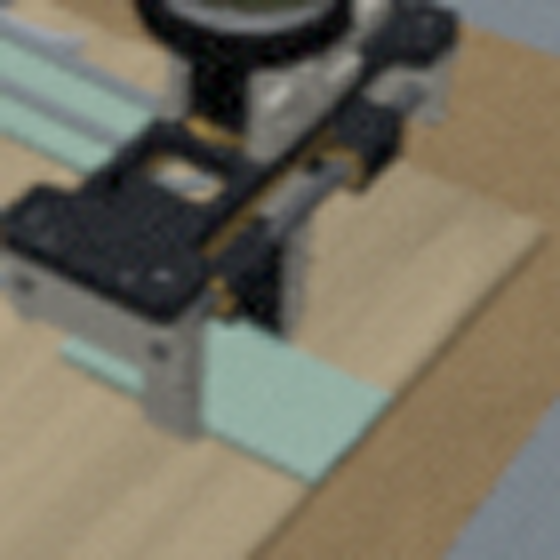

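Emit:
send_rows:
  plan: [-0.1,0.2,0,10,0,0,0,0,0,0,10,-0.5,0,0,0,0,0,10,-0.5,0,0,0,0,0,10,-0.5,0,0,0,0,0,0,0,0,0]

```text
clock: 19.6
eef_pos: [508.7, 37.5, -14.8]
tcp_rot: [0.506, -0.484, 0.519, 0.49]
contact_force: [4.6, -0.5, -0.1]
finger_gap: 51.4
```

Emit:
send_rows:
  plan: [0,0,0,10,-0.5,0,0,0,0,0,10,-0.5,0,0,0,0,0,10,-0.5,0,0,0,0,0,5,-0.3,0,0,0,0,0,0,0,0,0]

```text
clock: 20.1
eef_pos: [531.7, 34.7, -14.6]
tcp_rot: [0.499, -0.481, 0.524, 0.495]
contact_force: [0.9, -0.6, 2.7]
finger_gap: 51.5
```

```bash
python3 v.py e3s side 290 380 200 275 8
```

```text
t 20.1 pos [531.7  34.7 -14.6] x [-0.04  -0.011 -0.999] jaw 87.3 F [ 0.9 -0.6  2.7] gap 51.5 j7 0.55
t 20.15 pos [531.8  34.7 -14.6] x [-0.04  -0.011 -0.999] jaw 87.3 F [-4.1  1.2  6.1] gap 51.1 j7 0.55
```

View pics/e3s.png

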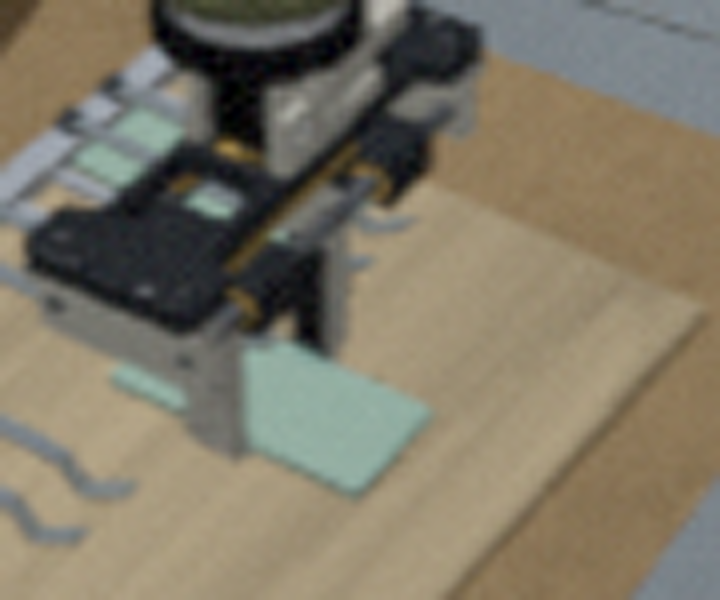

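Emit:
send_rows:
  plan: [0.6,-2.2,-0.5,0,1,1.5,0,0,0,0,0,0,0,0,0,0,0,0,0,0,0]

```text
clock: 20.45
eef_pos: [532.4, 35.1, -14.1]
tcp_rot: [0.513, -0.485, 0.515, 0.486]
contact_force: [-0.9, 0.2, -5.6]
finger_gap: 51.3
```

```bash
python3 v.py e4s side 290 380 200 275 8
```

```text
t 20.45 pos [532.4  35.1 -14.1] x [-0.003 -0.    -1.   ] jaw 86.7 F [-0.9  0.2 -5.6] gap 51.3 j7 0.5
t 20.5 pos [532.4  35.1 -14.2] x [-0.003  0.    -1.   ] jaw 86.7 F [-1.3  1.  -4.9] gap 51.4 j7 0.5
```

View pics/e4s.png

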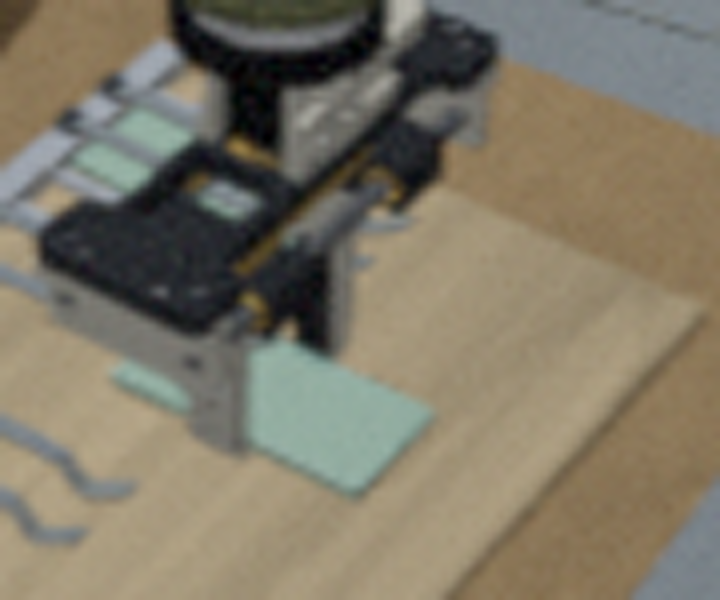

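Emit:
send_rows:
  plan: [0,0,0,10,0,0.3,0,0,0,0,10,0,0,0,0,0,0,8,0,0,0,0,0,0,0,0,0,0]

```text
clock: 20.9
eef_pos: [563.5, 34.5, -14.8]
tcp_rot: [0.513, -0.484, 0.516, 0.486]
contact_force: [1.0, 1.2, -4.5]
finger_gap: 51.9
```

```bash
python3 v.py e5s side 290 380 200 275 8
```

```text
t 20.9 pos [563.5  34.5 -14.8] x [-0.005 -0.    -1.   ] jaw 86.7 F [ 1.   1.2 -4.5] gap 51.9 j7 0.56
t 20.95 pos [563.3  34.5 -14.7] x [-0.005 -0.    -1.   ] jaw 86.7 F [ 2.   0.8 -6.2] gap 51.5 j7 0.56
```

View pics/e5s.png

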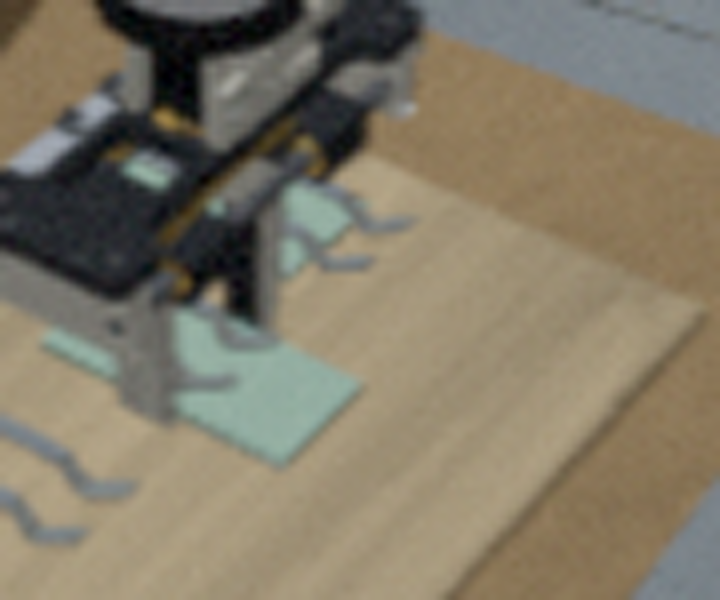

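```bash
cat > rear.py <<'E'
from h import *
import sys
a=list(map(float,sys.argv[1:])); x0,y0,f=a[:3]
s=viewer.snapshot('side'); uv=np.array(a[3:]).reshape(-1,2); uv=(uv+.5)/f-.5+[x0,y0]
p=onz(s,uv,16)[:,:2]
th=np.radians(-3.25);C=np.array([563,35.8]);A=np.array([[np.cos(th),np.sin(th)],[-np.sin(th),np.cos(th)]])
print(p.round(1),((p-C)@A.T).round(1))
E
python3 rear.py 290 200 8 283 463 360 383
```

```text
[[512.2  64. ]
 [510.2  12.7]] [[-52.3  25.3]
 [-51.5 -26.1]]
```

Emit:
send_rows:
  plan: [0,-0.2,0,0,0,0,0.66,0,0,0,0,0,0,0.66,0,0,0,0,0,0,0.66]

```text
clock: 21.3
eef_pos: [563.4, 34.9, -13.6]
tcp_rot: [0.514, -0.486, 0.514, 0.485]
contact_force: [-0.6, 0.3, -0.6]
finger_gap: 61.2
```

Emit:
send_rows:
  plan: [0,0,0,-16,1.2,-0.5,0.66,0,0,0,-16,1.2,-0.5,0.66,0,0,0,-16,1.2,-0.5,0.66,0,0,0,0,0,0,0.66]

```text
clock: 21.7
eef_pos: [514.6, 39.1, -13.8]
tcp_rot: [0.515, -0.486, 0.513, 0.485]
contact_force: [0.2, -0.3, -0.8]
finger_gap: 61.0
```

```bash
python3 v.py e6s side 290 380 200 275 8
```

```text
t 21.7 pos [514.6  39.1 -13.8] x [ 0.004  0.    -1.   ] jaw 86.7 F [ 0.2 -0.3 -0.8] gap 61.0 j7 0.45
t 21.75 pos [516.1  39.1 -13.8] x [ 0.005  0.001 -1.   ] jaw 86.7 F [0.5 0.1 0.2] gap 61.3 j7 0.45
```

View pics/e6s.png

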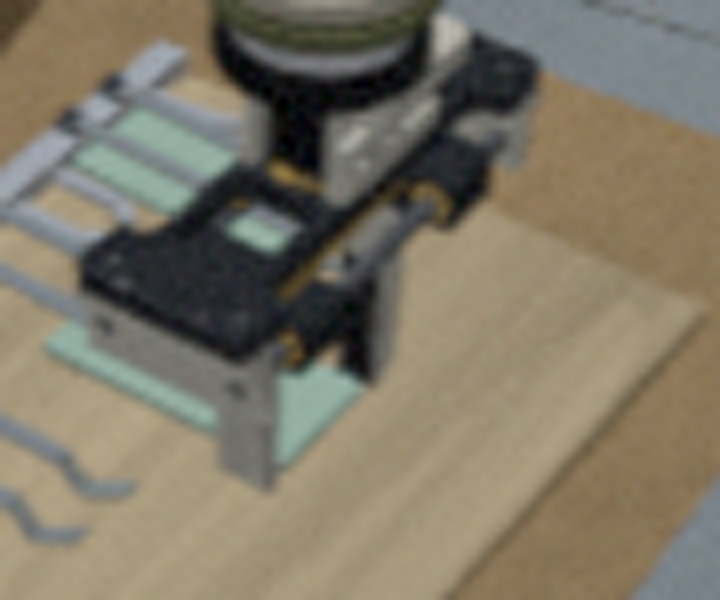

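Emit:
send_rows:
  plan: [0,0.3,0,-2.5,-0.7,-1,0.6,0,0,0,0,0,0,0.5,0,0,0,0,0,0,0,0,0,0,0,0,0,0,0,0,0,0,0,0,0]

```text
clock: 22.25
eef_pos: [515.3, 38.3, -14.5]
tcp_rot: [0.514, -0.485, 0.514, 0.485]
contact_force: [-2.1, 0.9, 3.0]
finger_gap: 51.3
```

```bash
python3 v.py e7s side 290 380 200 275 8
```

```text
t 22.25 pos [515.3  38.3 -14.5] x [-0.  0. -1.] jaw 86.7 F [-2.1  0.9  3. ] gap 51.3 j7 0.45
t 22.3 pos [515.3  38.2 -14.5] x [-0.  0. -1.] jaw 86.7 F [-2.4 -0.2  3.7] gap 51.3 j7 0.45
```

View pics/e7s.png

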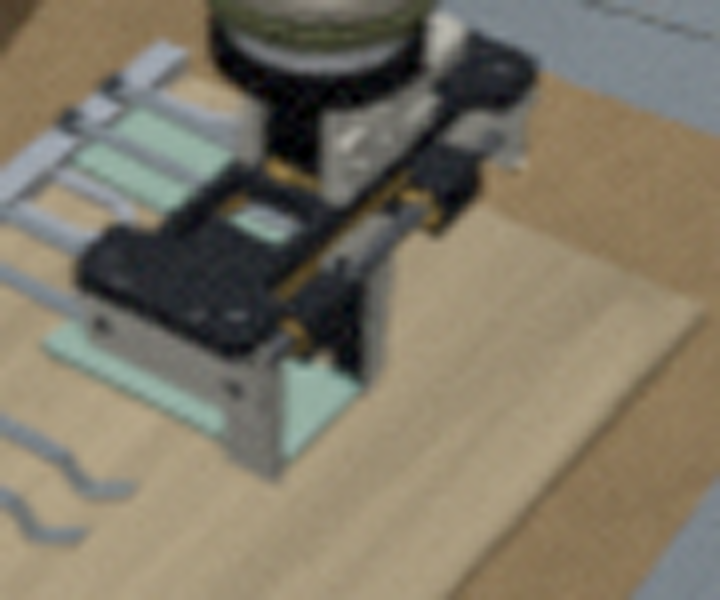

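Emit:
send_rows:
  plan: [0,0,0,10,-0.6,0.8,0,0,0,0,10,-0.6,0,0,0,0,0,10,-0.6,0,0,0,0,0,8,-0.4,0,0,0,0,0,0,0,0,0]

```text
clock: 22.8
eef_pos: [555.6, 35.2, -14.5]
tcp_rot: [0.514, -0.484, 0.515, 0.486]
contact_force: [-1.2, 0.1, 1.9]
finger_gap: 51.2
```

Emit:
send_rows:
  plan: [0,0,0,6,-0.4,0,0,0,0,0,4,-0.2,0,0,0,0,0,0,0,0,0]

```text
clock: 23.1
eef_pos: [566.6, 34.6, -14.4]
tcp_rot: [0.514, -0.484, 0.515, 0.486]
contact_force: [1.4, -0.2, -2.3]
finger_gap: 51.6
```

```bash
python3 v.py e8s side 280 370 200 275 8
```

```text
t 23.1 pos [566.6  34.6 -14.4] x [-0.003  0.    -1.   ] jaw 86.6 F [ 1.4 -0.2 -2.3] gap 51.6 j7 0.56
t 23.15 pos [566.5  34.6 -14.4] x [-0.003  0.    -1.   ] jaw 86.6 F [ 2.1 -0.6 -3.9] gap 51.3 j7 0.56
```

View pics/e8s.png

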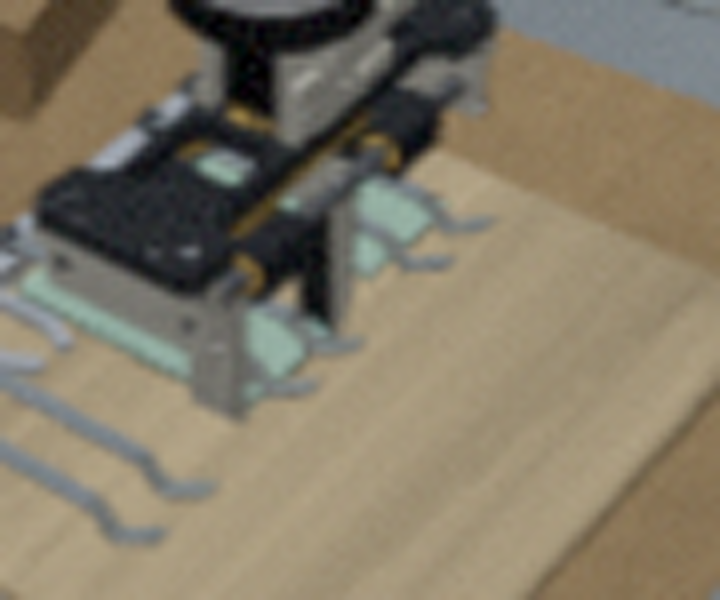

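Emit:
send_rows:
  plan: [0,0,0,3,-0.2,0,0,0,0,0,3,-0.2,0,0,0,0,0,0,0,0,0]

```text
clock: 23.45
eef_pos: [572.5, 34.1, -14.4]
tcp_rot: [0.514, -0.484, 0.516, 0.486]
contact_force: [-1.6, 0.2, -0.2]
finger_gap: 51.1
```

```bash
python3 v.py e9s side 280 370 200 275 8
```

```text
t 23.45 pos [572.5  34.1 -14.4] x [-0.004 -0.    -1.   ] jaw 86.6 F [-1.6  0.2 -0.2] gap 51.1 j7 0.57
t 23.5 pos [572.5  34.1 -14.4] x [-0.003 -0.    -1.   ] jaw 86.6 F [-2.1 -0.2 -0.2] gap 51.0 j7 0.57
```

View pics/e9s.png

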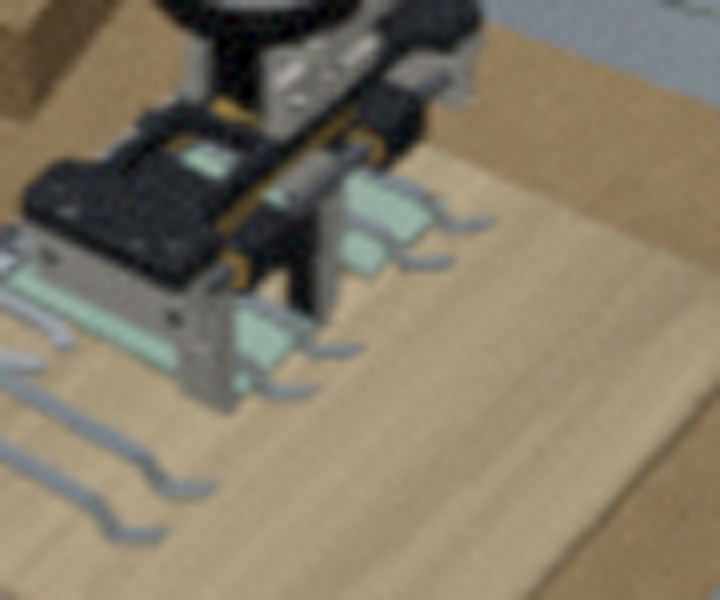

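Emit:
send_rows:
  plan: [0,0,0,2,-0.1,0,0,0,0,0,2,0,0,0]

```text
clock: 23.7
eef_pos: [572.5, 34.0, -14.5]
tcp_rot: [0.512, -0.483, 0.517, 0.487]
contact_force: [-8.4, 0.6, 7.6]
finger_gap: 51.3
```

Emit:
send_rows:
  plan: [0,0,0,0,0,0,0.66,0,0,0,0,0,0,0.66,0,0,0,0,0,0,0.66,0,0,0,-4,0,10,0.66,0,0,0,-20,0,40,0.66]

```text
clock: 24.2
eef_pos: [549.6, 34.1, 33.9]
tcp_rot: [0.512, -0.483, 0.518, 0.487]
contact_force: [0.2, -0.7, 0.4]
finger_gap: 61.3
```

Emit:
send_rows:
  plan: [0,0,-8.4,0,-48,5,0.65,0,0,-8.4,0,-48,0,0.65,0,0,-8.4,0,-48,0,0.65,0,0,-8.4,0,-48,0,0.65,0,0,-8.4,0,-48,0,0.65]

```text
clock: 24.7
eef_pos: [551.2, -203.6, 48.7]
tcp_rot: [0.658, -0.265, 0.653, 0.267]
contact_force: [0.3, 0.6, -0.0]
finger_gap: 60.5
```

```bash
python3 v.py f1s side 250 390 190 290 5.5;python3 v.py f1t top 245 395 160 280 5
python3 - <<'E'
from meas import *
s=viewer.snapshot('side')
for r in rects(s,36,200): print([np.round(v,1).tolist() for v in r])
E
```

```text
t 24.7 pos [ 551.2 -203.6   48.7] x [ 0.006  0.006 -1.   ] jaw 44.2 F [ 0.3  0.6 -0. ] gap 60.5 j7 0.51
t 24.75 pos [ 550.  -214.1   48.3] x [ 0.004  0.    -1.   ] jaw 43.2 F [ 0.2 -7.1  0.3] gap 60.4 j7 0.51
t 24.75 pos [ 550.  -214.1   48.3] x [ 0.004  0.    -1.   ] jaw 43.2 F [ 0.2 -7.1  0.3] gap 60.4 j7 0.51
t 24.8 pos [ 550.1 -210.2   48.1] x [ 0.004  0.002 -1.   ] jaw 43.7 F [0.4 1.3 0.5] gap 60.2 j7 0.51
[659.8, 617.4, 140.3, 9.9, 36.8, [131.8, 375.9]]
[672.0, 330.0, 64.5, 55.6, 48.2, [219.4, 287.7]]
```

View pics/f1s.png

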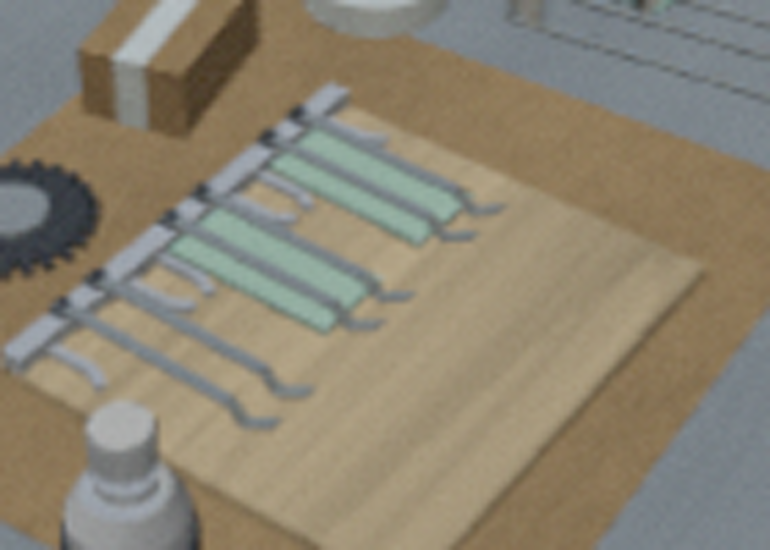

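View pics/f1t.png

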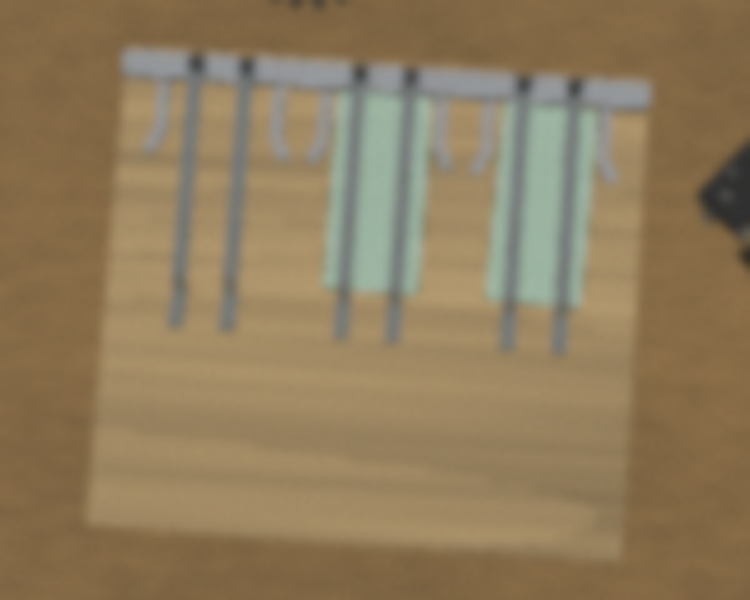

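View pics/f1s_full.png

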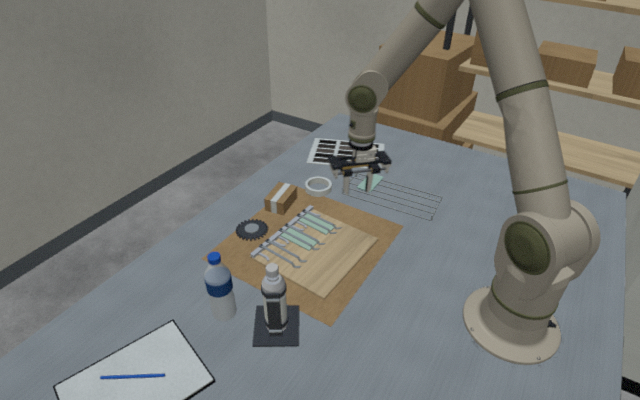

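Emit:
send_rows:
  plan: [0,0,-8.5,3,-24,0,0.65,0,0,-8.5,3,-24,0,0.65,0,0,-8.5,3,-24,0,0.65,0,0,-8.5,3,-24,0,0.65,0,0,-8.5,3,-18,0,0.65]

```text
clock: 25.35
eef_pos: [567.9, -313.0, 51.3]
tcp_rot: [0.711, -0.009, 0.703, 0.012]
contact_force: [0.1, 0.2, -0.4]
finger_gap: 60.3
```

Emit:
send_rows:
  plan: [0,0,0,0,0,0,0.65,0,0,0,0,0,0,0.65]

```text
clock: 25.55
eef_pos: [568.9, -311.8, 52.0]
tcp_rot: [0.712, -0.01, 0.702, 0.013]
contact_force: [-0.9, 0.1, -1.0]
finger_gap: 60.4
```

```bash
python3 v.py f2s side 330 430 120 210 7
```

```text
t 25.55 pos [ 568.9 -311.8   52. ] x [ 0.013  0.004 -1.   ] jaw 1.9 F [-0.9  0.1 -1. ] gap 60.4 j7 0.15
t 25.6 pos [ 568.9 -311.6   52. ] x [ 0.013  0.004 -1.   ] jaw 1.9 F [ 0.5 -0.3 -0.1] gap 60.7 j7 0.15
```

View pics/f2s.png

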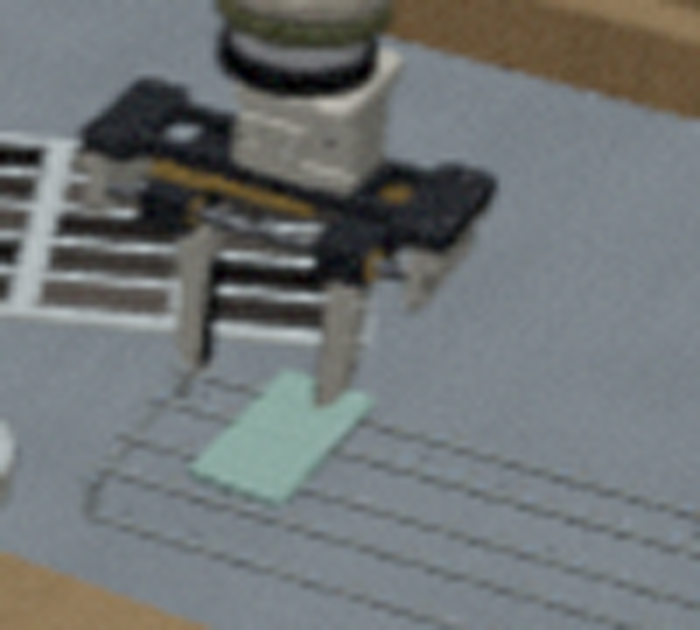

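Emit:
send_rows:
  plan: [-0.2,0.7,-1.7,-5,-14,-10,0.68,0,0,0,0,0,-10,0.68,0,0,0,0,0,0,0.68]

```text
clock: 25.9
eef_pos: [563.6, -323.3, 30.6]
tcp_rot: [0.707, -0.003, 0.707, 0.005]
contact_force: [-0.9, 0.3, 0.7]
finger_gap: 63.0
```

```bash
python3 v.py f3s side 330 430 120 210 7
```

```text
t 25.9 pos [ 563.6 -323.3   30.6] x [ 0.     0.002 -1.   ] jaw 0.6 F [-0.9  0.3  0.7] gap 63.0 j7 0.13
t 25.95 pos [ 563.7 -323.6   31. ] x [ 0.     0.002 -1.   ] jaw 0.6 F [-0.  -0.1 -0.3] gap 62.9 j7 0.13
```

View pics/f3s.png

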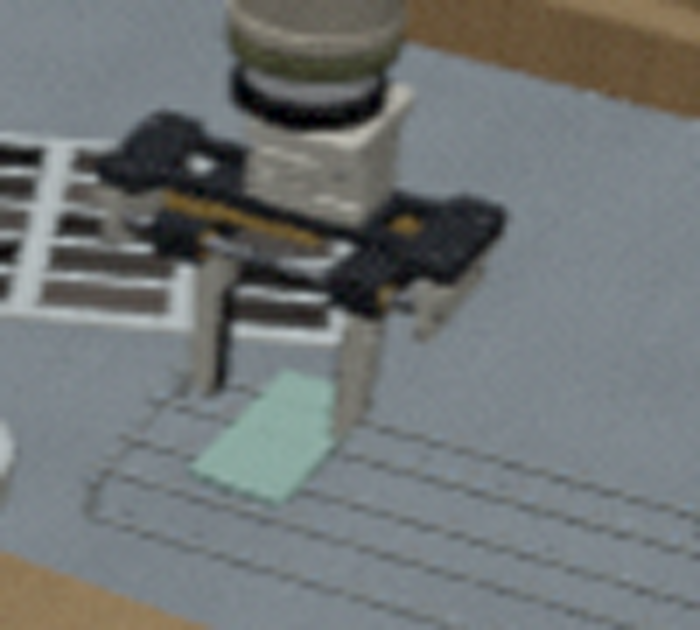

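Emit:
send_rows:
  plan: [0,0,-0.3,0.5,-2,-8,0.66,0,0,0,0,0,-8,0.66,0,0,0,0,0,-8,0.66,0,0,0,0,0,0,0.66]

```text
clock: 26.35
eef_pos: [564.1, -325.1, 4.5]
tcp_rot: [0.707, -0.001, 0.707, 0.003]
contact_force: [-0.2, 0.7, 0.7]
finger_gap: 61.2
```

Emit:
send_rows:
  plan: [0,0,0,0,0,0,0,0,0,0,0,0,0,0,0,0,0,0,0,0,0,0,0,0,0,0,0,0]

```text
clock: 26.75
eef_pos: [564.1, -324.9, 4.4]
tcp_rot: [0.707, -0.001, 0.707, 0.003]
contact_force: [-0.8, 0.0, -1.5]
finger_gap: 51.5
```

Emit:
send_rows:
  plan: [0,0,0,0,0,10,0,0,0,0,0,0,20,0,0,0,0,0,0,25,0,0,0,0,0,0,0,0]

```text
clock: 27.15
eef_pos: [564.0, -324.6, 63.0]
tcp_rot: [0.707, -0.001, 0.707, 0.003]
contact_force: [0.1, -0.3, -0.3]
finger_gap: 51.6
```

```bash
python3 v.py f4s side 330 430 120 210 7
```

```text
t 27.15 pos [ 564.  -324.6   63. ] x [-0.001  0.003 -1.   ] jaw 0.4 F [ 0.1 -0.3 -0.3] gap 51.6 j7 0.15
t 27.2 pos [ 563.2 -324.4   61.5] x [-0.002  0.003 -1.   ] jaw 0.4 F [-1.1  0.6 -2. ] gap 51.6 j7 0.15
```

View pics/f4s.png

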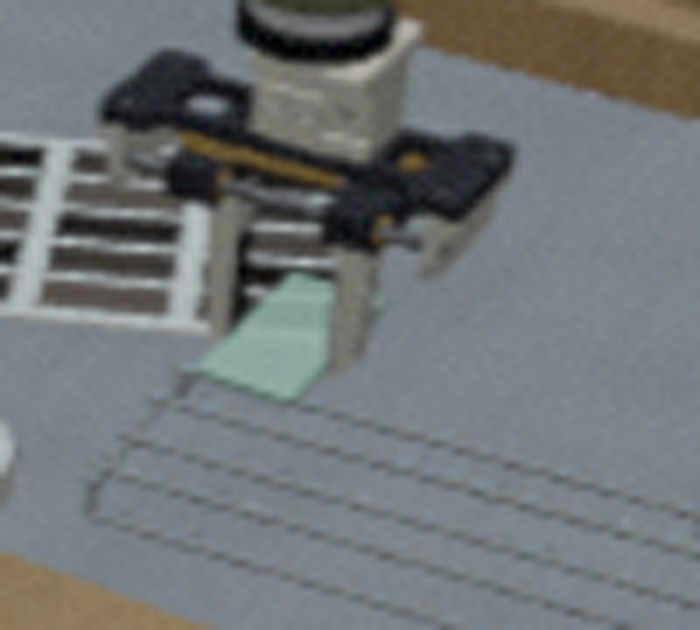

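Emit:
send_rows:
  plan: [0,0,7.8,-12,38,0,0,0,0,7.8,-12,42,0,0,0,0,7.8,-12,42,0,0,0,0,7.8,-12,42,0,0,0,0,7.8,-12,42,0,0]

```text
clock: 27.7
eef_pos: [500.3, -119.9, 60.3]
tcp_rot: [0.664, -0.242, 0.665, 0.242]
contact_force: [1.3, 0.2, 0.2]
finger_gap: 51.7
```

Emit:
send_rows:
  plan: [0,0,7.8,-6,42,0,0,0,0,7.8,-5,42,0,0,0,0,7.8,-5,42,0,0,0,0,7.8,-5,42,0,0,0,0,7.8,-5,42,0,0]

```text
clock: 28.2
eef_pos: [469.2, 97.1, 59.1]
tcp_rot: [0.538, -0.457, 0.54, 0.458]
contact_force: [0.8, 0.0, -0.4]
finger_gap: 51.6
```

```bash
python3 -c "
from h import *
pose()"
```

```text
t 28.2 pos [469.2  97.1  59.1] x [-0.003 -0.001 -1.   ] jaw 80.6 F [ 0.8  0.  -0.4] gap 51.6 j7 0.37
```

Emit:
send_rows:
  plan: [0,0,5,7,26,0,0,0,0,0,0,0,0,0,0,0,0,0,0,0,0]

```text
clock: 28.5
eef_pos: [474.4, 131.1, 58.6]
tcp_rot: [0.514, -0.484, 0.515, 0.487]
contact_force: [-0.7, -0.7, -1.1]
finger_gap: 51.2
```

```bash
python3 -c "
from h import *
pose()"
```

```text
t 28.5 pos [474.4 131.1  58.6] x [-0.004  0.002 -1.   ] jaw 86.6 F [-0.7 -0.7 -1.1] gap 51.2 j7 0.4
```

Emit:
send_rows:
  plan: [0,-0.2,0,3,1,-20,0,0,0,0,0,2,-20,0,0,0,0,0,1,-18,0,0,0,0,0,0,0,0]

```text
clock: 28.9
eef_pos: [477.3, 129.6, -1.4]
tcp_rot: [0.517, -0.482, 0.518, 0.482]
contact_force: [-0.4, -0.0, -0.7]
finger_gap: 51.4
```

```bash
python3 v.py g1s side 250 360 200 290 7
```

```text
t 28.9 pos [477.3 129.6  -1.4] x [-0.001 -0.001 -1.   ] jaw 86.0 F [-0.4 -0.  -0.7] gap 51.4 j7 0.26
t 28.95 pos [477.6 129.5  -0.5] x [-0.    -0.001 -1.   ] jaw 86.0 F [-0.  -0.2 -0.9] gap 51.5 j7 0.26
```

View pics/g1s.png

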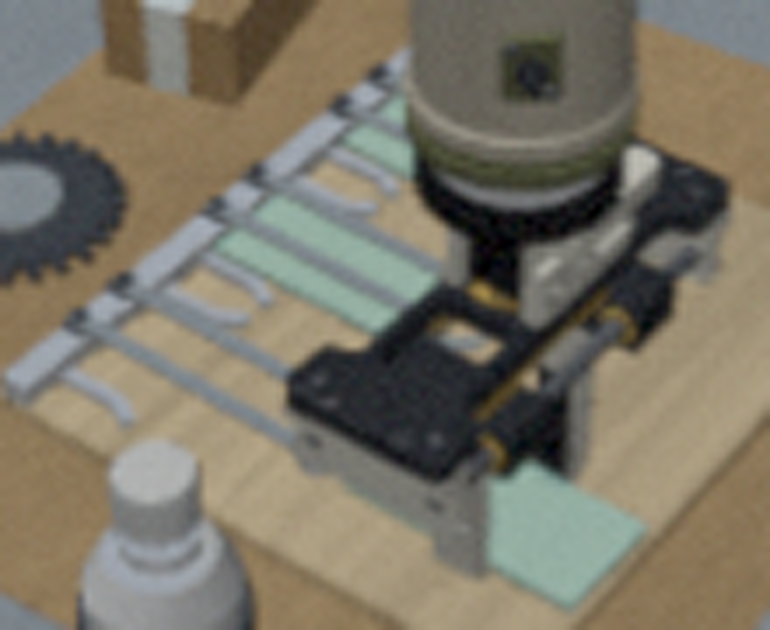

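Emit:
send_rows:
  plan: [0,0,0.7,0,2,-6,0,0,0,0,0,0,-5,0,0,0,0,0,0,0,0]

```text
clock: 29.25
eef_pos: [478.5, 130.1, -10.7]
tcp_rot: [0.515, -0.485, 0.515, 0.484]
contact_force: [-1.0, -0.3, -1.3]
finger_gap: 51.4
```

Emit:
send_rows:
  plan: [0,0,0,0,0,-2,0,0,0,0,0,0,0,0]

```text
clock: 29.45
eef_pos: [478.8, 129.9, -12.3]
tcp_rot: [0.515, -0.485, 0.515, 0.484]
contact_force: [0.7, -0.5, -2.0]
finger_gap: 51.7
```

```bash
python3 v.py g2s side 270 370 210 300 7
```

```text
t 29.45 pos [478.8 129.9 -12.3] x [ 0.002 -0.001 -1.   ] jaw 86.5 F [ 0.7 -0.5 -2. ] gap 51.7 j7 0.23
t 29.5 pos [478.9 129.9 -12.2] x [ 0.002 -0.001 -1.   ] jaw 86.5 F [ 0.7  0.1 -1.3] gap 51.5 j7 0.23
```

View pics/g2s.png

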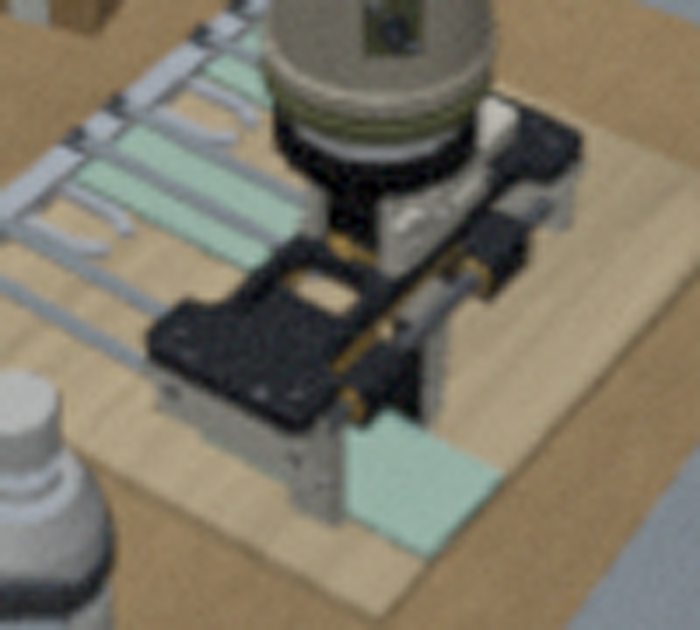

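Emit:
send_rows:
  plan: [0,0,0.2,0,0.5,-2,0,0,0,0,8,-0.3,0,0,0,0,0,10,-0.5,0,0,0,0,0,10,-0.5,0,0,0,0,0,0,0,0,0]

```text
clock: 30.0
eef_pos: [508.1, 128.7, -14.5]
tcp_rot: [0.514, -0.486, 0.514, 0.485]
contact_force: [2.1, -0.1, -2.6]
finger_gap: 51.2
```

```bash
python3 -c "
from h import *
pose()"
```

```text
t 30.0 pos [508.1 128.7 -14.5] x [ 0.    -0.001 -1.   ] jaw 86.8 F [ 2.1 -0.1 -2.6] gap 51.2 j7 0.31
```

Emit:
send_rows:
  plan: [0,0,0,10,-0.5,0.2,0,0,0,0,10,-0.5,0,0,0,0,0,10,-0.5,0,0,0,0,0,10,-0.5,0,0,0,0,0,0,0,0,0]

```text
clock: 30.5
eef_pos: [551.7, 125.5, -15.0]
tcp_rot: [0.514, -0.485, 0.515, 0.485]
contact_force: [2.6, -0.6, -4.4]
finger_gap: 51.6
```

```bash
python3 v.py g3s side 260 360 210 300 7
```

```text
t 30.5 pos [551.7 125.5 -15. ] x [-0.001 -0.002 -1.   ] jaw 86.7 F [ 2.6 -0.6 -4.4] gap 51.6 j7 0.4
t 30.55 pos [551.3 125.6 -15. ] x [-0.001 -0.002 -1.   ] jaw 86.7 F [ 1.4  0.2 -5.1] gap 51.7 j7 0.4
```

View pics/g3s.png

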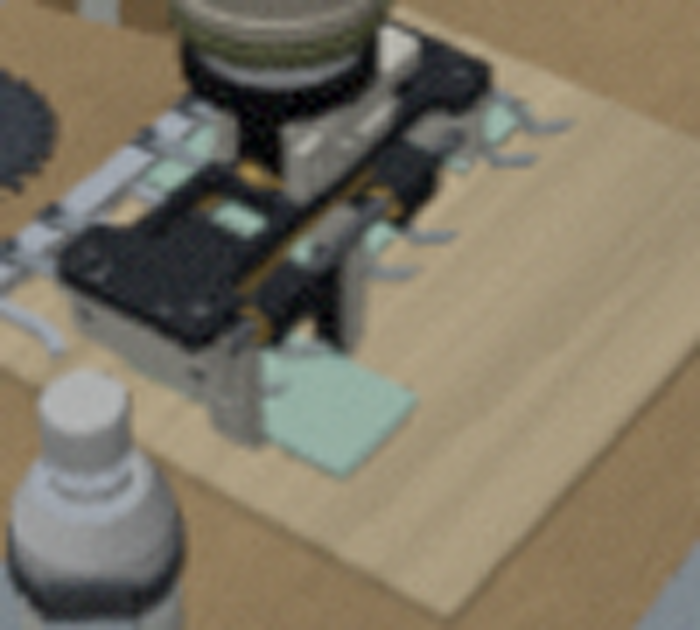

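Emit:
send_rows:
  plan: [0,0,0,9,0,0.2,0,0,0,0,0,0,0,0]

```text
clock: 30.75
eef_pos: [560.8, 125.5, -14.8]
tcp_rot: [0.513, -0.486, 0.515, 0.485]
contact_force: [0.5, -0.2, -3.8]
finger_gap: 51.4
```

```bash
python3 v.py g4s side 260 360 210 300 7
```

```text
t 30.75 pos [560.8 125.5 -14.8] x [-0.001 -0.002 -1.   ] jaw 86.7 F [ 0.5 -0.2 -3.8] gap 51.4 j7 0.42
t 30.8 pos [560.2 125.6 -14.8] x [-0.002 -0.002 -1.   ] jaw 86.7 F [ 1.1  1.  -5.4] gap 51.5 j7 0.42
```

View pics/g4s.png

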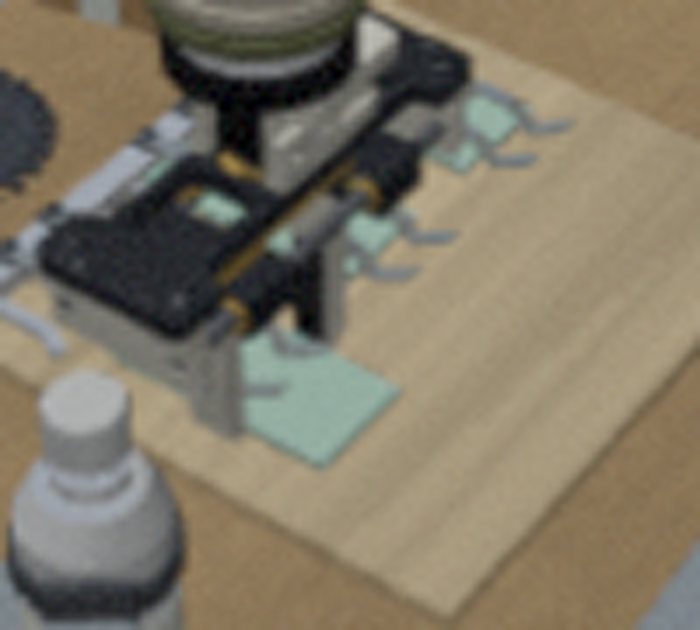

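```bash
python3 rear.py 260 210 7 321 463 397 390
```

```text
[[520.1 153.7]
 [516.3 104. ]] [[-49.6 115.3]
 [-50.5  65.4]]
```

Emit:
send_rows:
  plan: [0,0,0,0,0,0,0.66,0,0,0,0,0,0,0.66,0,0,0,0,0,0,0.66]

```text
clock: 31.15
eef_pos: [559.9, 126.4, -13.8]
tcp_rot: [0.513, -0.486, 0.514, 0.485]
contact_force: [0.0, 0.8, 0.2]
finger_gap: 61.1
```

Emit:
send_rows:
  plan: [0,0,0,-14,0.8,-0.6,0.66,0,0,0,-14,0.8,-0.6,0.66,0,0,0,-13,0.8,-0.6,0.66,0,0,0,0,0,-0.3,0.66,0,0,0,0,0,0,0.6]

```text
clock: 31.65
eef_pos: [518.7, 129.8, -14.6]
tcp_rot: [0.514, -0.487, 0.513, 0.485]
contact_force: [1.4, 0.4, 0.0]
finger_gap: 58.0
```

```bash
python3 v.py g5s side 260 360 210 300 7
```

```text
t 31.65 pos [518.7 129.8 -14.6] x [ 0.002 -0.001 -1.   ] jaw 86.8 F [1.4 0.4 0. ] gap 58.0 j7 0.33
t 31.7 pos [518.7 129.9 -14.6] x [ 0.002 -0.    -1.   ] jaw 86.8 F [-0.6 -0.  -0.4] gap 56.5 j7 0.33
```

View pics/g5s.png

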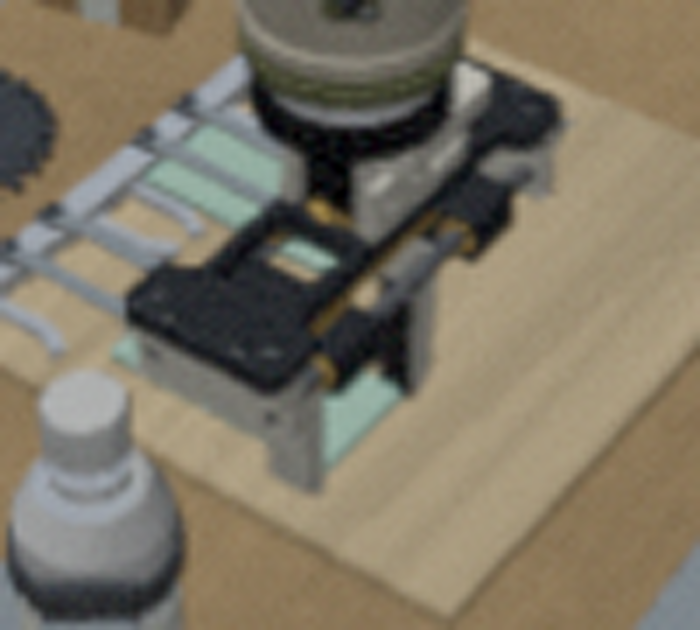

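Emit:
send_rows:
  plan: [0,0,0,1,-1,0,0.55,0,0,0,0,0,0,0,0,0,0,0,0,0,0,0,0,0,0,0,0,0]

```text
clock: 32.1
eef_pos: [520.2, 128.2, -14.6]
tcp_rot: [0.514, -0.486, 0.514, 0.485]
contact_force: [-3.2, 0.1, 2.8]
finger_gap: 51.2
```

Emit:
send_rows:
  plan: [0,0,0,10,-0.6,0.4,0,0,0,0,10,-0.6,0,0,0,0,0,10,-0.6,0,0,0,0,0,8,-0.4,0,0,0,0,0,0,0,0,0]

```text
clock: 32.6
eef_pos: [559.4, 125.7, -14.5]
tcp_rot: [0.513, -0.485, 0.515, 0.486]
contact_force: [-1.3, -0.6, 2.1]
finger_gap: 51.3
```

Emit:
send_rows:
  plan: [0,0,0,6,-0.4,0,0,0,0,0,3,-0.2,0,0,0,0,0,0,0,0,0]

```text
clock: 32.9
eef_pos: [567.8, 125.1, -14.6]
tcp_rot: [0.512, -0.485, 0.516, 0.487]
contact_force: [-3.4, 1.2, 2.7]
finger_gap: 51.3
```

```bash
python3 v.py g6s side 250 350 200 290 7
```

```text
t 32.9 pos [567.8 125.1 -14.6] x [-0.005 -0.001 -1.   ] jaw 86.7 F [-3.4  1.2  2.7] gap 51.3 j7 0.44
t 32.95 pos [567.8 125.1 -14.6] x [-0.005 -0.001 -1.   ] jaw 86.7 F [-2.9 -0.4  3.1] gap 51.4 j7 0.44
```

View pics/g6s.png

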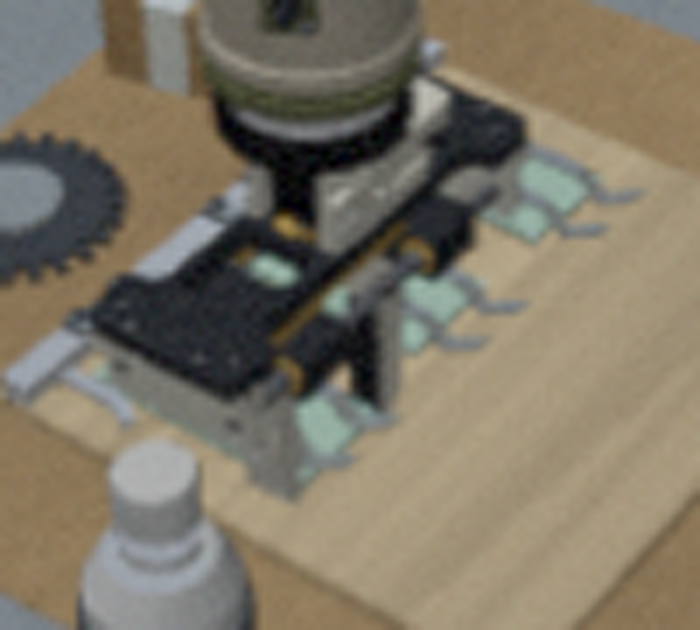

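Emit:
send_rows:
  plan: [0,-0.2,0,4,-0.2,0,0,0,0,0,3,-0.1,0,0,0,0,0,2,0,0,0]

```text
clock: 33.25
eef_pos: [578.0, 124.7, -14.5]
tcp_rot: [0.514, -0.486, 0.514, 0.485]
contact_force: [-5.6, 1.2, 0.4]
finger_gap: 51.4
```

```bash
python3 v.py g7s side 250 350 200 290 7
```

```text
t 33.25 pos [578.  124.7 -14.5] x [-0.    -0.001 -1.   ] jaw 86.7 F [-5.6  1.2  0.4] gap 51.4 j7 0.46
t 33.3 pos [577.9 124.7 -14.6] x [-0.001 -0.001 -1.   ] jaw 86.7 F [ 0.7 -0.2 -0.8] gap 51.3 j7 0.46
```

View pics/g7s.png

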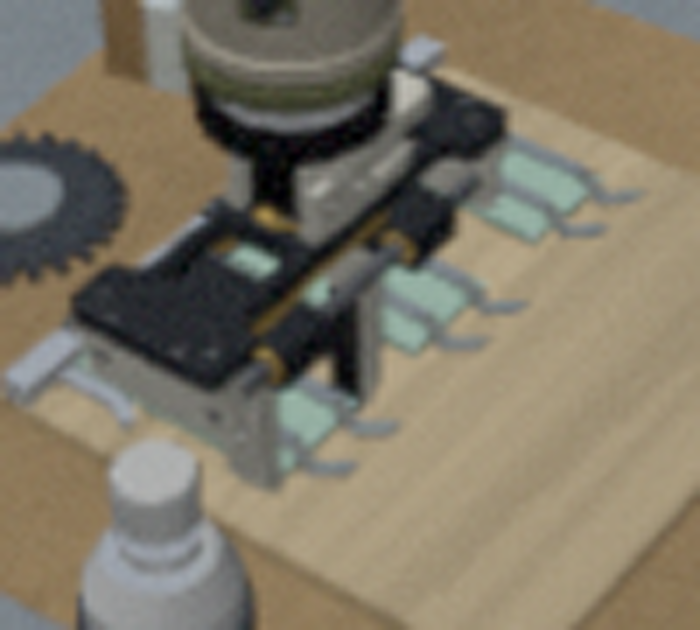

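Emit:
send_rows:
  plan: [0,0,0,2,0,0,0,0,0,0,2,0,0,0]

```text
clock: 33.5
eef_pos: [577.9, 124.7, -14.6]
tcp_rot: [0.512, -0.485, 0.516, 0.487]
contact_force: [-9.5, 0.6, 8.2]
finger_gap: 51.1
```

Emit:
send_rows:
  plan: [0,0,0,0,0,0,0.66,0,0,0,0,0,0,0.66,0,0,0,0,0,0,0.66,0,0,0,-4,0,10,0.66,0,0,0,-20,0,40,0.66]

```text
clock: 34.0
eef_pos: [554.8, 124.1, 33.3]
tcp_rot: [0.511, -0.484, 0.517, 0.487]
contact_force: [0.1, -0.6, 0.9]
finger_gap: 61.4
```

Emit:
send_rows:
  plan: [0,0,0,-20,0,50,0,0,0,0,-20,0,50,0,0,0,0,-20,0,50,0,0,0,0,-20,0,50,0,0,0,0,-10,0,30,0]

```text
clock: 34.5
eef_pos: [465.3, 124.8, 255.0]
tcp_rot: [0.51, -0.485, 0.517, 0.487]
contact_force: [0.2, 0.7, 0.1]
finger_gap: 25.9
```

```bash
python3 v.py h1s side 250 390 190 290 5.5;python3 v.py h1t top 245 395 160 280 5
```

```text
t 34.5 pos [465.3 124.8 255. ] x [-0.01  -0.005 -1.   ] jaw 86.8 F [0.2 0.7 0.1] gap 25.9 j7 0.76
t 34.55 pos [465.7 126.  258.7] x [-0.006 -0.004 -1.   ] jaw 86.9 F [0.3 1.6 2.6] gap 21.9 j7 0.76
t 34.55 pos [465.7 126.  258.7] x [-0.006 -0.004 -1.   ] jaw 86.9 F [0.3 1.6 2.6] gap 21.9 j7 0.76
t 34.6 pos [466.9 125.4 256.3] x [-0.006 -0.004 -1.   ] jaw 86.8 F [ 0.6 -0.2  0.2] gap 17.9 j7 0.76
```

View pics/h1s.png

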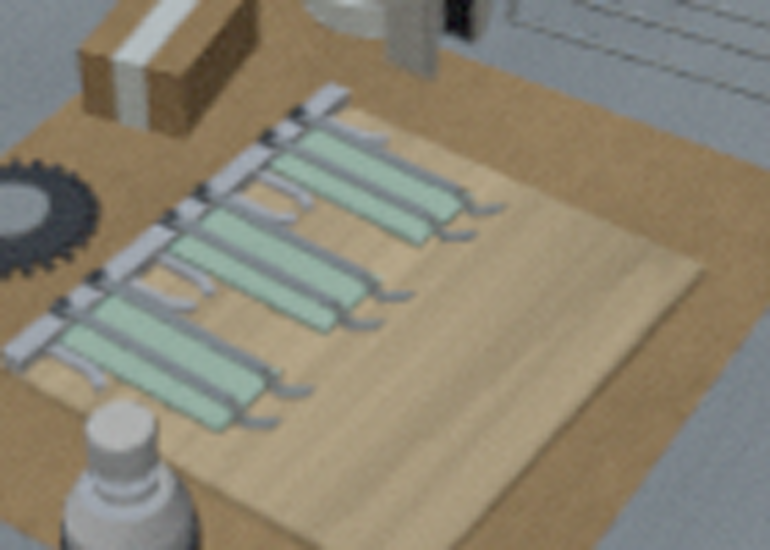

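View pics/h1t.png

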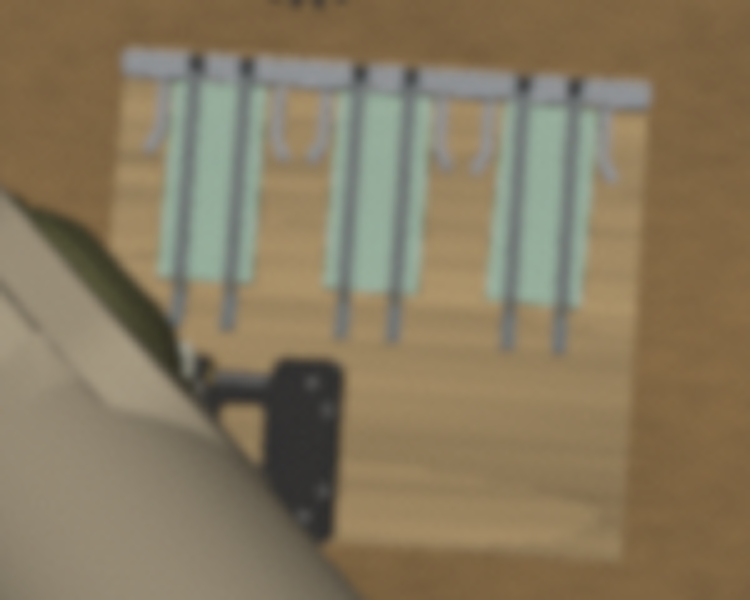

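Emit:
send_rows:
  plan: [0.2,-0.3,0,7,40,0,0,0,0,0,7,40,0,0,0,0,0,7,40,0,0,0,0,0,6,40,0,0,0,0,0,0,30,0,0]

```text
clock: 35.1
eef_pos: [495.7, 313.3, 256.1]
tcp_rot: [0.516, -0.485, 0.518, 0.479]
contact_force: [0.5, 0.8, -0.2]
finger_gap: 0.9
```

Emit:
send_rows:
  plan: [0,0,0,0,0,0,0,0,0,0,0,0,0,0]

```text
clock: 35.3
eef_pos: [494.0, 317.9, 254.9]
tcp_rot: [0.515, -0.486, 0.517, 0.482]
contact_force: [0.2, -0.9, 0.4]
finger_gap: 0.7
```

```bash
python3 v.py i1s side 220 340 180 300 5
```

```text
t 35.3 pos [494.  317.9 254.9] x [ 0.002 -0.006 -1.   ] jaw 86.4 F [ 0.2 -0.9  0.4] gap 0.7 j7 0.41
t 35.35 pos [493.9 317.8 255. ] x [ 0.002 -0.005 -1.   ] jaw 86.3 F [-0.1  0.2 -0.4] gap 0.8 j7 0.41
```

View pics/i1s.png

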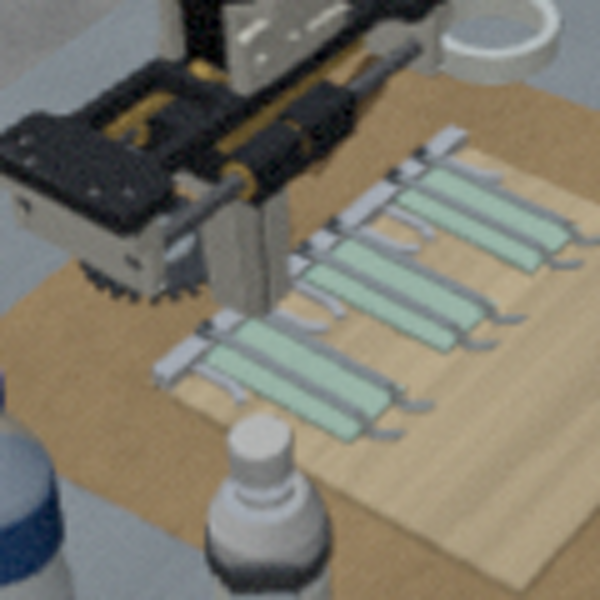

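Emit:
send_rows:
  plan: [0.2,0.1,0,0,2.5,-20,0,0,0,0,0,0,-20,0,0,0,0,0,0,-14,0,0,0,0,0,0,0,0]

```text
clock: 35.75
eef_pos: [495.2, 314.8, 199.2]
tcp_rot: [0.516, -0.484, 0.518, 0.481]
contact_force: [0.4, -0.1, 0.2]
finger_gap: 0.6
```

```bash
python3 v.py i2s side 220 340 180 300 5
python3 - <<'E'
from h import *
s=viewer.snapshot('side'); p=bot.sense()['eef_pos']; print(proj(s,[[p[0],p[1],p[2]+24.6],[493.5,320.5,207]]))
E
```

```text
t 35.75 pos [495.2 314.8 199.2] x [ 0.002 -0.005 -1.   ] jaw 86.0 F [ 0.4 -0.1  0.2] gap 0.6 j7 0.35
t 35.8 pos [495.5 315.2 200.2] x [ 0.002 -0.004 -1.   ] jaw 86.0 F [-0.1 -0.7 -0.2] gap 0.4 j7 0.35
[[272.30739187 259.16829866]
 [272.37174492 266.98690623]]
```

View pics/i2s.png

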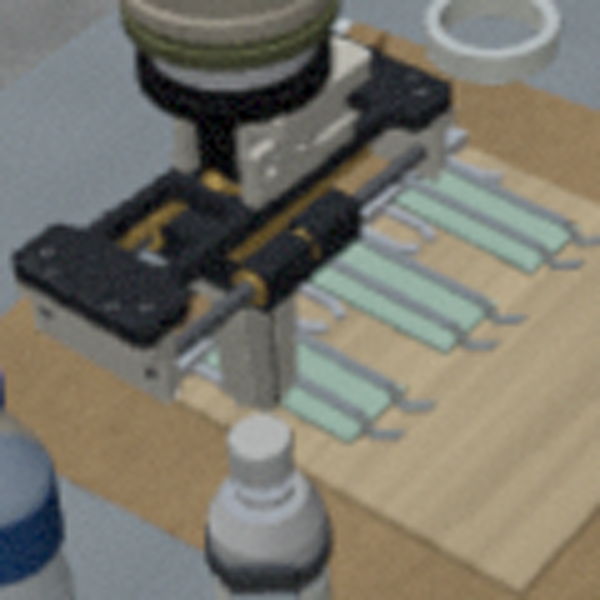

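Emit:
send_rows:
  plan: [0.2,0.1,0,-2,5.5,-5,0,0,0,0,0,0.5,-5,0,0,0,0,0,0,0,0,0,0,0,0,0,0,0]

```text
clock: 36.25
eef_pos: [494.6, 323.2, 192.6]
tcp_rot: [0.519, -0.483, 0.515, 0.482]
contact_force: [-0.0, 0.2, 0.2]
finger_gap: 0.4
```

```bash
python3 -c "
from h import *
pose()"
```

```text
t 36.25 pos [494.6 323.2 192.6] x [ 0.005  0.003 -1.   ] jaw 86.0 F [-0.   0.2  0.2] gap 0.4 j7 0.33
```

Emit:
send_rows:
  plan: [-0.2,0.3,0,-1,-2.5,-3,0,0,0,0,0,0,-3,0,0,0,0,0,0,0,0]

```text
clock: 36.55
eef_pos: [493.6, 320.6, 186.4]
tcp_rot: [0.517, -0.482, 0.517, 0.482]
contact_force: [0.4, -0.3, -0.2]
finger_gap: 0.2
```

Emit:
send_rows:
  plan: [0,0,0,0,0,-3,0,0,0,0,0,0,0,0]

```text
clock: 36.75
eef_pos: [493.6, 320.5, 183.1]
tcp_rot: [0.517, -0.482, 0.518, 0.482]
contact_force: [-0.2, -0.6, 0.8]
finger_gap: 0.5
```

```bash
python3 v.py i3s side 230 310 220 300 7
```

```text
t 36.75 pos [493.6 320.5 183.1] x [-0.001 -0.001 -1.   ] jaw 86.0 F [-0.2 -0.6  0.8] gap 0.5 j7 0.32
t 36.8 pos [493.7 320.6 183.3] x [-0.001 -0.001 -1.   ] jaw 86.0 F [-0.9 -0.4  0.2] gap 0.5 j7 0.32
```

View pics/i3s.png

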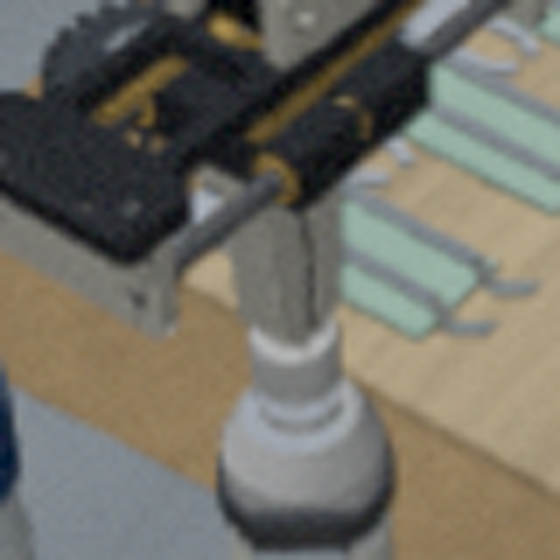

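Centred above the cap. Press slowly.

Emit:
send_rows:
  plan: [0,0,0,0,0,-3,0,0,0,0,0,0,-3,0]

```text
clock: 37.0
eef_pos: [493.9, 320.9, 177.8]
tcp_rot: [0.517, -0.482, 0.517, 0.482]
contact_force: [-1.3, -1.9, 6.0]
finger_gap: 0.4
```

Emit:
send_rows:
  plan: [0,0,0,0,0,-3,0,0,0,0,0,0,-3,0]

```text
clock: 37.2
eef_pos: [494.2, 321.1, 175.3]
tcp_rot: [0.518, -0.483, 0.517, 0.481]
contact_force: [-11.3, -13.2, 53.2]
finger_gap: 0.5
```

Emit:
send_rows:
  plan: [0,0,0,0,0,-4,0,0,0,0,0,0,-4,0]

```text
clock: 37.4
eef_pos: [494.3, 321.0, 175.4]
tcp_rot: [0.519, -0.486, 0.516, 0.478]
contact_force: [-9.3, -11.9, 45.4]
finger_gap: 0.4
```

Emit:
send_rows:
  plan: [0,0,0,0,0,4,0,0,0,0,0,0,10,0,0,0,0,0,0,20,0,0,0,0,0,0,20,0,0,0,0,0,0,0,0]

```text
clock: 37.9
eef_pos: [494.0, 321.2, 233.5]
tcp_rot: [0.519, -0.487, 0.515, 0.478]
contact_force: [0.1, -0.3, 0.7]
finger_gap: 0.1
```

```bash
python3 v.py i4s side 230 350 200 300 6
```

```text
t 37.9 pos [494.  321.2 233.5] x [ 0.013 -0.006 -1.   ] jaw 86.0 F [ 0.1 -0.3  0.7] gap 0.1 j7 0.37
t 37.95 pos [493.7 320.6 232.2] x [ 0.012 -0.007 -1.   ] jaw 86.0 F [-0.3 -0.  -0.2] gap 0.5 j7 0.37
```

View pics/i4s.png

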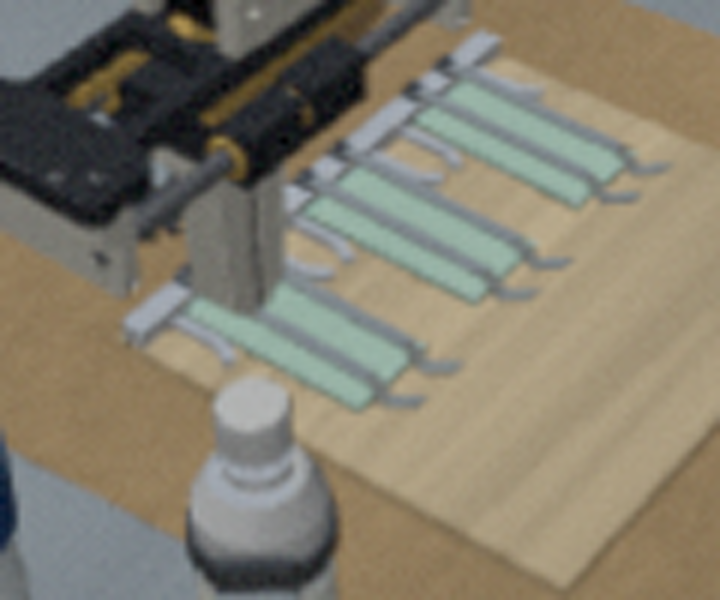

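Emit:
send_rows:
  plan: [-0.4,0.7,0,13,-38,0,0.3,0,0,0,13,-39,0,0.6,0,0,0,13,-39,-20,0.66,0,0,0,13,-39,-35,0.66,0,0,0,13,-38,-40,0.66]

```text
clock: 38.45
eef_pos: [555.8, 136.4, 143.0]
tcp_rot: [0.514, -0.488, 0.516, 0.482]
contact_force: [1.4, -0.1, -0.2]
finger_gap: 36.0
```

Emit:
send_rows:
  plan: [0,0,0,0,0,-40,0.66,0,0,0,0,0,0,0.66,0,0,0,0,0,0,0.66]

```text
clock: 38.75
eef_pos: [553.8, 128.0, 95.5]
tcp_rot: [0.512, -0.484, 0.522, 0.481]
contact_force: [0.3, 0.6, 1.3]
finger_gap: 58.8
```

```bash
python3 -c "
from h import *
pose()"
```

```text
t 38.75 pos [553.8 128.   95.5] x [-0.007 -0.013 -1.   ] jaw 86.1 F [0.3 0.6 1.3] gap 58.8 j7 0.54
```

Emit:
send_rows:
  plan: [0.7,-0.4,0.6,10,-2,-30,0.68,0,0,0,11,0,-30,0.68,0,0,0,0,0,0,0.68,0,0,0,0,0,0,0.68]

```text
clock: 39.15
eef_pos: [577.6, 131.4, 40.9]
tcp_rot: [0.515, -0.488, 0.51, 0.486]
contact_force: [-0.2, 0.7, 0.6]
finger_gap: 63.4
```

```bash
python3 -c "
from h import *
pose()"
```

```text
t 39.15 pos [577.6 131.4  40.9] x [ 0.007  0.003 -1.   ] jaw 87.0 F [-0.2  0.7  0.6] gap 63.4 j7 0.5
```

Emit:
send_rows:
  plan: [-0.2,0.4,-0.3,-2.5,-6,-20,0.66,0,0,0,0,0,-16,0.66,0,0,0,0,0,0,0.66]

```text
clock: 39.45
eef_pos: [576.1, 126.9, 7.3]
tcp_rot: [0.515, -0.487, 0.512, 0.485]
contact_force: [-0.6, 0.6, 0.0]
finger_gap: 61.3
```

```bash
python3 v.py j1s side 250 350 200 290 7
```

```text
t 39.45 pos [576.1 126.9   7.3] x [ 0.005  0.001 -1.   ] jaw 86.8 F [-0.6  0.6  0. ] gap 61.3 j7 0.45
t 39.5 pos [576.3 126.9   8. ] x [ 0.006  0.001 -1.   ] jaw 86.8 F [ 0.2 -0.9  0.1] gap 61.6 j7 0.46
```

View pics/j1s.png

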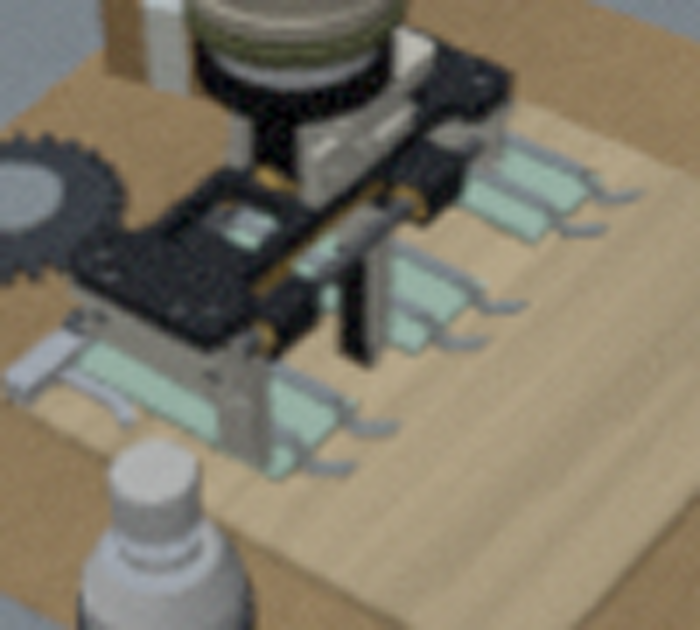

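Emit:
send_rows:
  plan: [0,0.3,0,-1.5,-1.5,-10,0.66,0,0,0,0,0,-8,0.66,0,0,0,0,0,-3,0.66,0,0,0,0,0,0,0.66]

```text
clock: 39.9
eef_pos: [574.9, 125.6, -13.9]
tcp_rot: [0.514, -0.486, 0.514, 0.486]
contact_force: [-0.2, -0.8, 1.2]
finger_gap: 61.4
```

```bash
python3 -c "
from h import *
pose()"
```

```text
t 39.9 pos [574.9 125.6 -13.9] x [ 0.001  0.001 -1.   ] jaw 86.8 F [-0.2 -0.8  1.2] gap 61.4 j7 0.43
```

Emit:
send_rows:
  plan: [0,0,0,0,0,0,0.4,0,0,0,0,0,0,0,0,0,0,0,0,0,0,0,0,0,0,0,0,0]

```text
clock: 40.3
eef_pos: [574.9, 125.7, -13.6]
tcp_rot: [0.514, -0.486, 0.513, 0.486]
contact_force: [-0.6, -0.1, -0.9]
finger_gap: 51.1
```

Emit:
send_rows:
  plan: [0,0,0,-4,0.2,0,0,0,0,0,-6,0.3,0,0,0,0,0,-8,0.5,0,0,0,0,0,-8,0.5,0,0,0,0,0,0,0,0,0]

```text
clock: 40.8
eef_pos: [548.7, 127.1, -13.5]
tcp_rot: [0.515, -0.486, 0.513, 0.485]
contact_force: [-0.8, 0.0, -3.8]
finger_gap: 50.7
```

```bash
python3 v.py j2s side 250 350 200 290 7
```

```text
t 40.8 pos [548.7 127.1 -13.5] x [ 0.003  0.002 -1.   ] jaw 86.7 F [-0.8  0.  -3.8] gap 50.7 j7 0.37
t 40.85 pos [548.9 127.1 -13.6] x [ 0.003  0.002 -1.   ] jaw 86.7 F [-1.5  0.1 -4.3] gap 51.2 j7 0.37
```

View pics/j2s.png

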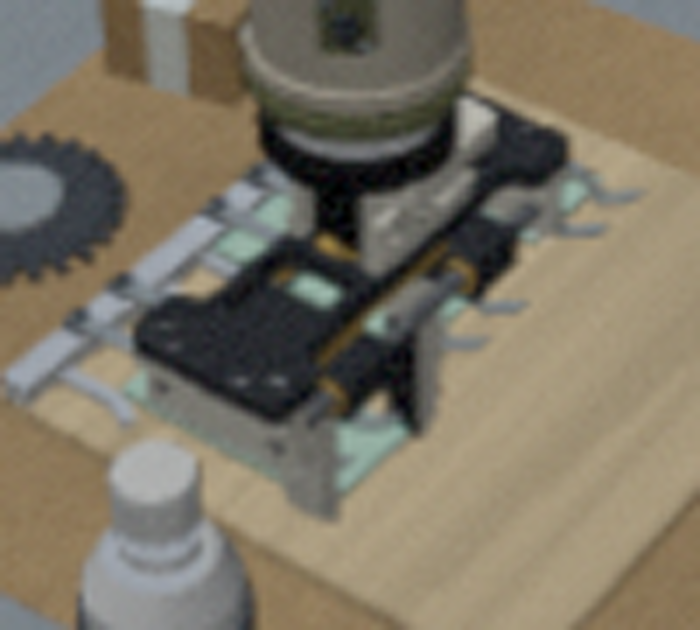

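Emit:
send_rows:
  plan: [0,0.2,0,-12,0.6,0,0,0,0,0,-12,0.6,0,0,0,0,0,-12,0.6,0,0,0,0,0,-12,0.6,0,0,0,0,0,0,0,0,0]

```text
clock: 41.35
eef_pos: [497.2, 129.8, -13.1]
tcp_rot: [0.515, -0.485, 0.514, 0.486]
contact_force: [-3.2, 0.0, -2.4]
finger_gap: 50.8
```

```bash
python3 v.py j3s side 260 360 210 300 7
```

```text
t 41.35 pos [497.2 129.8 -13.1] x [ 0.     0.003 -1.   ] jaw 86.7 F [-3.2  0.  -2.4] gap 50.8 j7 0.26
t 41.4 pos [497.7 129.8 -13.1] x [ 0.     0.003 -1.   ] jaw 86.7 F [-3.9  0.1 -2.2] gap 50.9 j7 0.26
```

View pics/j3s.png

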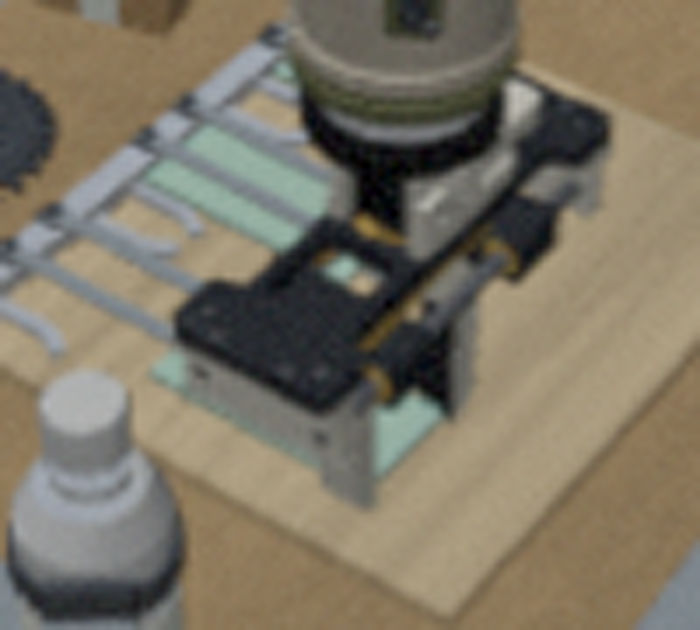

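Emit:
send_rows:
  plan: [0,0,0,0,0,0,0.66,0,0,0,0,0,0,0.66,0,0,0,0,0,0,0.66]

```text
clock: 41.7
eef_pos: [498.7, 130.3, -12.7]
tcp_rot: [0.515, -0.485, 0.513, 0.486]
contact_force: [-0.2, -0.0, -0.6]
finger_gap: 61.1
```

Emit:
send_rows:
  plan: [0,0,0,16,-0.9,-0.3,0.66,0,0,0,16,-0.9,0,0.66,0,0,0,16,-0.9,0,0.66,0,0,0,0,0,0,0.66]

```text
clock: 42.1
eef_pos: [549.7, 127.4, -12.6]
tcp_rot: [0.516, -0.485, 0.513, 0.485]
contact_force: [-0.8, -0.4, -0.3]
finger_gap: 61.3
```

```bash
python3 v.py j4s side 260 360 210 300 7
```

```text
t 42.1 pos [549.7 127.4 -12.6] x [ 0.003  0.004 -1.   ] jaw 86.6 F [-0.8 -0.4 -0.3] gap 61.3 j7 0.37
t 42.15 pos [548.2 127.5 -12.7] x [ 0.002  0.004 -1.   ] jaw 86.7 F [ 0.2 -0.6 -0.5] gap 61.3 j7 0.37
```

View pics/j4s.png

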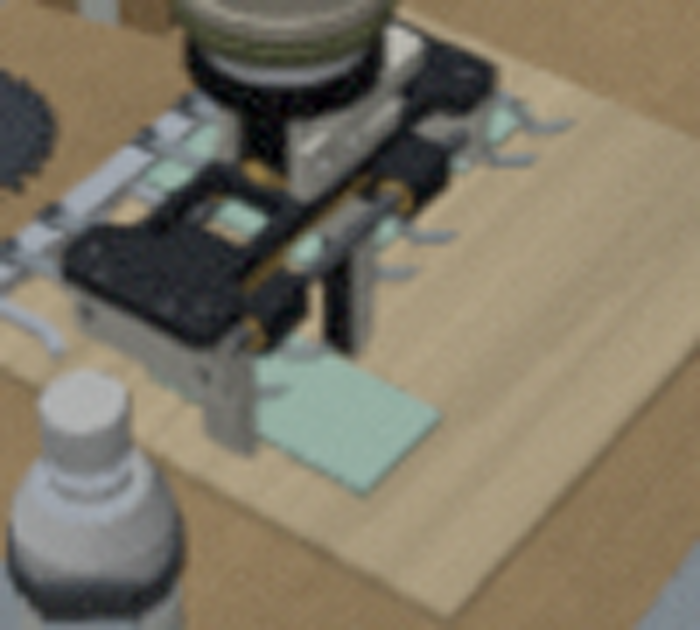

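```bash
python3 rear.py 260 210 7 365 491 440 410
```

```text
[[497.6 156.8]
 [496.  104.1]] [[-72.1 117.1]
 [-70.8  64.4]]
```

Emit:
send_rows:
  plan: [-0.2,0.2,0,0,-0.5,-1.8,0.6,0,0,0,0,0,0,0.4,0,0,0,0,0,0,0,0,0,0,0,0,0,0,0,0,0,0,0,0,0]

```text
clock: 42.7
eef_pos: [545.2, 126.8, -14.7]
tcp_rot: [0.513, -0.485, 0.515, 0.486]
contact_force: [1.8, -1.3, -3.6]
finger_gap: 51.4
```

Emit:
send_rows:
  plan: [0,0,0,-8,0.5,0.3,0,0,0,0,-12,0.7,0,0,0,0,0,-12,0.7,0,0,0,0,0,-12,0.7,0,0,0,0,0,0,0,0,0]

```text
clock: 43.2
eef_pos: [496.2, 129.9, -14.2]
tcp_rot: [0.512, -0.485, 0.515, 0.487]
contact_force: [0.1, -0.2, -0.5]
finger_gap: 51.8
```

```bash
python3 -c "
from h import *
pose()"
```

```text
t 43.2 pos [496.2 129.9 -14.2] x [-0.004 -0.001 -1.   ] jaw 86.8 F [ 0.1 -0.2 -0.5] gap 51.8 j7 0.26
```

Emit:
send_rows:
  plan: [0,0,0,-10,0.6,0.2,0,0,0,0,-8,0.4,0,0,0,0,0,-2,0,0,0,0,0,0,0,0,5,0]

```text
clock: 43.6
eef_pos: [472.9, 131.2, -8.8]
tcp_rot: [0.511, -0.485, 0.515, 0.488]
contact_force: [0.3, -0.4, -0.5]
finger_gap: 51.2
```

```bash
python3 v.py j5s side 260 360 210 300 7
```

```text
t 43.6 pos [472.9 131.2  -8.8] x [-0.006 -0.001 -1.   ] jaw 86.9 F [ 0.3 -0.4 -0.5] gap 51.2 j7 0.22
t 43.65 pos [473.5 131.3  -7.9] x [-0.005 -0.001 -1.   ] jaw 86.9 F [0.7 0.1 0.1] gap 51.4 j7 0.22
```

View pics/j5s.png

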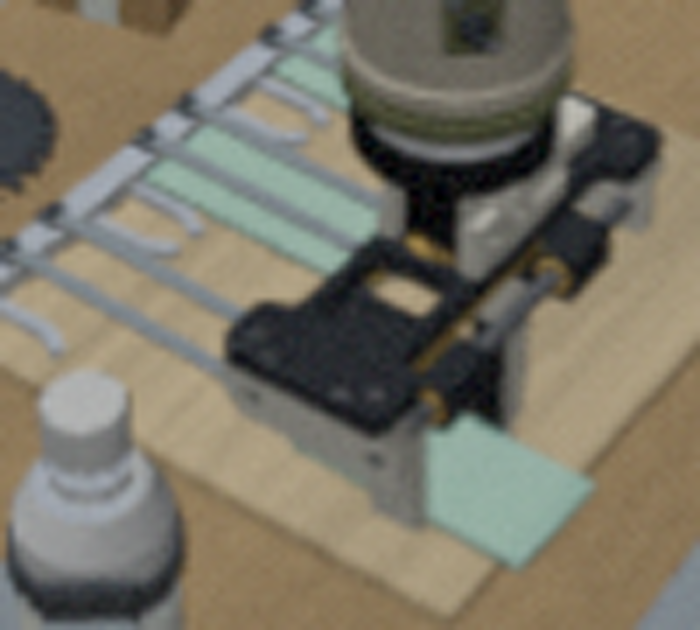

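Emit:
send_rows:
  plan: [0,-0.3,0,0,0,40,0,0,0,-7.6,5,-30,30,0,0,0,-7.6,6,-42,0,0,0,0,-7.6,6,-42,0,0,0,0,-7.6,8,-42,0,0]

```text
clock: 44.15
eef_pos: [501.2, -22.0, 66.6]
tcp_rot: [0.627, -0.332, 0.621, 0.334]
contact_force: [0.9, -0.4, -0.9]
finger_gap: 51.4
```

Emit:
send_rows:
  plan: [0,0,-7.6,10,-42,0,0,0,0,-7.6,10,-42,0,0,0,0,-7.6,12,-42,0,0,0,0,-7.6,12,-42,0,0,0,0,-7.6,12,-42,0,0]

```text
clock: 44.65
eef_pos: [559.0, -242.8, 69.0]
tcp_rot: [0.704, -0.101, 0.696, 0.1]
contact_force: [1.6, 1.0, -0.7]
finger_gap: 51.3
```

```bash
python3 -c "
from h import *
pose()"
```

```text
t 44.65 pos [ 559.  -242.8   69. ] x [ 0.011  0.001 -1.   ] jaw 16.4 F [ 1.6  1.  -0.7] gap 51.3 j7 0.21
```

Emit:
send_rows:
  plan: [0,0.6,-6.5,6,-36,0,0,0,0,-4.5,4,-24,0,0,0,0,0,0,0,0,0,0,0,0,0,0,0,0]

```text
clock: 45.05
eef_pos: [569.4, -314.7, 69.4]
tcp_rot: [0.708, -0.026, 0.706, 0.024]
contact_force: [0.2, 0.6, 0.0]
finger_gap: 51.4
```

```bash
python3 v.py k1s side 330 430 120 210 7
```

```text
t 45.05 pos [ 569.4 -314.7   69.4] x [ 0.003 -0.001 -1.   ] jaw 4.0 F [0.2 0.6 0. ] gap 51.4 j7 0.16
t 45.1 pos [ 569.2 -314.8   69.5] x [ 0.003 -0.002 -1.   ] jaw 4.1 F [-0.2 -0.6 -0.5] gap 51.4 j7 0.16
```

View pics/k1s.png

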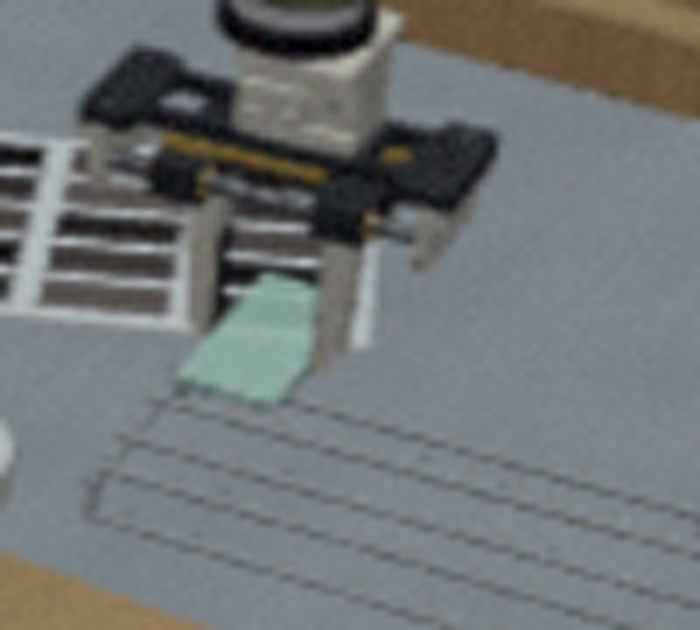

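Emit:
send_rows:
  plan: [0,0.1,0,0,0,-18,0,0,0,0,0,0,-18,0,0,0,0,0,0,-12,0,0,0,0,0,0,0,0]

```text
clock: 45.5
eef_pos: [570.0, -309.3, 21.3]
tcp_rot: [0.707, -0.028, 0.706, 0.029]
contact_force: [-0.1, -0.2, -1.1]
finger_gap: 51.4
```

```bash
python3 v.py k2s side 330 430 120 210 7
```

```text
t 45.5 pos [ 570.  -309.3   21.3] x [ 0.002  0.001 -1.   ] jaw 4.6 F [-0.1 -0.2 -1.1] gap 51.4 j7 0.13
t 45.55 pos [ 570.4 -309.4   22.1] x [ 0.003  0.    -1.   ] jaw 4.6 F [ 0.3 -0.7  0.1] gap 51.4 j7 0.13
```

View pics/k2s.png

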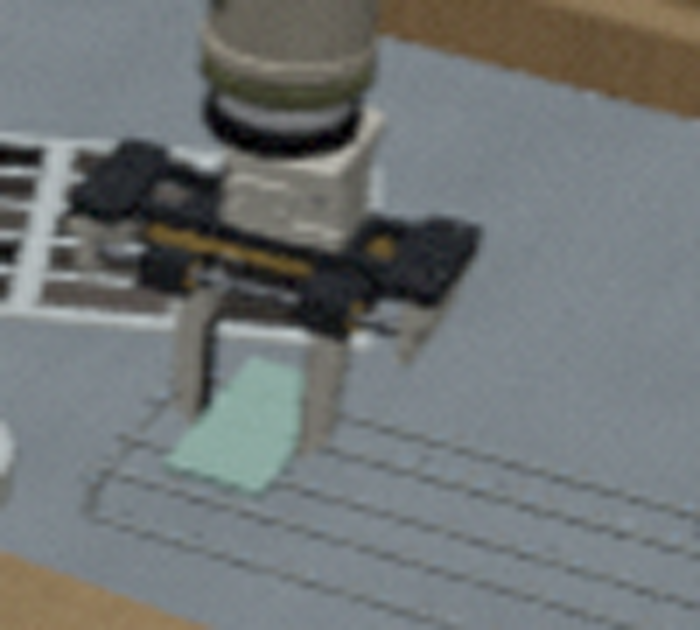

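Emit:
send_rows:
  plan: [0,0.1,-0.4,-1,-6,-6,0,0,0,0,0,0,-5,0,0,0,0,0,0,0,0]

```text
clock: 45.85
eef_pos: [570.4, -315.5, 12.0]
tcp_rot: [0.708, -0.026, 0.705, 0.026]
contact_force: [-0.6, 0.4, -0.3]
finger_gap: 51.7
```

Emit:
send_rows:
  plan: [0,0,0,0,0,-2,0,0,0,0,0,0,-1,0,0,0,0,0,0,0,0]

```text
clock: 46.15
eef_pos: [570.7, -315.9, 9.3]
tcp_rot: [0.708, -0.026, 0.705, 0.026]
contact_force: [0.4, 0.5, -0.8]
finger_gap: 51.6
```

```bash
python3 v.py k3s side 330 430 120 210 7
```

```text
t 46.15 pos [ 570.7 -315.9    9.3] x [ 0.004 -0.001 -1.   ] jaw 4.2 F [ 0.4  0.5 -0.8] gap 51.6 j7 0.12
t 46.2 pos [ 570.7 -315.9    9.4] x [ 0.004 -0.001 -1.   ] jaw 4.2 F [-0.1  0.1 -1. ] gap 51.1 j7 0.12
```

View pics/k3s.png

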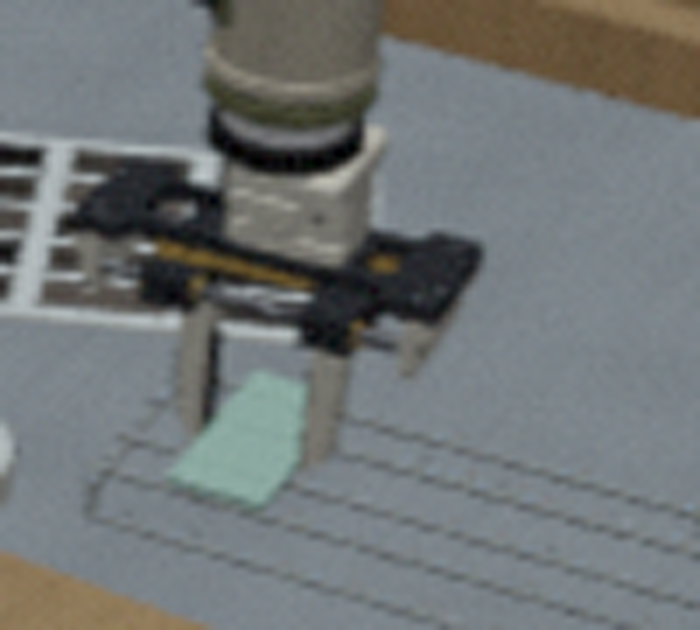

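Emit:
send_rows:
  plan: [0,0.2,0,0,0.5,-2,0,0,0,0,0,0,-1.5,0,0,0,0,0,0,0,0]

```text
clock: 46.5
eef_pos: [570.9, -315.4, 5.9]
tcp_rot: [0.707, -0.026, 0.706, 0.026]
contact_force: [-0.3, 0.3, -0.5]
finger_gap: 51.4
```

Emit:
send_rows:
  plan: [0,0,0,0,0,-1.5,0,0,0,0,0,0,0,0]

```text
clock: 46.7
eef_pos: [571.1, -315.4, 5.4]
tcp_rot: [0.707, -0.027, 0.706, 0.025]
contact_force: [-1.1, 0.2, -0.3]
finger_gap: 51.3
```

Emit:
send_rows:
  plan: [0,0,0,0,0,0,0.66,0,0,0,0,0,0,0.66,0,0,0,0,0,0,0.66,0,0,0,0,0,15,0.66,0,0,0,0,0,35,0.66]

```text
clock: 47.2
eef_pos: [568.8, -314.1, 53.2]
tcp_rot: [0.705, -0.026, 0.708, 0.027]
contact_force: [0.9, -0.8, 0.3]
finger_gap: 61.6
```

Emit:
send_rows:
  plan: [0,0,8.2,-4,42,15,0.66,0,0,8.2,-4,44,5,0.66,0,0,8.2,-4,44,0,0.66,0,0,8.2,0,44,0,0.66,0,0,8.2,4,44,0,0.66]

```text
clock: 47.7
eef_pos: [562.5, -100.0, 83.9]
tcp_rot: [0.653, -0.279, 0.649, 0.272]
contact_force: [0.1, -0.5, 0.5]
finger_gap: 61.6
```

```bash
python3 v.py k4s side 330 430 140 220 7
python3 - <<'E'
from meas import *
s=viewer.snapshot('side'); t=viewer.snapshot('top')
for c in (t,s):
  for r in rects(c,36,200): print([np.round(v,1).tolist() for v in r])
pose()
E
```

```text
t 47.7 pos [ 562.5 -100.    83.9] x [ 0.009 -0.007 -1.   ] jaw 45.9 F [ 0.1 -0.5  0.5] gap 61.6 j7 0.35
t 47.75 pos [564.1 -90.6  84.7] x [ 0.012 -0.002 -1.   ] jaw 46.9 F [0.1 6.5 0.7] gap 61.5 j7 0.35
[227.7, 865.3, 334.4, 85.7, 4.1, [12.2, 340.5]]
[572.3, -322.8, 112.0, 54.8, -87.1, [452.1, 214.5]]
[617.2, 31.2, 105.1, 21.1, -3.7, [319.9, 197.9]]
[659.6, 617.2, 140.3, 9.8, 36.9, [131.8, 375.9]]
[671.8, 330.1, 64.3, 52.9, 44.0, [219.2, 288.0]]
[572.5, -313.3, 120.6, 58.2, -86.5, [366.2, 183.4]]
t 47.85 pos [563.6 -97.8  83.9] x [ 0.01  -0.005 -1.   ] jaw 45.9 F [-0.3 -0.2  0. ] gap 60.9 j7 0.35
```

View pics/k4s.png

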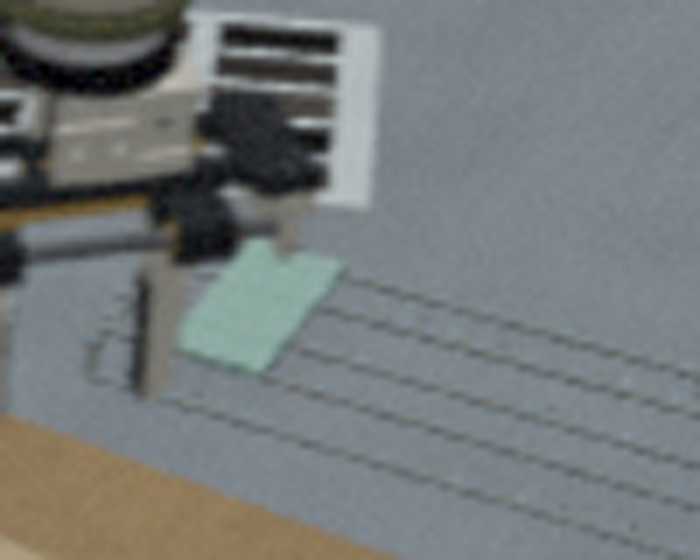

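View pics/k4s_full.png

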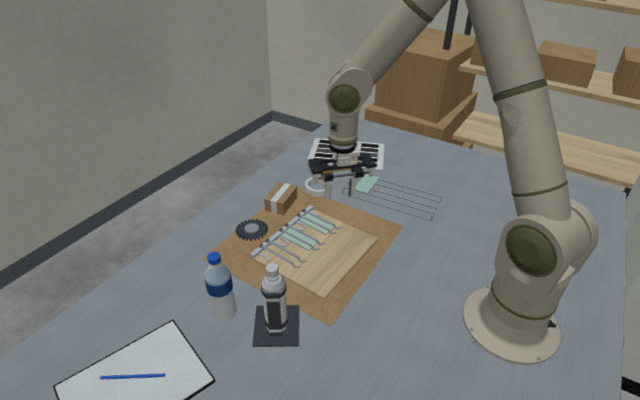

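Emit:
send_rows:
  plan: [0.3,0.6,8.3,1,27,0,0.66,0,0,8.3,1,27,0,0.66,0,0,8.3,1,27,0,0.66,0,0,8.3,1,27,0,0.66,0,0,7,1,20,0,0.66]

```text
clock: 48.35
eef_pos: [569.7, 22.2, 86.6]
tcp_rot: [0.515, -0.486, 0.517, 0.48]
contact_force: [0.7, -0.1, 0.7]
finger_gap: 61.2
```

Emit:
send_rows:
  plan: [0,0,0,0,0,-20,0.66,0,0,0,0,0,-20,0.66,0,0,0,0,0,0,0.66]

```text
clock: 48.65
eef_pos: [571.8, 20.9, 47.6]
tcp_rot: [0.516, -0.487, 0.517, 0.479]
contact_force: [0.1, -0.4, 0.1]
finger_gap: 61.3
```

```bash
python3 -c "
from h import *
pose()"
```

```text
t 48.65 pos [571.8  20.9  47.6] x [ 0.007 -0.009 -1.   ] jaw 86.2 F [ 0.1 -0.4  0.1] gap 61.3 j7 0.64
```

Emit:
send_rows:
  plan: [0.5,0.4,0.4,-1,14,-10,0.66,0,0,0,0,0,-15,0.66,0,0,0,0,0,-10,0.66,0,0,0,0,0,0,0.66]

```text
clock: 49.05
eef_pos: [572.1, 33.2, 11.7]
tcp_rot: [0.516, -0.484, 0.516, 0.483]
contact_force: [-0.5, 0.3, 0.9]
finger_gap: 61.7
```

```bash
python3 v.py l1s side 270 370 190 280 7
```

```text
t 49.05 pos [572.1  33.2  11.7] x [ 0.001 -0.002 -1.   ] jaw 86.2 F [-0.5  0.3  0.9] gap 61.7 j7 0.58
t 49.1 pos [572.3  33.2  12.2] x [ 0.002 -0.002 -1.   ] jaw 86.2 F [-0.4 -0.8 -0.3] gap 61.4 j7 0.58
```

View pics/l1s.png

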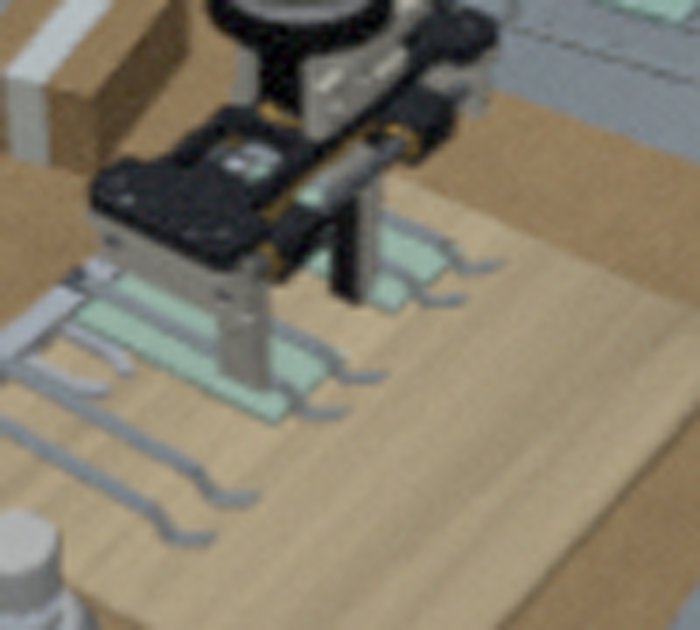

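Emit:
send_rows:
  plan: [0.1,0.1,0.4,-3,1.5,-10,0.66,0,0,0,0,0,-10,0.66,0,0,0,0,0,-5,0.66,0,0,0,0,0,0,0.66]

```text
clock: 49.5
eef_pos: [569.2, 34.5, -14.4]
tcp_rot: [0.514, -0.485, 0.514, 0.485]
contact_force: [-0.3, -0.9, -0.8]
finger_gap: 61.8
```

```bash
python3 -c "
from h import *
pose()"
```

```text
t 49.5 pos [569.2  34.5 -14.4] x [ 0.  0. -1.] jaw 86.7 F [-0.3 -0.9 -0.8] gap 61.8 j7 0.54
```

Emit:
send_rows:
  plan: [0,0,0,0,0,0,0.4,0,0,0,0,0,0,0,0,0,0,0,0,0,0,0,0,0,0,0,0,0]

```text
clock: 49.9
eef_pos: [569.2, 34.6, -14.1]
tcp_rot: [0.514, -0.485, 0.514, 0.485]
contact_force: [-0.6, 1.0, -0.5]
finger_gap: 51.6
```

Emit:
send_rows:
  plan: [0,0,0,-4,0.2,0.3,0,0,0,0,-6,0.3,0,0,0,0,0,-10,0.6,0,0,0,0,0,-10,0.6,0,0,0,0,0,-10,0.6,0,0]

```text
clock: 50.4
eef_pos: [530.7, 36.8, -13.4]
tcp_rot: [0.517, -0.486, 0.513, 0.484]
contact_force: [2.1, -0.4, -4.8]
finger_gap: 51.0
```

Emit:
send_rows:
  plan: [0,0.2,0,-12,0.6,0,0,0,0,0,-12,0.6,0,0,0,0,0,-12,0.6,0,0,0,0,0,0,0,0,0]

```text
clock: 50.8
eef_pos: [489.1, 38.9, -12.8]
tcp_rot: [0.515, -0.485, 0.514, 0.485]
contact_force: [-3.1, 0.5, -2.8]
finger_gap: 51.2
```

```bash
python3 v.py l2s side 270 370 200 290 7
```

```text
t 50.8 pos [489.1  38.9 -12.8] x [ 0.     0.001 -1.   ] jaw 86.6 F [-3.1  0.5 -2.8] gap 51.2 j7 0.36
t 50.85 pos [489.5  38.8 -12.8] x [ 0.     0.001 -1.   ] jaw 86.6 F [-3.6  0.9 -2.3] gap 51.2 j7 0.36
```

View pics/l2s.png

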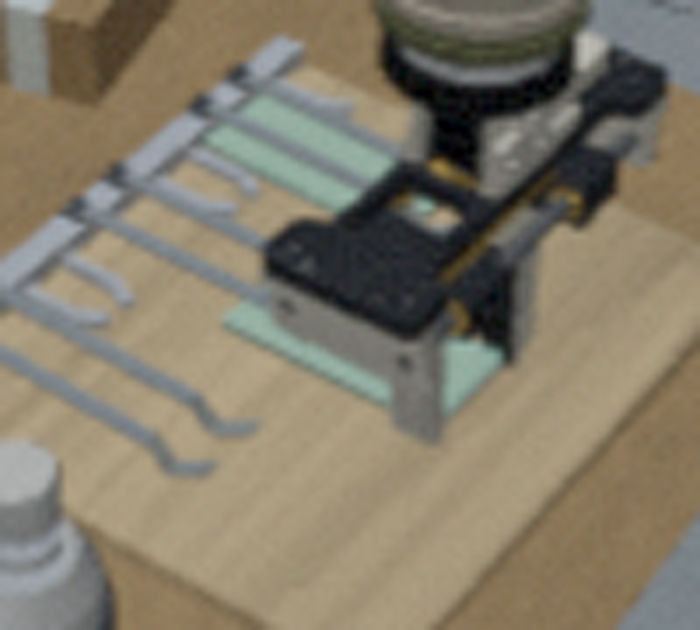

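Emit:
send_rows:
  plan: [0,0,0,0,0,0,0.66,0,0,0,0,0,0,0.66,0,0,0,0,0,0,0.66]

```text
clock: 51.15
eef_pos: [490.4, 39.1, -12.5]
tcp_rot: [0.515, -0.485, 0.514, 0.485]
contact_force: [0.1, -0.9, -0.3]
finger_gap: 61.2
```

Emit:
send_rows:
  plan: [0,0,0,17,-0.9,-0.4,0.66,0,0,0,17,-0.9,-0.2,0.66,0,0,0,16,-0.9,0,0.66,0,0,0,0,0,-1,0.66,0,0,0,0,0,0,0.66]

```text
clock: 51.65
eef_pos: [543.1, 36.1, -14.0]
tcp_rot: [0.516, -0.485, 0.514, 0.485]
contact_force: [0.0, 0.1, 0.2]
finger_gap: 61.4
```

```bash
python3 v.py l3s side 270 370 200 290 7
```

```text
t 51.65 pos [543.1  36.1 -14. ] x [ 0.002  0.002 -1.   ] jaw 86.5 F [0.  0.1 0.2] gap 61.4 j7 0.48
t 51.7 pos [543.1  36.1 -13.9] x [ 0.002  0.002 -1.   ] jaw 86.5 F [ 0.7 -1.8 -0.5] gap 61.2 j7 0.48
```

View pics/l3s.png

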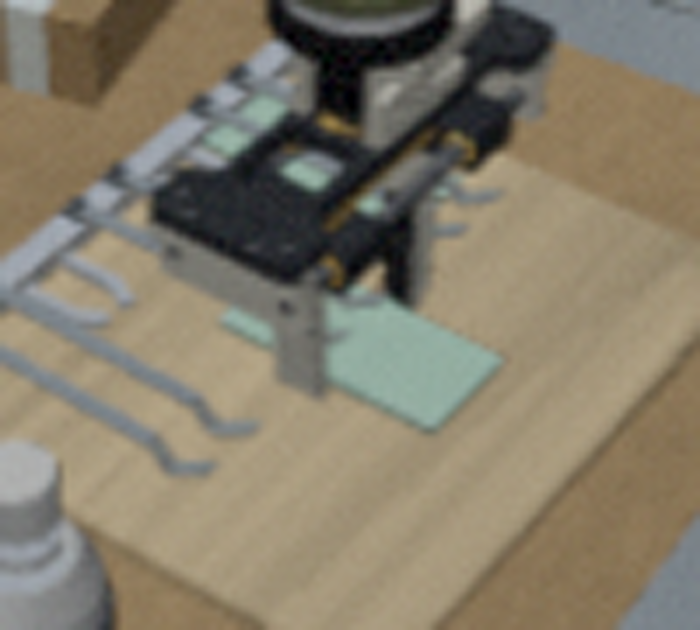

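```bash
python3 rear.py 270 200 7 433 428 501 360
```

```text
[[489.7  65.3]
 [486.2  15.5]] [[-74.8  25.3]
 [-75.5 -24.7]]
```

Emit:
send_rows:
  plan: [0,0,0,0,0,-0.3,0.4,0,0,0,0,0,0,0,0,0,0,0,0,0,0,0,0,0,0,0,0,0]

```text
clock: 52.15
eef_pos: [541.4, 36.0, -14.1]
tcp_rot: [0.515, -0.485, 0.514, 0.485]
contact_force: [2.1, 0.5, -3.3]
finger_gap: 51.1
```

Emit:
send_rows:
  plan: [0,0,0,-8,0.5,0.3,0,0,0,0,-12,0.7,0,0,0,0,0,-12,0.7,0,0,0,0,0,-12,0.7,0,0,0,0,0,-8,0.4,0.2,0]

```text
clock: 52.65
eef_pos: [485.2, 39.6, -13.4]
tcp_rot: [0.516, -0.485, 0.514, 0.485]
contact_force: [0.5, -0.3, -0.7]
finger_gap: 51.4
```

```bash
python3 v.py l4s side 270 370 200 290 7
```

```text
t 52.65 pos [485.2  39.6 -13.4] x [ 0.002  0.003 -1.   ] jaw 86.6 F [ 0.5 -0.3 -0.7] gap 51.4 j7 0.34
t 52.7 pos [483.9  39.6 -13.3] x [ 0.001  0.002 -1.   ] jaw 86.6 F [-2.7  0.1 -0.4] gap 51.5 j7 0.34
```

View pics/l4s.png

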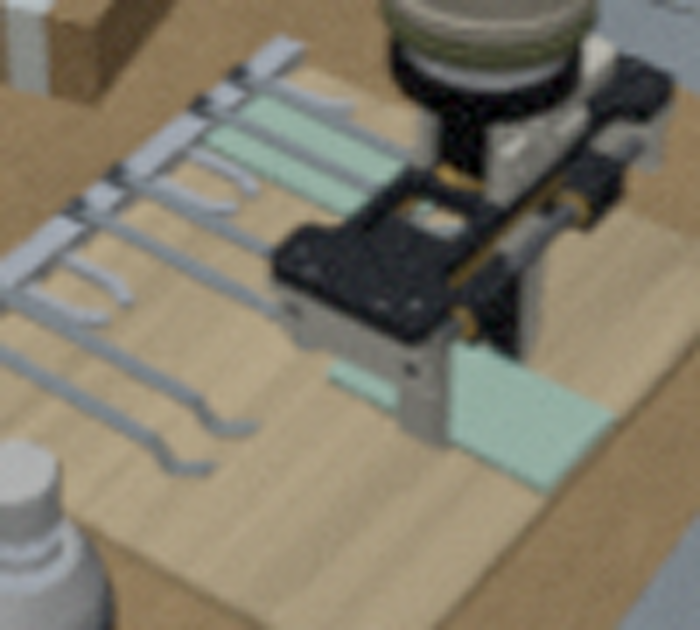

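Emit:
send_rows:
  plan: [0,0,0,-6,0.4,0.2,0,0,0,0,-4,0.2,0,0,0,0,0,0,0,3,0,0,0,0,0,0,15,0,0,0,0,0,0,25,0]

```text
clock: 53.2
eef_pos: [471.1, 40.9, 29.5]
tcp_rot: [0.513, -0.484, 0.515, 0.487]
contact_force: [0.6, -0.5, -1.0]
finger_gap: 51.6
```

```bash
python3 v.py l5s side 270 370 200 290 7
```

```text
t 53.2 pos [471.1  40.9  29.5] x [-0.004  0.001 -1.   ] jaw 86.8 F [ 0.6 -0.5 -1. ] gap 51.6 j7 0.45
t 53.25 pos [472.3  40.9  32.8] x [-0.001  0.001 -1.   ] jaw 86.8 F [ 0.  -1.2  1.8] gap 51.6 j7 0.45
```

View pics/l5s.png

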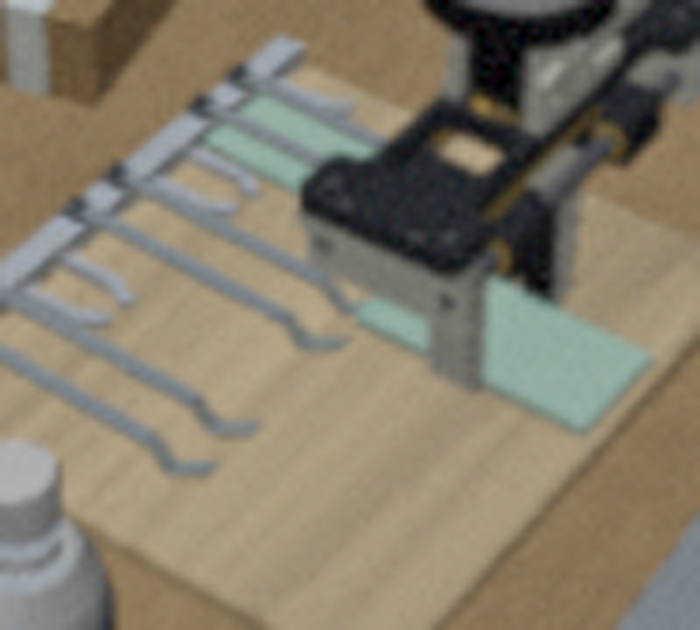

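Emit:
send_rows:
  plan: [0,0,-7.8,0,-28,30,0,0,0,-7.8,0,-35,0,0,0,0,-7.8,0,-36,0,0,0,0,-7.8,0,-36,0,0,0,0,-7.8,0,-36,0,0]

```text
clock: 53.75
eef_pos: [476.1, -129.6, 66.6]
tcp_rot: [0.652, -0.282, 0.645, 0.281]
contact_force: [0.7, 0.3, -1.0]
finger_gap: 51.3
```

Emit:
send_rows:
  plan: [0,0,-7.8,2,-36,0,0,0,0,-7.8,2,-36,0,0,0,0,-7.8,2,-36,0,0,0,0,-7.8,2,-36,0,0,0,0,-6,2,-30,0,0]

```text
clock: 54.25
eef_pos: [485.9, -313.5, 67.4]
tcp_rot: [0.71, -0.051, 0.701, 0.047]
contact_force: [0.6, -0.2, -0.8]
finger_gap: 51.2
```

Emit:
send_rows:
  plan: [0,0,0,0,0,0,0,0,0,0,0,0,0,0]

```text
clock: 54.45
eef_pos: [485.3, -318.8, 67.1]
tcp_rot: [0.71, -0.048, 0.701, 0.043]
contact_force: [-0.9, 1.4, -0.5]
finger_gap: 51.7
```

```bash
python3 -c "
from h import *
pose()"
```

```text
t 54.45 pos [ 485.3 -318.8   67.1] x [ 0.013 -0.007 -1.   ] jaw 7.4 F [-0.9  1.4 -0.5] gap 51.7 j7 0.22
```

Emit:
send_rows:
  plan: [0.4,0.7,-3,-4,-8,-15,0,0,0,0,0,-1,-18,0,0,0,0,0,-1,-12,0,0,0,0,0,0,0,0]

```text
clock: 54.85
eef_pos: [480.8, -326.6, 18.6]
tcp_rot: [0.706, -0.026, 0.707, 0.027]
contact_force: [0.9, 0.3, -0.4]
finger_gap: 51.5
```

```bash
python3 v.py m1s side 340 440 130 220 7
```

```text
t 54.85 pos [ 480.8 -326.6   18.6] x [-0.002  0.002 -1.   ] jaw 4.3 F [ 0.9  0.3 -0.4] gap 51.5 j7 0.16
t 54.9 pos [ 481.1 -326.5   19.2] x [-0.001  0.002 -1.   ] jaw 4.3 F [-0.2  0.2 -1.2] gap 51.6 j7 0.16
```

View pics/m1s.png

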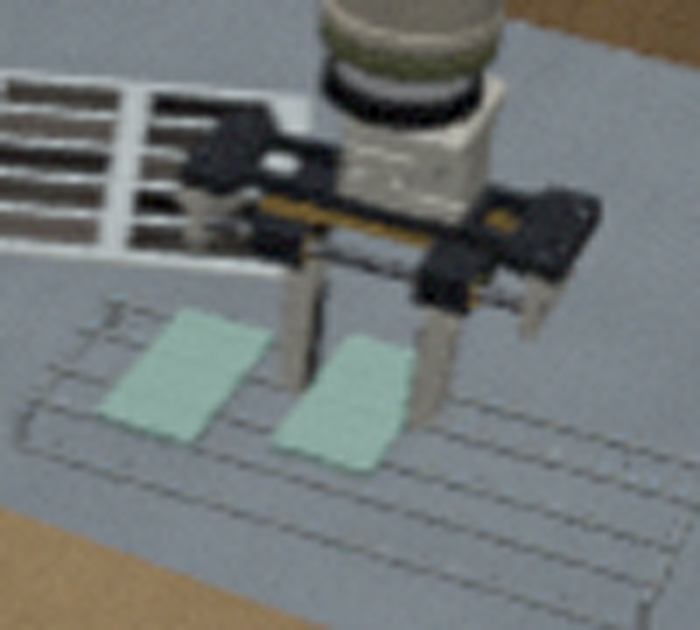

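Emit:
send_rows:
  plan: [0,0,0,0,2,-6,0,0,0,0,0,0,-4,0,0,0,0,0,0,-1,0,0,0,0,0,0,0,0]

```text
clock: 55.3
eef_pos: [482.0, -323.4, 8.2]
tcp_rot: [0.707, -0.026, 0.707, 0.028]
contact_force: [-0.6, 0.3, -0.6]
finger_gap: 51.2
```

Emit:
send_rows:
  plan: [0,0,0,0,0,-1.5,0,0,0,0,0,0,0,0]

```text
clock: 55.5
eef_pos: [482.3, -323.6, 7.1]
tcp_rot: [0.707, -0.027, 0.706, 0.027]
contact_force: [-0.2, 0.3, -1.6]
finger_gap: 51.5
```

Emit:
send_rows:
  plan: [0,0,0,0,0,-1.5,0,0,0,0,0,0,0,0]

```text
clock: 55.7
eef_pos: [482.5, -323.8, 5.9]
tcp_rot: [0.707, -0.027, 0.706, 0.027]
contact_force: [-0.3, -1.3, -1.1]
finger_gap: 51.6
```

```bash
python3 v.py m2s side 340 440 130 220 7
```

```text
t 55.7 pos [ 482.5 -323.8    5.9] x [ 0.001  0.001 -1.   ] jaw 4.4 F [-0.3 -1.3 -1.1] gap 51.6 j7 0.15
t 55.75 pos [ 482.5 -323.9    5.9] x [ 0.001  0.001 -1.   ] jaw 4.4 F [ 0.2  0.2 -0.5] gap 50.9 j7 0.15
```

View pics/m2s.png

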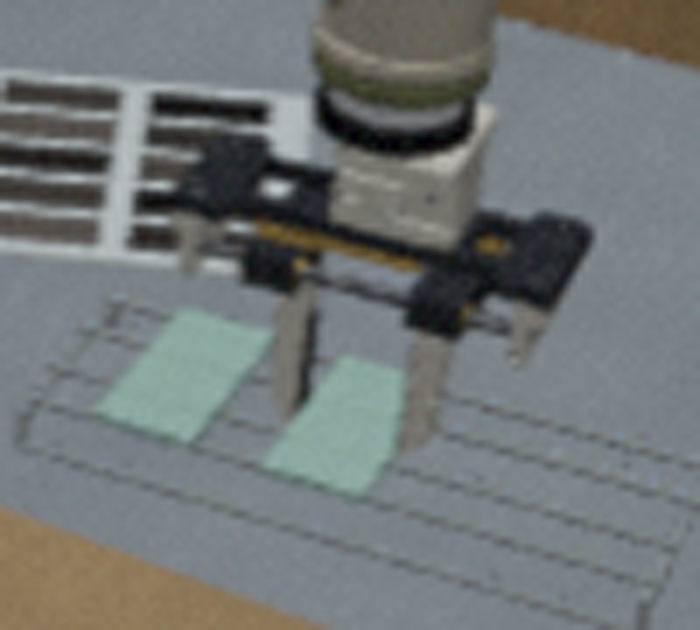

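One more small step down, then release and go to bay 3.

Emit:
send_rows:
  plan: [0,0,0,0,0,-1,0,0,0,0,0,0,0,0]

```text
clock: 55.95
eef_pos: [482.6, -324.0, 5.9]
tcp_rot: [0.707, -0.027, 0.706, 0.027]
contact_force: [0.2, 0.4, -0.6]
finger_gap: 51.3
```

Emit:
send_rows:
  plan: [0,0,0,0,0,0,0.65,0,0,0,0,0,0,0.65,0,0,0,0,0,0,0.65,0,0,0,0,0,15,0.65,0,0,0,0,0,35,0.65]

```text
clock: 56.45
eef_pos: [480.5, -322.6, 53.0]
tcp_rot: [0.705, -0.026, 0.708, 0.028]
contact_force: [1.0, -0.3, -0.0]
finger_gap: 60.5
```

Emit:
send_rows:
  plan: [0,0,8.2,14,35,15,0.66,0,0,8.2,14,40,5,0.66,0,0,8.2,14,40,0,0.66,0,0,8.2,12,40,0,0.66,0,0,8.2,10,40,0,0.66]

```text
clock: 56.95
eef_pos: [546.1, -130.5, 78.0]
tcp_rot: [0.651, -0.278, 0.651, 0.274]
contact_force: [0.4, 0.2, 0.1]
finger_gap: 61.5
```

```bash
python3 v.py m3s side 330 430 140 220 7
python3 - <<'E'
from meas import *
s=viewer.snapshot('side'); t=viewer.snapshot('top')
for c in (t,s):
  for r in rects(c,36,200): print([np.round(v,1).tolist() for v in r])
pose()
E
```

```text
t 56.95 pos [ 546.1 -130.5   78. ] x [ 0.003 -0.004 -1.   ] jaw 46.0 F [0.4 0.2 0.1] gap 61.5 j7 0.39
t 57.0 pos [ 548.4 -122.    78.5] x [ 0.006  0.    -1.   ] jaw 46.9 F [1.7 5.7 0.6] gap 61.4 j7 0.4
[227.6, 865.3, 334.3, 85.7, 4.1, [12.1, 340.3]]
[573.8, -333.3, 94.9, 54.8, -86.9, [455.8, 213.8]]
[659.5, 617.2, 140.3, 9.9, 37.0, [131.9, 375.9]]
[671.8, 330.3, 63.7, 52.4, 44.7, [218.6, 288.1]]
[485.1, -321.0, 122.7, 58.2, -85.8, [389.6, 190.6]]
t 57.1 pos [ 546.3 -128.7   77.8] x [ 0.003 -0.003 -1.   ] jaw 46.0 F [ 0.1 -1.1 -0.8] gap 61.2 j7 0.39
```

View pics/m3s_full.png

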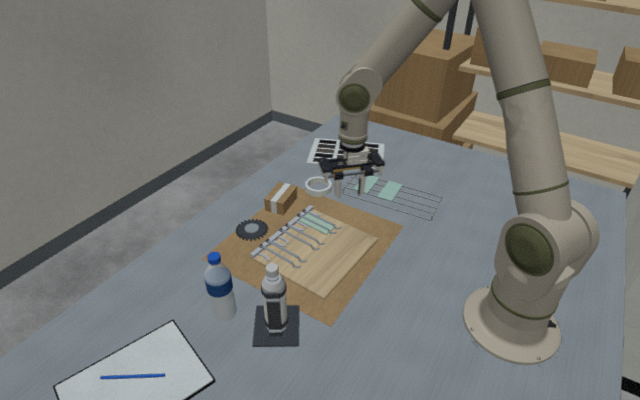

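Emit:
send_rows:
  plan: [0.2,0.2,8.2,3,15,0,0.66,0,0,8.2,3,15,0,0.66,0,0,8.2,3,15,0,0.66,0,0,8.2,3,15,0,0.66,0,0,7,3,10,0,0.66]

```text
clock: 57.6
eef_pos: [559.3, -65.4, 76.6]
tcp_rot: [0.514, -0.484, 0.519, 0.482]
contact_force: [0.1, -0.9, -0.2]
finger_gap: 61.3
```

Emit:
send_rows:
  plan: [0,0,0,0,0,-20,0.66,0,0,0,0,0,-15,0.66,0,0,0,0,0,0,0.66]

```text
clock: 57.9
eef_pos: [559.1, -68.5, 39.9]
tcp_rot: [0.515, -0.483, 0.52, 0.481]
contact_force: [-0.1, -0.8, -0.2]
finger_gap: 61.5
```

```bash
python3 -c "
from h import *
pose()"
```

```text
t 57.9 pos [559.1 -68.5  39.9] x [-0.003 -0.007 -1.   ] jaw 86.0 F [-0.1 -0.8 -0.2] gap 61.5 j7 0.77
```

Emit:
send_rows:
  plan: [0.4,-0.2,0.7,2,15,-8,0.66,0,0,0,0,0,-12,0.66,0,0,0,0,0,-8,0.66,0,0,0,0,0,0,0.66]

```text
clock: 58.3
eef_pos: [561.2, -53.6, 9.9]
tcp_rot: [0.515, -0.485, 0.515, 0.485]
contact_force: [-0.4, -0.2, -0.3]
finger_gap: 61.4
```

```bash
python3 v.py n1s side 290 390 180 270 7
```

```text
t 58.3 pos [561.2 -53.6   9.9] x [ 0.    -0.001 -1.   ] jaw 86.6 F [-0.4 -0.2 -0.3] gap 61.4 j7 0.71
t 58.35 pos [561.3 -53.7  10.3] x [ 0.    -0.001 -1.   ] jaw 86.5 F [-1.2 -0.6  0.5] gap 61.4 j7 0.71
```

View pics/n1s.png

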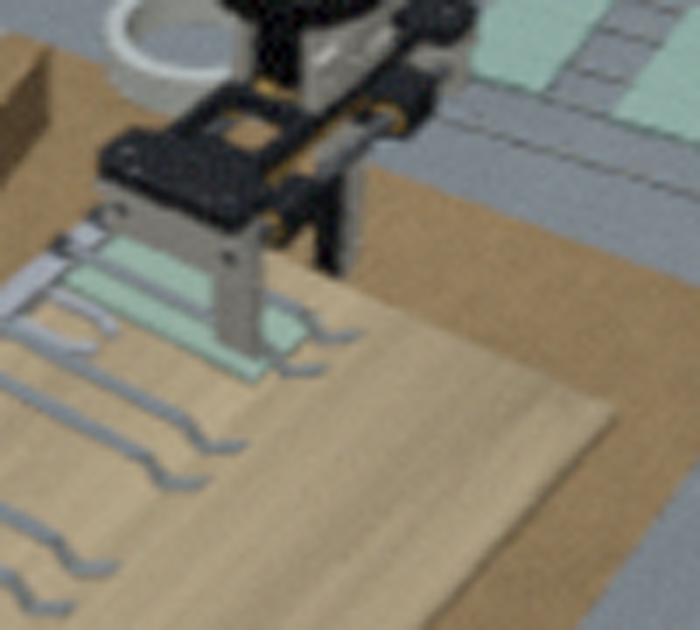

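Emit:
send_rows:
  plan: [0,0,0.2,2,-0.5,-10,0.66,0,0,0,0,0,-9,0.66,0,0,0,0,0,-4.5,0.66,0,0,0,0,0,0,0.66]

```text
clock: 58.75
eef_pos: [563.9, -54.7, -14.8]
tcp_rot: [0.514, -0.486, 0.514, 0.485]
contact_force: [0.5, 0.2, -0.2]
finger_gap: 61.1
```

```bash
python3 -c "
from h import *
pose()"
```

```text
t 58.75 pos [563.9 -54.7 -14.8] x [ 0.001 -0.001 -1.   ] jaw 86.7 F [ 0.5  0.2 -0.2] gap 61.1 j7 0.67
```

Emit:
send_rows:
  plan: [0,0,0,0,0,0.4,0.4,0,0,0,0,0,0,0,0,0,0,0,0,0,0,0,0,0,0,0,0,0]

```text
clock: 59.15
eef_pos: [563.9, -54.6, -14.1]
tcp_rot: [0.514, -0.486, 0.514, 0.485]
contact_force: [-0.4, 0.3, -0.1]
finger_gap: 51.1
```

Emit:
send_rows:
  plan: [0,0,0,-4,0.2,0.3,0,0,0,0,-6,0.3,0,0,0,0,0,-10,0.6,0,0,0,0,0,-10,0.6,0,0,0,0,0,-10,0.6,0,0]

```text
clock: 59.65
eef_pos: [525.1, -52.2, -13.3]
tcp_rot: [0.516, -0.487, 0.512, 0.484]
contact_force: [2.1, 0.4, -4.0]
finger_gap: 51.3
```

Emit:
send_rows:
  plan: [0,0.2,0,-12,0.6,0,0,0,0,0,-12,0.6,0,0,0,0,0,-12,0.6,0,0,0,0,0,0,0,0,0]

```text
clock: 60.05
eef_pos: [483.3, -50.2, -12.7]
tcp_rot: [0.515, -0.486, 0.514, 0.485]
contact_force: [-3.2, 1.2, -2.6]
finger_gap: 51.5
```

```bash
python3 v.py n2s side 290 390 190 280 7
```

```text
t 60.05 pos [483.3 -50.2 -12.7] x [ 0.001  0.    -1.   ] jaw 86.7 F [-3.2  1.2 -2.6] gap 51.5 j7 0.51
t 60.1 pos [483.7 -50.3 -12.8] x [ 0.001  0.    -1.   ] jaw 86.7 F [-3.4  0.3 -1.9] gap 51.8 j7 0.51
```

View pics/n2s.png

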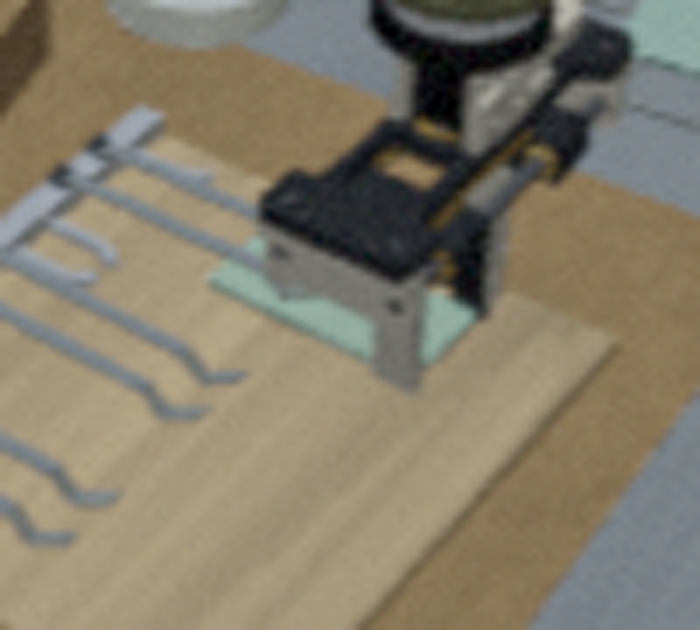

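Emit:
send_rows:
  plan: [0,0,0,0,0,0,0.66,0,0,0,0,0,0,0.66,0,0,0,0,0,0,0.66]

```text
clock: 60.4
eef_pos: [484.7, -50.1, -12.5]
tcp_rot: [0.515, -0.486, 0.514, 0.485]
contact_force: [-0.3, 0.2, -0.2]
finger_gap: 61.5
```

Emit:
send_rows:
  plan: [0,0,0,17,-0.9,-0.4,0.66,0,0,0,17,-0.9,-0.2,0.66,0,0,0,16,-0.9,0,0.66,0,0,0,0,0,-1,0.66,0,0,0,0,0,0,0.66]

```text
clock: 60.9
eef_pos: [537.3, -53.0, -14.0]
tcp_rot: [0.515, -0.486, 0.514, 0.485]
contact_force: [-0.7, 0.4, 0.2]
finger_gap: 61.2
```

```bash
python3 v.py n3s side 290 390 190 280 7
```

```text
t 60.9 pos [537.3 -53.  -14. ] x [ 0.003  0.001 -1.   ] jaw 86.6 F [-0.7  0.4  0.2] gap 61.2 j7 0.62
t 60.95 pos [537.4 -53.  -13.8] x [ 0.003  0.001 -1.   ] jaw 86.6 F [0.5 0.4 0.3] gap 61.5 j7 0.62
```

View pics/n3s.png

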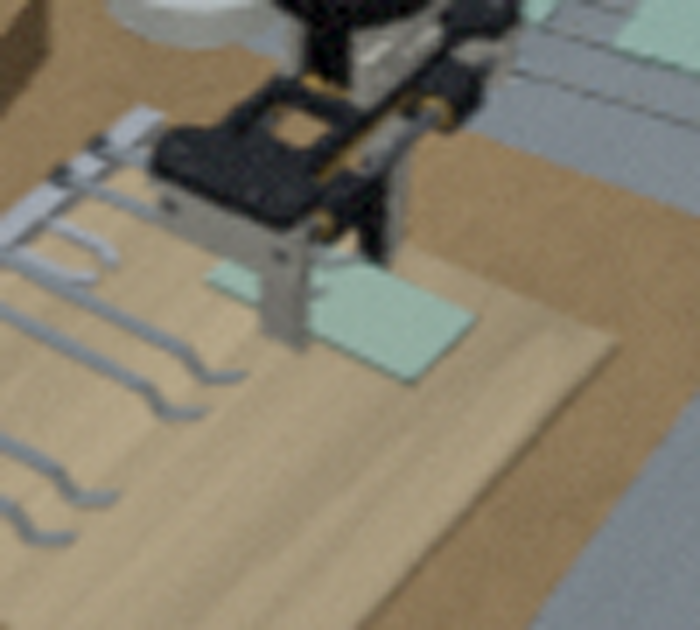

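```bash
python3 rear.py 290 190 7 411 381 475 319
```

```text
[[483.2 -22.4]
 [478.9 -72.8]] [[ -76.4  -62.7]
 [ -77.8 -113.2]]
```

Emit:
send_rows:
  plan: [0,0,0,0,0,-0.3,0.4,0,0,0,0,0,0,0,0,0,0,0,0,0,0,0,0,0,0,0,0,0]

```text
clock: 61.4
eef_pos: [535.7, -53.5, -14.1]
tcp_rot: [0.515, -0.486, 0.514, 0.485]
contact_force: [1.6, -1.6, -2.3]
finger_gap: 51.3
```

Emit:
send_rows:
  plan: [0,0,0,-8,0.5,0.3,0,0,0,0,-12,0.7,0,0,0,0,0,-12,0.7,0,0,0,0,0,-12,0.7,0,0,0,0,0,-8,0.4,0.2,0]

```text
clock: 61.9
eef_pos: [479.2, -49.6, -13.3]
tcp_rot: [0.515, -0.486, 0.513, 0.485]
contact_force: [-0.1, 0.4, -1.4]
finger_gap: 51.4
```

Emit:
send_rows:
  plan: [0,0,0,-8,0.4,0.2,0,0,0,0,-4,0.2,0,0,0,0,0,0,0,3,0,0,0,0,0,0,15,0,0,0,0,0,0,25,0]

```text
clock: 62.4
eef_pos: [462.2, -48.1, 29.7]
tcp_rot: [0.512, -0.485, 0.515, 0.487]
contact_force: [0.5, 0.2, -0.7]
finger_gap: 51.4
```

```bash
python3 v.py n4s side 290 390 190 280 7
```

```text
t 62.4 pos [462.2 -48.1  29.7] x [-0.004  0.    -1.   ] jaw 86.9 F [ 0.5  0.2 -0.7] gap 51.4 j7 0.6
t 62.45 pos [463.3 -48.3  33. ] x [-0.001 -0.001 -1.   ] jaw 86.9 F [ 0.5 -0.1  1.3] gap 51.5 j7 0.61
```

View pics/n4s.png

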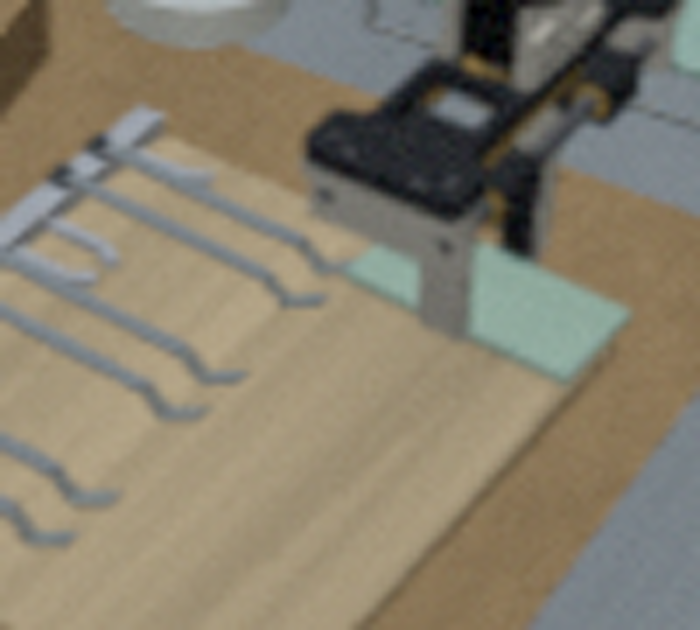

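Emit:
send_rows:
  plan: [0,0,-7.8,-4,-20,32,0,0,0,-7.8,-7,-28,2,0,0,0,-7.8,-7,-28,0,0,0,0,-7.8,-7,-28,0,0,0,0,-7.8,-7,-28,0,0]

```text
clock: 62.95
eef_pos: [435.2, -180.4, 70.8]
tcp_rot: [0.652, -0.282, 0.646, 0.28]
contact_force: [-0.6, -0.6, -0.9]
finger_gap: 51.2
```

Emit:
send_rows:
  plan: [0,0,-7.8,-7,-28,0,0,0,0,-7.8,-7,-28,0,0,0,0,-7.8,-7,-28,0,0,0,0,-7.8,-7,-28,0,0,0,0,-7,-6,-24,0,0]

```text
clock: 63.45
eef_pos: [400.5, -323.7, 71.7]
tcp_rot: [0.709, -0.045, 0.702, 0.04]
contact_force: [0.4, 0.3, -1.8]
finger_gap: 51.5
```

Emit:
send_rows:
  plan: [0,0,0,0,0,0,0,0,0,0,0,0,0,0]

```text
clock: 63.65
eef_pos: [399.5, -327.3, 71.6]
tcp_rot: [0.709, -0.043, 0.703, 0.037]
contact_force: [-0.4, 0.8, 0.1]
finger_gap: 51.3
```

```bash
python3 v.py o1s side 350 460 120 230 5
python3 - <<'E'
from meas import *
s=viewer.snapshot('side'); t=viewer.snapshot('top')
for c in (t,s):
  for r in rects(c,36,200): print([np.round(v,1).tolist() for v in r])
E
```

```text
t 63.65 pos [ 399.5 -327.3   71.6] x [ 0.01  -0.009 -1.   ] jaw 6.5 F [-0.4  0.8  0.1] gap 51.3 j7 0.26
t 63.7 pos [ 399.5 -327.3   71.6] x [ 0.01  -0.009 -1.   ] jaw 6.5 F [ 0.6 -1.3 -0.2] gap 51.5 j7 0.26
[227.6, 865.3, 334.3, 85.7, 4.1, [12.1, 340.3]]
[394.5, -307.2, 56.7, 53.2, 4.0, [447.6, 282.0]]
[484.1, -303.4, 111.3, 54.7, -86.3, [449.5, 246.3]]
[597.0, -310.9, 112.9, 55.2, -87.2, [447.2, 205.7]]
[659.3, 617.0, 140.3, 9.9, 37.0, [131.8, 375.9]]
[671.9, 329.2, 64.8, 56.0, 47.3, [219.1, 287.7]]
[485.0, -321.0, 121.6, 58.1, -85.8, [389.5, 190.6]]
[600.1, -309.0, 122.1, 58.5, -85.5, [358.5, 182.0]]
[431.4, -418.9, 134.7, 61.4, -85.8, [414.6, 182.1]]
```

View pics/o1s.png

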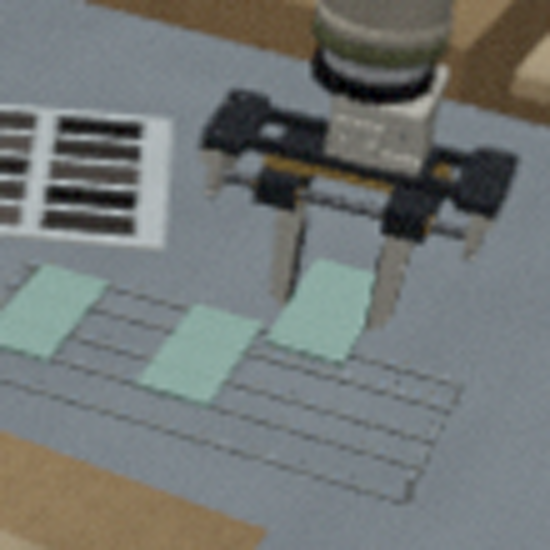

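Emit:
send_rows:
  plan: [0.5,0.6,-2.2,-7.5,-7,-18,0,0,0,0,0,0,-18,0,0,0,0,0,0,-14,0,0,0,0,0,0,0,0]

```text
clock: 64.2
eef_pos: [394.7, -329.8, 21.1]
tcp_rot: [0.707, -0.03, 0.706, 0.031]
contact_force: [0.1, 0.0, -0.2]
finger_gap: 51.0
```

```bash
python3 v.py o2s side 350 460 120 230 5
```

```text
t 64.2 pos [ 394.7 -329.8   21.1] x [ 0.002  0.001 -1.   ] jaw 4.9 F [ 0.1  0.  -0.2] gap 51.0 j7 0.2
t 64.25 pos [ 395.1 -329.9   21.8] x [ 0.003  0.001 -1.   ] jaw 4.9 F [ 0.6  0.3 -0.9] gap 51.5 j7 0.2
```

View pics/o2s.png

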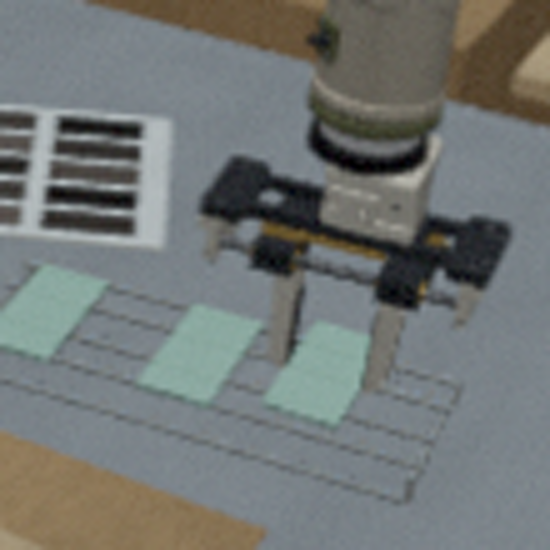

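Emit:
send_rows:
  plan: [0,0.2,-0.5,-5,-3,-6,0,0,0,0,0,0,-4,0,0,0,0,0,0,-2,0,0,0,0,0,0,0,0]

```text
clock: 64.65
eef_pos: [391.0, -332.7, 10.7]
tcp_rot: [0.707, -0.028, 0.706, 0.028]
contact_force: [0.2, 0.4, -1.2]
finger_gap: 51.1
```

Emit:
send_rows:
  plan: [0,0,0,0,0,-1.5,0,0,0,0,0,0,0,0]

```text
clock: 64.85
eef_pos: [391.2, -332.9, 9.5]
tcp_rot: [0.707, -0.028, 0.706, 0.028]
contact_force: [-0.6, 0.0, -0.3]
finger_gap: 51.6
```

Emit:
send_rows:
  plan: [0,0,0,0,0,-1.5,0,0,0,0,0,0,0,0]

```text
clock: 65.05
eef_pos: [391.3, -333.0, 8.1]
tcp_rot: [0.707, -0.028, 0.706, 0.027]
contact_force: [0.3, 0.2, -1.1]
finger_gap: 51.4
```

Emit:
send_rows:
  plan: [0,0,0,0,0,-2,0,0,0,0,0,0,0,0]

```text
clock: 65.25
eef_pos: [391.4, -333.1, 6.0]
tcp_rot: [0.707, -0.028, 0.706, 0.027]
contact_force: [-0.1, -0.1, -2.0]
finger_gap: 51.4
```

Emit:
send_rows:
  plan: [0,0,0,0,0,-1.5,0,0,0,0,0,0,0,0]

```text
clock: 65.45
eef_pos: [391.6, -333.3, 5.8]
tcp_rot: [0.707, -0.029, 0.706, 0.027]
contact_force: [0.3, -0.3, -0.6]
finger_gap: 51.4
```

Emit:
send_rows:
  plan: [0,0,0,0,0,0,0.65,0,0,0,0,0,0,0.65,0,0,0,0,0,0,0.65,0,0,0,0,0,15,0.65,0,0,0,0,0,35,0.65]

```text
clock: 65.95
eef_pos: [390.2, -331.6, 53.3]
tcp_rot: [0.706, -0.027, 0.707, 0.029]
contact_force: [0.6, -0.3, 0.3]
finger_gap: 60.4
```

Emit:
send_rows:
  plan: [0,0,0,20,10,30,0.65,0,0,0,40,10,20,0.65,0,0,0,45,10,0,0.65,0,0,0,45,0,0,0.65,0,0,0,40,0,0,0.65]

```text
clock: 66.45
eef_pos: [579.9, -302.7, 109.9]
tcp_rot: [0.705, -0.025, 0.708, 0.025]
contact_force: [0.7, -0.2, 0.6]
finger_gap: 60.5
```

```bash
python3 v.py o3s side 330 450 110 230 5
python3 - <<'E'
from meas import *
s=viewer.snapshot('side'); t=snap('top','o3t')
for c in (t,s):
  for r in rects(c,36,200): print([np.round(v,1).tolist() for v in r])
E
```

```text
t 66.45 pos [ 579.9 -302.7  109.9] x [-0.004 -0.    -1.   ] jaw 4.1 F [ 0.7 -0.2  0.6] gap 60.5 j7 0.15
t 66.5 pos [ 587.2 -300.9  110.1] x [ 0.002  0.001 -1.   ] jaw 4.3 F [ 8.1 -0.2  1.9] gap 60.4 j7 0.15
[227.6, 865.3, 334.3, 85.7, 4.1, [12.1, 340.4]]
[390.7, -330.7, 112.5, 54.7, -87.7, [456.7, 283.4]]
[480.3, -320.9, 112.7, 54.7, -86.7, [452.3, 249.3]]
[595.5, -285.6, 62.9, 54.5, -87.0, [437.8, 206.2]]
[660.0, 617.5, 139.6, 10.0, 36.9, [131.8, 375.9]]
[672.9, 330.9, 65.8, 50.7, 40.1, [218.6, 288.3]]
[394.0, -328.5, 122.6, 57.2, -88.3, [415.2, 197.9]]
[485.1, -320.8, 122.4, 57.3, -86.1, [389.6, 190.6]]
[600.2, -308.9, 121.2, 58.5, -85.9, [358.3, 182.0]]
```

View pics/o3s.png

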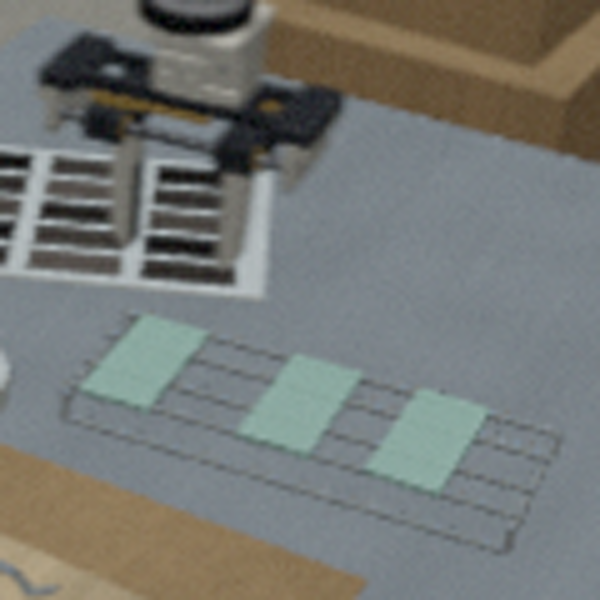

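Emit:
send_rows:
  plan: [0,0,-1,10,-9,0,0.67,0,0,0,0,0,0,0.67,0,0,0,0,0,-25,0.67,0,0,0,0,0,-25,0.67,0,0,0,0,0,0,0.67]

```text
clock: 67.1
eef_pos: [583.1, -311.3, 56.7]
tcp_rot: [0.703, -0.019, 0.71, 0.02]
contact_force: [-1.2, 0.2, 0.8]
finger_gap: 62.1
```

```bash
python3 v.py p1s side 320 420 110 210 6
```

```text
t 67.1 pos [ 583.1 -311.3   56.7] x [-0.01   0.001 -1.   ] jaw 3.1 F [-1.2  0.2  0.8] gap 62.1 j7 0.12
t 67.15 pos [ 583.9 -311.7   58.3] x [-0.008  0.    -1.   ] jaw 3.1 F [-0.6  0.5  0.3] gap 62.4 j7 0.12
```

View pics/p1s.png

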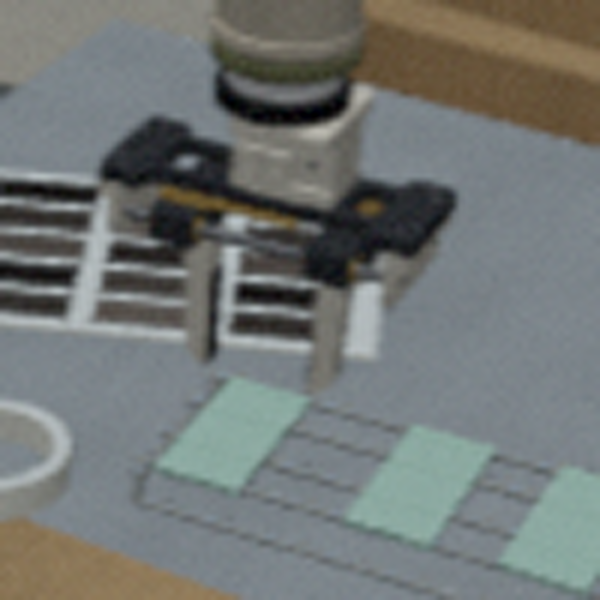

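Emit:
send_rows:
  plan: [0,-0.4,-0.3,14.5,0,-12,0.68,0,0,0,0,0,-14,0.68,0,0,0,0,0,0,0.68]

```text
clock: 67.45
eef_pos: [599.8, -312.4, 33.1]
tcp_rot: [0.708, -0.017, 0.706, 0.017]
contact_force: [-0.4, 0.5, 0.6]
finger_gap: 63.2
```

```bash
python3 v.py p2s side 320 420 110 210 6
```

```text
t 67.45 pos [ 599.8 -312.4   33.1] x [ 0.002 -0.001 -1.   ] jaw 2.7 F [-0.4  0.5  0.6] gap 63.2 j7 0.1
t 67.5 pos [ 600.5 -312.3   34. ] x [ 0.003 -0.001 -1.   ] jaw 2.7 F [ 0.5 -0.6  1. ] gap 63.2 j7 0.1
```

Emit:
send_rows:
  plan: [0,0.1,0,-3,1,-10,0.68,0,0,0,0,0,0,0.68]

```text
clock: 67.7
eef_pos: [597.6, -311.3, 23.9]
tcp_rot: [0.708, -0.018, 0.706, 0.016]
contact_force: [-0.7, 0.9, 1.4]
finger_gap: 63.2
```

Emit:
send_rows:
  plan: [0,0,0,0,0,-8,0.68,0,0,0,0,0,-6,0.68,0,0,0,0,0,0,0.68]

```text
clock: 68.0
eef_pos: [597.5, -311.4, 9.0]
tcp_rot: [0.708, -0.018, 0.706, 0.016]
contact_force: [-0.9, -0.1, 0.8]
finger_gap: 63.3
```

```bash
python3 -c "
from h import *
pose()"
```

```text
t 68.0 pos [ 597.5 -311.4    9. ] x [ 0.002 -0.002 -1.   ] jaw 2.7 F [-0.9 -0.1  0.8] gap 63.3 j7 0.08
```

Emit:
send_rows:
  plan: [0,0,0,0,0,-3,0.66,0,0,0,0,0,0,0.5,0,0,0,0,0,0,0,0,0,0,0,0,0,0,0,0,0,0,0,0,0]

```text
clock: 68.5
eef_pos: [597.7, -311.5, 5.9]
tcp_rot: [0.708, -0.018, 0.706, 0.016]
contact_force: [0.1, 0.2, -0.6]
finger_gap: 51.2
```

Emit:
send_rows:
  plan: [0,0,0,0,0,8,0,0,0,0,0,0,15,0,0,0,0,0,0,0,0]

```text
clock: 68.8
eef_pos: [597.7, -311.4, 31.0]
tcp_rot: [0.708, -0.018, 0.706, 0.016]
contact_force: [0.6, 0.8, -0.5]
finger_gap: 51.3
```

Run:
```python
from meas import *
q=pose(); z=q['eef_pos'][2]+24.1+6
s=viewer.snapshot('side')
for zz in (36,z):
  print(zz)
  for r in rects(s,zz,200)[2:]: print([np.round(v,1).tolist() for v in r])
```

```text
t 68.8 pos [ 597.7 -311.4   31. ] x [ 0.002 -0.002 -1.   ] jaw 2.8 F [ 0.6  0.8 -0.5] gap 51.3 j7 0.09
36
[394.0, -328.6, 122.3, 57.5, -88.9, [415.2, 197.8]]
[485.0, -320.6, 122.0, 58.0, -86.3, [389.5, 190.7]]
[619.4, -337.6, 125.9, 59.5, -85.0, [357.3, 176.8]]
61.08886422723766
[384.3, -293.8, 118.6, 55.8, -88.9, [415.2, 197.8]]
[472.5, -286.0, 118.2, 56.2, -86.3, [389.5, 190.7]]
[602.8, -302.5, 122.1, 57.7, -85.0, [357.3, 176.8]]
```

Emit:
send_rows:
  plan: [0,0,1.3,-13,-5,0,0,0,0,0,-13,-5,0,0,0,0,0,0,0,0,0,0,0,0,0,0,-10,0,0,0,0,0,0,0,0]

```text
clock: 69.35
eef_pos: [567.0, -323.2, 19.2]
tcp_rot: [0.707, -0.026, 0.707, 0.025]
contact_force: [0.8, -0.3, -0.2]
finger_gap: 51.3
```

```bash
python3 -c "
from h import *
pose()"
```

```text
t 69.35 pos [ 567.  -323.2   19.2] x [ 0.    -0.002 -1.   ] jaw 4.1 F [ 0.8 -0.3 -0.2] gap 51.3 j7 0.12
```

Emit:
send_rows:
  plan: [0,0,0,3,2,-5,0,0,0,0,0,0,-4,0,0,0,0,0,0,-1,0,0,0,0,0,0,0,0]

```text
clock: 69.75
eef_pos: [571.1, -319.7, 7.1]
tcp_rot: [0.707, -0.026, 0.707, 0.025]
contact_force: [-0.3, 1.1, -1.3]
finger_gap: 51.2
```

Emit:
send_rows:
  plan: [0,0,0,0,0,-2,0,0,0,0,0,0,0,0]

```text
clock: 69.95
eef_pos: [571.6, -319.7, 5.8]
tcp_rot: [0.707, -0.026, 0.707, 0.025]
contact_force: [-0.3, -0.1, 0.3]
finger_gap: 51.5
```

Emit:
send_rows:
  plan: [0,0,0,0,0,-1.5,0,0,0,0,0,0,0,0]

```text
clock: 70.15
eef_pos: [572.0, -319.9, 6.1]
tcp_rot: [0.707, -0.027, 0.706, 0.025]
contact_force: [-0.2, -0.4, -0.4]
finger_gap: 51.4
```

Resting on the rails. Release, rise, and retreat clear of the views.

Emit:
send_rows:
  plan: [0,0,0,0,0,0,0.65,0,0,0,0,0,0,0.65,0,0,0,0,0,0,0.65,0,0,0,0,0,15,0.65,0,0,0,0,0,35,0.65]

```text
clock: 70.65
eef_pos: [569.8, -318.6, 53.8]
tcp_rot: [0.705, -0.026, 0.708, 0.026]
contact_force: [-0.2, -0.8, 0.5]
finger_gap: 60.4
```

Emit:
send_rows:
  plan: [0,0,0,0,20,40,0.65,0,0,0,0,45,40,0.65,0,0,0,0,45,20,0.65,0,0,0,0,45,0,0.65,0,0,0,0,45,0,0.65]

```text
clock: 71.15
eef_pos: [570.8, -128.2, 160.0]
tcp_rot: [0.708, -0.023, 0.705, 0.02]
contact_force: [1.5, 0.1, -0.5]
finger_gap: 60.3
```

Emit:
send_rows:
  plan: [0,0,0,-40,45,0,0.65,0,0,0,-40,40,0,0.65,0,0,0,0,0,0,0.65,0,0,0,0,0,0,0.65]

```text
clock: 71.55
eef_pos: [501.5, -46.1, 164.7]
tcp_rot: [0.711, -0.027, 0.702, 0.024]
contact_force: [-0.3, 0.2, 0.0]
finger_gap: 60.5
```

Run:
```python
from meas import *
pose()
s=snap('side','z_s'); t=snap('top','z_t'); C={}
for n,c in (('top',t),('side',s)):
  L=[r for r in rects(c,36,200) if r[1]<-100]; 
  for r in L: print(n,[np.round(v,1).tolist() for v in r])
  C[n]=sorted((r[0],r[1]) for r in L)
for a,b in zip(C['top'],C['side']): print('tri',tri(t,proj(t,[[*a,36]]),s,proj(s,[[*b,36]])).round(1))
# bystanders: compare with first pictures
for n,c in (('top',t),('side',s)):
  o=cv2.imread('pics/%s0.png'%n); d=cv2.absdiff(o,c['image']).max(2); d=cv2.GaussianBlur(d,(5,5),0)
  m=(d>25).astype(np.uint8); k,_,st_,ce=cv2.connectedComponentsWithStats(m)
  print(n,[(st_[i].tolist()) for i in range(1,k) if st_[i][4]>15])
```

```text
t 71.55 pos [501.5 -46.1 164.7] x [ 0.012 -0.003 -1.   ] jaw 4.1 F [-0.3  0.2  0. ] gap 60.5 j7 -0.25
top [390.8, -330.8, 112.4, 54.5, -87.6, [456.6, 283.4]]
top [481.9, -322.6, 112.8, 54.9, -86.6, [452.7, 248.7]]
top [571.3, -319.2, 112.7, 54.8, -85.3, [450.5, 215.3]]
side [394.1, -328.6, 121.9, 57.9, -88.8, [415.2, 197.8]]
side [485.0, -320.7, 121.7, 58.3, -86.3, [389.5, 190.6]]
tri [[ 392.5 -330.2   35.5    3.8]]
tri [[ 483.6 -322.1   35.6    3.6]]
top [[321, 189, 139, 211, 8496], [430, 205, 41, 22, 224], [437, 209, 40, 19, 206], [350, 218, 5, 5, 22], [436, 275, 5, 20, 77], [476, 275, 6, 20, 78], [403, 335, 13, 17, 118], [610, 353, 30, 44, 876], [405, 354, 16, 11, 103]]
side [[315, 0, 141, 192, 7204], [503, 0, 23, 36, 338], [493, 0, 105, 295, 10066], [572, 0, 40, 8, 245], [565, 12, 46, 166, 2904], [548, 20, 7, 20, 64], [546, 117, 3, 10, 21], [404, 203, 13, 5, 27], [578, 234, 4, 9, 26], [515, 272, 14, 12, 81]]
```

```bash
python3 -c "
from h import *
print(hand_in())"
```

```text
the job is handed in; nothing more can be done
None
```

The job is handed in. All three plates were clipped in, the cap was pressed once and sprang back, and the plates are now lying flat on the rack. It took about 72 s on the robot's clock.

- **Clipping in:** each plate was slid fully home in a bay of its own. Each push ended at the stop (about 8–9 N), and the pictures showed the clips down behind the glass.
- **Cap:** pressed right down, then seen back up in the side picture. The press reached 53 N at the fingertips, well above the 8.4 N needed. That is under the 120 N wrist limit, and only the closed fingertips touched the cap, not the gripper's body.
- **Back on the rack:** the last top view puts the plates at x of about 391, 482 and 571 mm, roughly 90 mm apart. All three show the same size and lie within a few degrees of the rack's direction.
- **Knocked plate:** the far plate had been knocked about 28 mm along the rails while the robot was away. I picked it up and put it back in its place.
- **Other things on the table:** comparing the last pictures with the first showed no change at the bystanders or the can.

**Checks that disagreed or were cut short:**
- The reported tool height did not match the cameras: the fingertips stood about 25 mm above the reported TCP, where the text puts them 8 mm below it. I set heights by camera and contact instead.
- The top and side views differed by about 3–4 mm. Their combined plate height was 35.5 mm, against 36 mm expected.
- In the last side view the arm partly hid the far plate, so its final position comes from the top view alone.
- I used up the 90-picture viewing limit near the end, so the final checks were done from numbers rather than by eye.

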